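# Hang the cleaned parts up to dry and start the timer

### The job

Hang every basket of cleaned vacuum parts up to dry on the rail of the drying stand: for each one, first hook an S-hook from the bin over the rail, then hang the basket by its bail from the hook's lower curl, one basket to a bay so that they hang still and clear of each other. When all of them hang, start the drying timer by pushing its recessed button fully in for a moment with the stylus parked in the timer, and put the stylus back in its hole. Do not tip a basket over.

Things in the scene. Friction and masses are not known exactly. Their poses are not given: they have to be found in the camera images.
- basket_a: open wire basket, 58 (x) x 50 (y) x 46 mm high, with a cast pipe clamp fixed inside; stiff upright bail of 5 mm wire in its y-z plane: legs at y = +-22 mm up to z = 93 mm, then sloping in to a blunt peak (centre line z = 110 mm). Origin: centre of the underside, z up. About 0.12 kg, low centre of mass. The sides stand a firm grip across y (50 mm). May be absent.
- basket_b: open wire basket, 58 (x) x 50 (y) x 46 mm high, with a blank flange fixed inside; stiff upright bail of 5 mm wire in its y-z plane: legs at y = +-22 mm up to z = 93 mm, then sloping in to a blunt peak (centre line z = 110 mm). Origin: centre of the underside, z up. About 0.12 kg, low centre of mass. The sides stand a firm grip across y (50 mm). May be absent.
- basket_c: open wire basket, 58 (x) x 50 (y) x 46 mm high, with a centring ring and a brass nipple fixed inside; stiff upright bail of 5 mm wire in its y-z plane: legs at y = +-22 mm up to z = 93 mm, then sloping in to a blunt peak (centre line z = 110 mm). Origin: centre of the underside, z up. About 0.12 kg, low centre of mass. The sides stand a firm grip across y (50 mm). May be absent.
- basket_a_bail (a point): peak of the bail of basket_a (wire centre line), 110 mm above the basket's underside
- basket_b_bail (a point): peak of the bail of basket_b (wire centre line), 110 mm above the basket's underside
- basket_c_bail (a point): peak of the bail of basket_c (wire centre line), 110 mm above the basket's underside
- hook_1: S-hook of 6 mm steel wire, 134 mm long, flat in its own x-z plane, 45 g; origin mid-shank, z up when hanging free. Curls of 14 mm centre-line radius: the upper (centre z = +50) opens down, tip end at x = +15, z = +46; the lower (centre z = -50) opens up, tip end at x = -15, z = -46; the straight shank slants from x = -14, z = +50 to x = +14, z = -50 mm
- hook_2: S-hook like hook_1. Hooked over the rail and hanging free, its origin lies 56 mm below the rail's axis and its upper tip on the far side of the rail
- hook_3: S-hook like hook_1. A basket hanging from its lower curl has the peak of its bail (wire centre line) 58 mm below the hook's origin. Once knocked, a hung basket swings for some seconds
- drying_stand: steel drip tray 100 (x) x 330 (y) x 16 mm high, fixed on the table, with a round-bar frame standing in it (posts of 10 mm bar at y = +-152 mm, rail across their tops). Origin: centre of the tray's underside; its -x side faces the robot
- rail_mid (a point): middle of the stand's rail axis, 247 mm up: 10 mm bar along the stand's y. Stop rings (17 mm, 6 mm wide) at y = +-45 mm part it into bays with centres at y = -90, 0, +90 mm. A hung basket clears the table by about 23 mm. A hose crosses above the table's front, 0.55 m up and more, from x = 0.31, y = 0.75 over x = 0.31, y = 0.25 to x = 0.48, y = -0.13; a blue pump 0.2 m high stands at y < -0.06
- hook_bin: tall grey tool bin, 50 (x) x 98 (y) x 215 mm high, walls 4 mm, fixed; origin: centre of the underside. At the start the S-hooks hang over its front (-x) wall at y = -34, 0, +34 mm, lower curls on the robot's side, leaning out about 0.18 rad, lowest point about 89 mm above the table. A pen and a file stand in it, below its rim
- timer: bench timer, white box 90 (x) x 60 (y) x 50 mm high, fixed; origin: centre of the underside. On its top, from the robot's side: the button well (x = -24 mm), a small display, the stylus hole (x = +22 mm)
- start_button (a joint): spring start button of the timer: 0 out, grows as it is pushed down, 0.004 m fully in; about 1 N to start and 4 N fully in; springs back by itself; counts as pressed beyond 0.003 m
- button_top (a point): centre of the button's top face (11 mm across); it lies 8 mm below the timer's top at the bottom of a round well
- button_well (a point): mouth of the button well, on the timer's top; 14 mm diameter
- stylus: the timer's metal stylus, 90 mm long, parked tip down in the timer's hole; origin at the end of its tip, own z along it toward the handle (up when parked). Tip a 5 mm rod, 40 mm long; handle a 16 mm round bar from z = 40 to 90 mm. 45 g. Parked, its shoulder rests on the timer's top, the handle spans 50 to 100 mm above the table
- stylus_hole (a point): mouth of the stylus hole, on the timer's top; 10 mm diameter, 45 mm deep

How it is judged:
By the outcome, as a careful person would: the job done as asked, in the order asked, and still so for the second after the job is handed in, with the robot touching nothing.
Of basket_a, basket_b, basket_c only 2 to 3 are there at a start; the rules pass over those that are not, and their reading is None.
At some moment in a run one of basket_a, basket_b, basket_c may be knocked a few centimetres aside while the robot is not near it.
It also fails if it takes over 210 s, if anything falls off the work surface, if the arm or the gripper's body presses on something with over 40 N, if the wrist force passes 120 N, or if a joint passes its speed limit or range.

### The arm

A 6-joint arm with a two-finger parallel gripper is mounted at the origin on a cart in front of the work surface, level with it; the furniture and walls round the work are solid. World frame = base frame: x ahead of the robot, y to its left, z up, the work surface at z = 0. Lengths are in m, angles in rad, forces in N, time in s.
With the tool pointing down it reaches from about 0.25 to 0.775 m from the base axis. Payload 4 kg.
Tool frame: the origin (TCP) lies on the centre line of the jaws, within the pads' length; the fingertips stand 8 mm ahead of it and the grasp point (between the pads) lies 11 mm behind it; z points along the fingers, y is the direction in which the jaws open and shut (so a half turn about z gives the same grasp; the last joint's range is limited). The gripper opens to 94 mm and grips with 3 to 60 N. Pads are 16 mm wide; open, the fingers measure 119 mm over their backs; the gripper's body (75 mm by 177 mm) begins 78 mm behind the grasp point.
Start: joints at [-1.266, 0.087, 1.371, -0, 1.684, -0.103], TCP at [0.218, -0.505, 0.214] pointing down, gripper open.
Joint ranges: [-3.1, 3.1], [-0.76, 2.03], [0.27, 2.55], [-1.08, 4.22], [0.17, 2.65], [-2.57, 2.57]. Speed limits (rad/s): [2.79, 2.79, 3.14, 3.14, 3.14, 3.14].

### API

Orientations are given as [roll, pitch, yaw] about the fixed x, y, z axes, in that order (R = Rz(yaw) Ry(pitch) Rx(roll)).
In Python, from bench import robot, cams, close_job gives the robot as it stands.
- The arm moves only by the tool arm_command, never from a script. Its argument "plan" is one flat list of numbers, 7 for each row, row after row: the shift along the tool's x, y, z in cm, then the turn, a rotation vector about the tool's x, y, z in degrees, then the closure, from 0 (fully open) to 1 (shut). A call has 1 to 8 rows; each row shifts and turns the commanded pose from where the row before left it, along the tool's axes as they then stand; what a row does not reach is not made up. A row lasts 1/8 s, in which the tool goes at most 62.5 mm and 10.7 degrees, less where a joint would pass 70% of its speed; a pose out of reach is approached as far as the arm can. A call with a gripper value outside its range is refused whole. The fingers move at their own pace and stop on an object; the grip force is fixed at half the most. Time passes only in rows, so rows that do not move let the fingers close. It gives the time, the measured TCP pose, the force and the opening at its end, in the units of the state.
- robot.get_obs(): the state, without advancing time (a new reading comes with each control period).
- cams.snapshot(name): name is "scene" or "side" or "wrist"; returns a dict with "pixels" (420x560x3 uint8, red, green, blue), "fov_y" (degrees; the focal length in pixels is half the picture's height over the tangent of half this angle, whatever the lens; pixels are square), "cx", "cy" (the principal point, pixels), "camera_from_world" (4x4, takes a point from world to camera coordinates); the wrist camera has in their place "tool_from_camera" (4x4, takes a point from camera to tool coordinates, whose origin is the TCP and whose axes are the flange's). Camera axes: x right, y up, looking along -z (the intrinsics and any distortion apply to the point x, -y, -z); pixel columns grow to the right and rows downward; lengths in m; the calibration is good to about 2 mm. A picture is of the moment at which its call begins: read the wrist's pose just before it. There is no depth.
- close_job(): hands the job in, once; it reports no verdict.
The state is a dict: "time": time; "joint_positions": joint angles; "qvel": joint speeds; "joint_torque": joint torques, N m; "tool_pos": TCP position; "ee_rot": TCP orientation; "wrist_force": force on the tool from outside, world axes, zero at the start; "wrist_torque": the same for the moment, N m; "width": finger opening in m.
Only numpy, scipy, OpenCV 4.12 (cv2) and the standard library are available. Lean on these libraries where they do the work, as an engineer would, in place of code of your own. Each camera call takes 0.05 s, during which the arm holds its last target.

## Working session

There is one attempt and no reset: what is moved stays moved. The work goes in short steps, Python scripts to look and compute and a tool call to move; the robot and the scene stay as the last step left them, time stands still between calls to the robot, and variables do not carry over. Pictures are saved under pics/ and viewed, and the job is handed in when it is done.

Besides the shell and the picture viewer there is one more tool, called in YAML: its name, and indented under it one key for each argument. arm_command: Moves the arm, as the interface text tells. Its arguments: {"type":"object","properties":{"plan":{"type":"array","items":{"type":"number"}}},"required":["plan"]}

```bash
ls; mkdir -p pics
cat > snap.py <<'E'
import sys,cv2,pickle
from bench import robot,cams
def snap(name,tag):
    o=robot.get_obs()
    s=cams.snapshot(name)
    cv2.imwrite(f'pics/{tag}.png',cv2.cvtColor(s['pixels'],cv2.COLOR_RGB2BGR))
    pickle.dump((o,s),open(f'pics/{tag}.pkl','wb'))
    return o,s
E
python3 - <<'E'
from snap import *
for n in ['scene','side','wrist']:
    o,s=snap(n,n+'0')
    print(n,{k:v for k,v in s.items() if k!='pixels'})
print(o)
E
```

```text
pics
scene {'fov_y': 57.98141933458051, 'cx': 280.3070991466802, 'cy': 207.33521854399308, 'camera_from_world': array([[ 0.73447925, -0.67862968, -0.00140902, -0.22180632],
       [ 0.39783978,  0.42889711,  0.81103069, -0.41798986],
       [-0.54978517, -0.59624578,  0.58500192, -0.56036165],
       [ 0.        ,  0.        ,  0.        ,  1.        ]])}
side {'fov_y': 45.75047141650427, 'cx': 277.0693978261197, 'cy': 208.69314593666473, 'camera_from_world': array([[-0.8300062 , -0.55771971, -0.00619883,  0.51514559],
       [ 0.22626732, -0.34685087,  0.91021842, -0.19756733],
       [-0.50979683,  0.75408435,  0.41408211, -1.00213945],
       [ 0.        ,  0.        ,  0.        ,  1.        ]])}
wrist {'fov_y': 64.52770214796837, 'cx': 279.8388800505675, 'cy': 210.87989743130166, 'tool_from_camera': array([[-7.13354848e-04,  9.64122839e-01,  2.65455537e-01,
         7.65498667e-02],
       [ 9.99999635e-01,  8.12328183e-04, -2.63055602e-04,
         2.84905456e-04],
       [-4.69254927e-04,  2.65455252e-01, -9.64123067e-01,
        -1.71569263e-01],
       [ 0.00000000e+00,  0.00000000e+00,  0.00000000e+00,
         1.00000000e+00]])}
{'time': 0.1, 'joint_positions': array([-1.26612163e+00,  8.79043524e-02,  1.37207541e+00, -4.03236553e-05,
        1.68362568e+00, -1.03112188e-01]), 'qvel': array([-0.00163888, -0.0014185 , -0.00470565,  0.00086947, -0.00101148,
       -0.00089373]), 'joint_torque': array([ 1.94789536e-03, -3.41252232e+01, -3.03302336e+01,  7.19695073e-02,
        3.04291409e-02, -8.87752685e-05]), 'tool_pos': array([ 0.21795059, -0.50445052,  0.21242257]), 'ee_rot': array([-3.13958644e+00, -1.67311315e-04,  4.07782212e-01]), 'wrist_force': array([ 0.30332435, -0.39376296, -0.7649787 ]), 'wrist_torque': array([ 0.00438948, -0.00786614, -0.01939185]), 'width': 0.09361223399642417}
```

View pics/scene0.png

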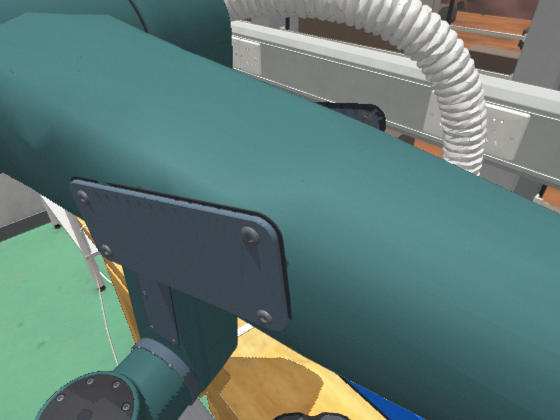

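View pics/side0.png

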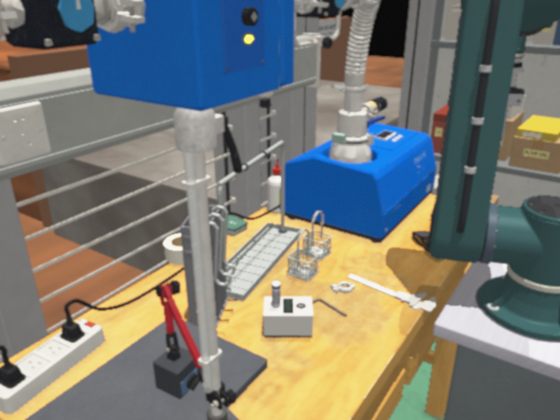

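View pics/wrist0.png

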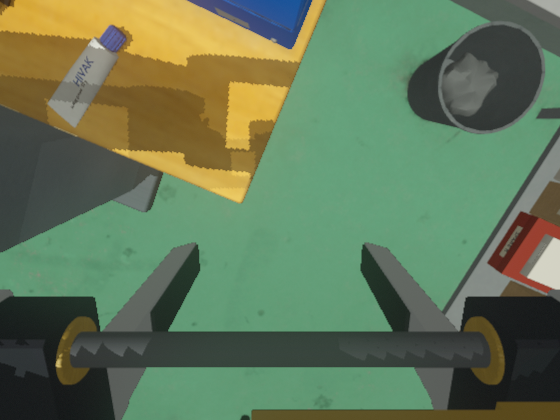

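```bash
cat > geo.py <<'E'
import numpy as np,cv2,pickle
from scipy.spatial.transform import Rotation as Rn
def RT(o):
    T=np.eye(4);T[:3,:3]=Rn.from_euler('xyz',o['ee_rot']).as_matrix();T[:3,3]=o['tool_pos'];return T
def cam(tag):
    o,s=pickle.load(open(f'pics/{tag}.pkl','rb'))
    f=s['pixels'].shape[0]/2/np.tan(np.radians(s['fov_y']/2))
    if 'camera_from_world' in s: W=np.linalg.inv(s['camera_from_world'])
    else: W=RT(o)@s['tool_from_camera']
    return W,f,s['cx'],s['cy']
def ray(tag,u,v):
    W,f,cx,cy=cam(tag)
    d=W[:3,:3]@np.array([(u-cx)/f,-(v-cy)/f,-1]);return W[:3,3],d/np.linalg.norm(d)
def plane(tag,u,v,z):
    c,d=ray(tag,u,v);return c+d*(z-c[2])/d[2]
def planex(tag,u,v,x):
    c,d=ray(tag,u,v);return c+d*(x-c[0])/d[0]
def tri(*a):
    A=np.zeros((3,3));b=np.zeros(3);L=[]
    for t,u,v in a:
        c,d=ray(t,u,v);P=np.eye(3)-np.outer(d,d);A+=P;b+=P@c;L.append((c,P))
    p=np.linalg.solve(A,b);return p,[float(np.linalg.norm(P@(p-c))) for c,P in L]
def proj(tag,p):
    W,f,cx,cy=cam(tag);q=np.linalg.inv(W)@np.append(p,1)
    return np.array([cx+f*q[0]/-q[2],cy-f*q[1]/-q[2]])
def zoom(tag,x0,y0,x1,y1,k,out):
    im=cv2.imread(f'pics/{tag}.png')[y0:y1,x0:x1]
    cv2.imwrite(f'pics/{out}.png',cv2.resize(im,None,fx=k,fy=k,interpolation=cv2.INTER_CUBIC))
E
python3 -c "
from geo import *
print(cam('scene0')[0][:3,3],cam('side0')[0][:3,3],cam('wrist0')[0][:3,3])
zoom('side0',140,160,340,350,4,'sz0')
for p in [(0.31,.75,.55),(0.31,.25,.55),(.48,-.13,.55)]: print(proj('scene0',p),proj('side0',p))
"
```

```text
[ 0.02112661 -0.30536297  0.66650271] [-0.03861044  0.97447812  0.59799074] [ 0.2884467  -0.47468171  0.38400372]
[57.27982023 -2.06569832] [54.76230475 55.30498184]
[168.56537164  31.70518294] [354.01718878  17.01149909]
[474.8812492   61.72517844] [359.86956441   5.1860137 ]
```

View pics/sz0.png

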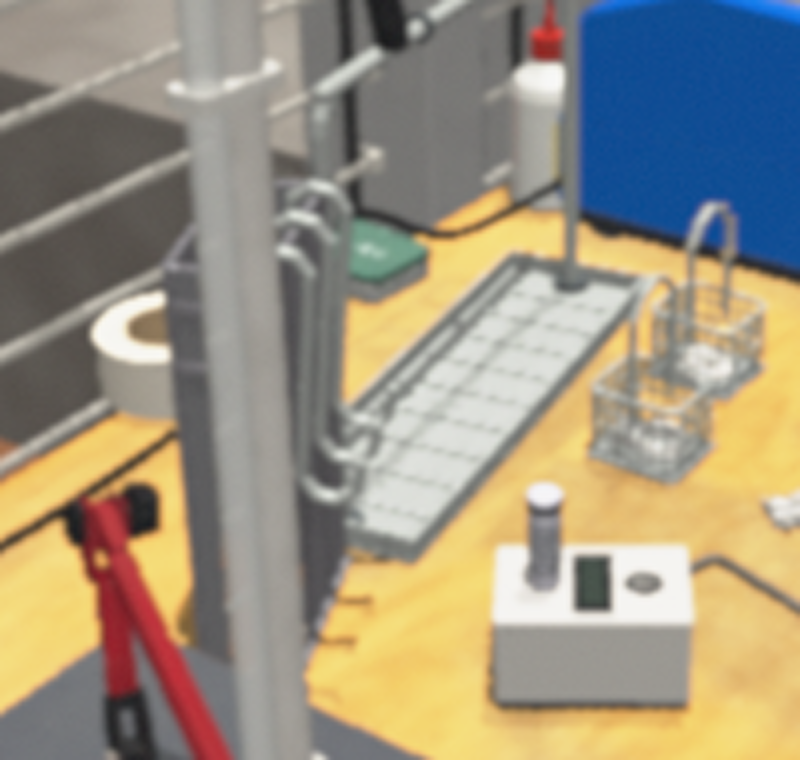

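```bash
python3 -c "
from geo import *
def P(n,u,v,z): print(n,plane('side0',140+u/4,160+v/4,z).round(3))
P('timer tl',497,548,.05);P('timer tr',688,548,.05);P('bl',492,622,.05);P('br',692,624,.05);P('sty',545,585,.05);P('but',645,582,.05)
P('b1 base front',668,478,0);P('b1 left',592,452,0);P('b1 right',710,440,0)
P('b1 peak',655,278,.11);P('b2 peak',718,205,.11);P('b2 right',762,368,0); P('b2 bottom',728,395,0)
P('tray near',410,555,.016);P('tray l',520,255,.016);P('tray r',640,290,.016);P('post',572,280,.02)
P('bin top back left',165,265,.215); P('hook1 top',325,190,.22);P('bin bot',310,670,0)
"
```

```text
timer tl [0.429 0.329 0.05 ]
timer tr [0.353 0.278 0.05 ]
bl [0.397 0.377 0.05 ]
br [0.321 0.329 0.05 ]
sty [0.393 0.341 0.05 ]
but [0.356 0.313 0.05 ]
b1 base front [0.432 0.163 0.   ]
b1 left [0.481 0.163 0.   ]
b1 right [0.432 0.115 0.   ]
b1 peak [0.453 0.145 0.11 ]
b2 peak [0.471 0.044 0.11 ]
b2 right [0.447 0.026 0.   ]
b2 bottom [0.448 0.065 0.   ]
tray near [0.491 0.318 0.016]
tray l [0.64  0.005 0.016]
tray r [0.547 0.004 0.016]
post [0.587 0.023 0.02 ]
bin top back left [0.531 0.428 0.215]
hook1 top [0.516 0.338 0.22 ]
bin bot [0.488 0.401 0.   ]
```

```bash
python3 -c "
from geo import *
P=np.array
A=P([.31,.25]);B=P([.48,-.13]);C=P([.31,.75])
for uv in [(465,160),(450,90),(425,50),(390,20),(340,5),(280,8),(235,8)]:
  c,d=ray('scene0',*uv)
  # intersect with vertical plane through A,B
  n=P([-(B-A)[1],(B-A)[0]]);s=((A-c[:2])@n)/(d[:2]@n);print(uv,(c+d*s).round(3))
"
```

```text
(465, 160) [ 0.489 -0.15   0.43 ]
(450, 90) [ 0.473 -0.114  0.516]
(425, 50) [ 0.457 -0.08   0.557]
(390, 20) [ 0.439 -0.039  0.586]
(340, 5) [0.414 0.016 0.598]
(280, 8) [0.383 0.087 0.591]
(235, 8) [0.357 0.146 0.587]
```

```bash
python3 -c "
from geo import *
for uv in [(375,228),(290,195),(437,150)]: print(plane('side0',*uv,0).round(3))
for uv in [(385,168),(435,130),(290,160),(375,125)]: print(plane('side0',*uv,.2).round(3))
"
cat >> geo.py <<'E'
def Rot(theta,yaw,roll=0):
    """tool pointing down tilted forward by theta (deg) toward heading yaw(deg)"""
    a,y=np.radians(theta),np.radians(yaw)
    z=np.array([np.sin(a)*np.cos(y),np.sin(a)*np.sin(y),-np.cos(a)])
    x=np.array([np.cos(a)*np.cos(y),np.cos(a)*np.sin(y),np.sin(a)])
    return np.stack([x,np.cross(z,x),z],1)
def go(p,R=None,o=None):
    """print increments from measured pose to target: total shift in current tool axes (cm), rotvec deg (tool axes)"""
    if o is None:
        from bench import robot;o=robot.get_obs()
    T=RT(o)
    if R is None: R=T[:3,:3]
    d=T[:3,:3].T@(np.asarray(p)-T[:3,3])*100
    w=np.degrees(Rn.from_matrix(T[:3,:3].T@R).as_rotvec())
    print('shift cm',d.round(2),'rot deg',w.round(1),'| rows>=',round(max(np.linalg.norm(d)/6.25,np.linalg.norm(w)/10.7),1))
    return d,w
def rows(p,R=None,n=8,c=0,o=None):
    """straight-line shift with interpolated turn; rows printed (shift given in axes at each row start)"""
    if o is None:
        from bench import robot;o=robot.get_obs()
    T=RT(o)
    if R is None: R=T[:3,:3]
    w=Rn.from_matrix(T[:3,:3].T@R).as_rotvec()/n
    D=(np.asarray(p)-T[:3,3])/n
    cur=T[:3,:3].copy();out=[]
    for i in range(n):
        out+=list((cur.T@D*100).round(2))+list(np.degrees(w).round(1))+[c]
        cur=cur@Rn.from_rotvec(w).as_matrix()
    for i in range(n): print(', '.join(f'{v:g}' for v in out[7*i:7*i+7])+',')
def st():
    from bench import robot;o=robot.get_obs()
    print('t',round(o['time'],2),'q',o['joint_positions'].round(3),'p',o['tool_pos'].round(4),'rpy',o['ee_rot'].round(3),'F',o['wrist_force'].round(1),'w',round(o['width'],4))
    with open('log.txt','a') as f: f.write(repr((list(o['joint_positions']),list(o['tool_pos']),list(o['ee_rot'])))+'\n')
    return o
E
python3 -c "
from geo import *
st();rows([.29,-.05,.2],Rot(0,0),8)"
```

```text
[ 0.41  -0.154  0.   ]
[ 0.721 -0.221  0.   ]
[ 0.484 -0.912  0.   ]
[ 0.368 -0.08   0.2  ]
[ 0.374 -0.467  0.2  ]
[ 0.586 -0.008  0.2  ]
[ 0.545 -0.425  0.2  ]
t 0.15 q [-1.266  0.088  1.372  0.     1.684 -0.103] p [ 0.218  -0.5045  0.2126] rpy [-3.14  -0.     0.408] F [-0.2  0.1 -0.2] w 0.0938
3.08, -4.86, 0.17, -0, 0, 2.9, 0,
2.83, -5.01, 0.16, -0, 0, 2.9, 0,
2.57, -5.15, 0.16, -0, 0, 2.9, 0,
2.3, -5.27, 0.16, -0, 0, 2.9, 0,
2.03, -5.38, 0.16, -0, 0, 2.9, 0,
1.75, -5.48, 0.16, -0, 0, 2.9, 0,
1.47, -5.56, 0.16, -0, 0, 2.9, 0,
1.19, -5.63, 0.16, -0, 0, 2.9, 0,
```

arm_command:
  plan: [3,-4.9,0,0,0,3,0,2.8,-5,0,0,0,3,0,2.5,-5.1,0,0,0,3,0,2.3,-5.2,0,0,0,3,0,2,-5.3,0,0,0,3,0,1.7,-5.4,0,0,0,3,0,1.5,-5.5,0,0,0,3,0,1.2,-5.6,0,0,0,2.4,0]

```text
time: 1.15
tool_pos: [0.2905, -0.0531, 0.2134]
ee_rot: [3.141, -0.001, -0.003]
wrist_force: [0.5, 0.9, -0.2]
width: 0.0939
```

```bash
python3 -c "
from geo import *
st();rows([.30,.12,.2],Rot(40,10),6)"
```

```text
t 1.15 q [-0.374 -0.513  1.861  0.     1.792  1.2  ] p [ 0.2905 -0.0531  0.2134] rpy [ 3.141e+00 -1.000e-03 -3.000e-03] F [ 0.5  0.9 -0.2] w 0.0939
0.15, -2.89, 0.22, 0.6, 6.6, -1.6, 0,
0.2, -2.88, 0.27, 0.6, 6.6, -1.6, 0,
0.25, -2.87, 0.33, 0.6, 6.6, -1.6, 0,
0.29, -2.86, 0.39, 0.6, 6.6, -1.6, 0,
0.32, -2.84, 0.45, 0.6, 6.6, -1.6, 0,
0.35, -2.83, 0.52, 0.6, 6.6, -1.6, 0,
```

arm_command:
  plan: [0.15,-2.9,0.2,0.6,6.6,-1.6,0,0.2,-2.9,0.3,0.6,6.6,-1.6,0,0.25,-2.9,0.3,0.6,6.6,-1.6,0,0.3,-2.9,0.4,0.6,6.6,-1.6,0,0.3,-2.8,0.45,0.6,6.6,-1.6,0,0.35,-2.8,0.5,0.6,6.6,-1.6,0]

```text
time: 1.9
tool_pos: [0.3766, 0.1436, 0.2047]
ee_rot: [3.135, -0.629, 0.173]
wrist_force: [0.7, -0.7, -0.5]
width: 0.0938
```

```bash
python3 -c "
from geo import *
from snap import *
st();snap('wrist','w1');snap('scene','sc1');snap('side','sd1')"
```

```text
t 1.9 q [ 0.286 -0.756  2.123 -0.08   1.15   1.695] p [0.3766 0.1436 0.2047] rpy [ 3.135 -0.629  0.173] F [ 0.7 -0.7 -0.5] w 0.0938
```

View pics/w1.png

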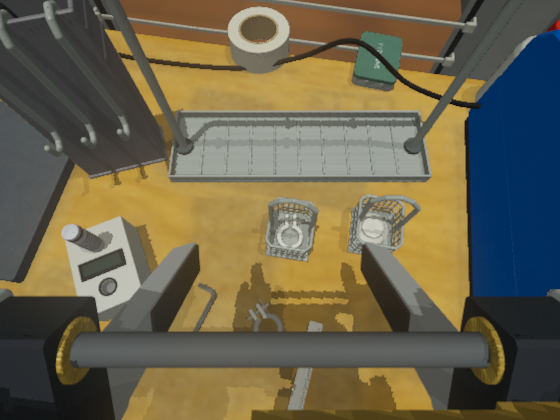

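View pics/sc1.png

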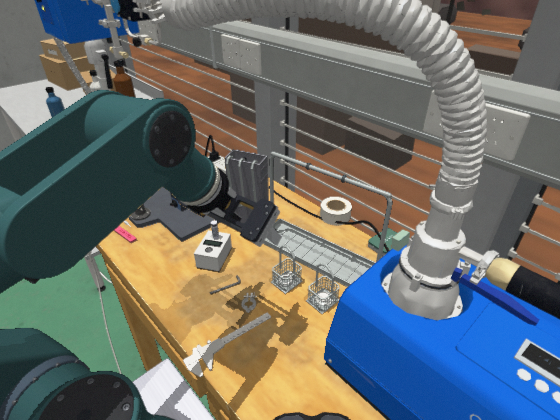

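View pics/sd1.png

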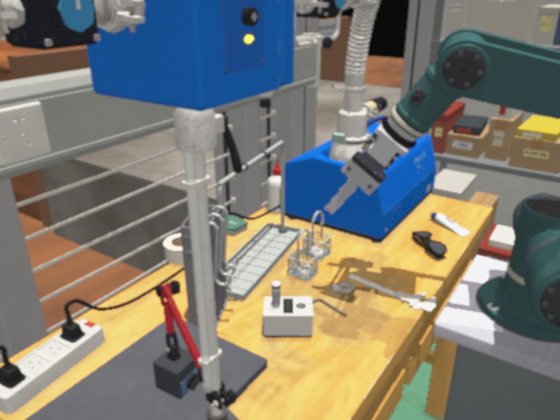

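```bash
python3 -c "
from geo import *
zoom('w1',30,90,230,330,2.5,'wz1a');zoom('w1',160,90,440,280,2.8,'wz1b');zoom('sc1',190,130,410,320,3.6,'scz1')"
```

```text
(no output)
```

View pics/wz1a.png

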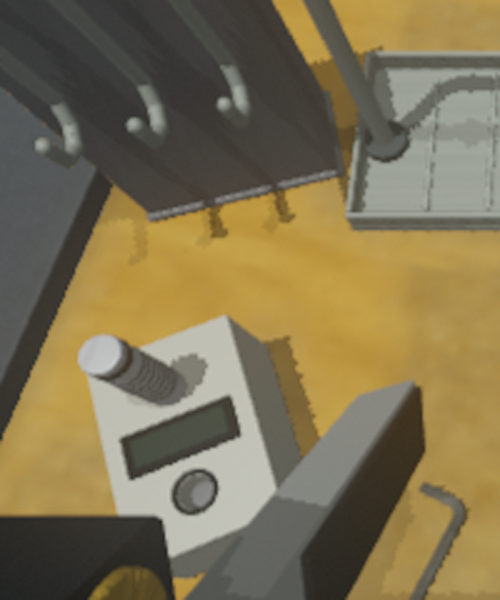

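View pics/wz1b.png

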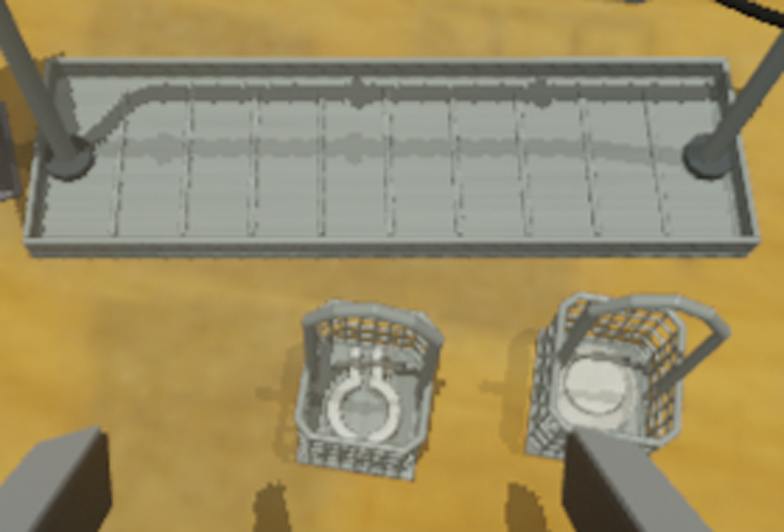

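View pics/scz1.png

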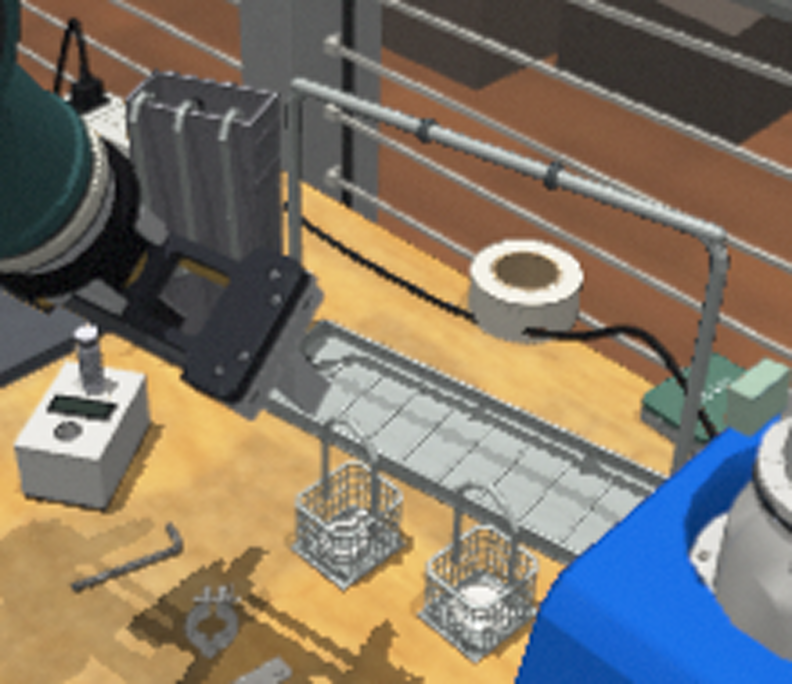

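```bash
cat > m1.py <<'E'
from geo import *
b=lambda u,v:(160+u/2.8,90+v/2.8)
a=lambda u,v:(30+u/2.5,90+v/2.5)
s=lambda u,v:(190+u/3.6,130+v/3.6)
def W(n,uv,z,t='w1'): p=plane(t,*uv,z);print(n,p.round(4));return p
print('tray')
c=[W('fl',b(25,242),.016),W('fr',b(758,240),.016),W('br',b(727,60),.016),W('bl',b(50,60),.016)]
print('centre',np.mean(c,0))
W('postL',b(68,160),.01);W('postR',b(710,158),.01)
print('rail scene')
W('ring+',s(427,130),.247,'sc1');W('ring-',s(553,175),.247,'sc1')
W('Lend',s(300,85),.247,'sc1');W('Rend',s(718,236),.247,'sc1')
print('bin');W('front bottom L',a(150,217),0);W('R',a(340,175),0)
for uv in [(130,100),(280,97),(247,128)]: W('bin top',s(*uv),.215,'sc1')
for uv in [(140,97),(183,103),(232,110)]: W('hook top',s(*uv),.218,'sc1')
print('timer');W('btn',a(195,492),.05);W('stylus handle top',a(103,357),.1)
for uv in [(228,317),(277,490),(170,558)]: W('top corner',a(*uv),.05)
W('btn sc',s(68,432),.05,'sc1');W('sty top sc',s(86,333),.1,'sc1')
print('basketA');
for n,uv in dict(bl=(315,300),br=(420,312),fr=(425,440),fl=(300,438)).items(): W('rim '+n,b(*uv),.046)
for uv in [(298,462),(413,478)]: W('base',b(*uv),0)
print(tri(('w1',*b(372,312)),('sc1',*s(343,422)),('sd1',140+655/4,160+280/4)))
print('basketB');
for n,uv in dict(bl=(565,295),br=(672,305),fr=(665,442),fl=(545,440)).items(): W('rim '+n,b(*uv),.046)
print(tri(('w1',*b(655,300)),('sc1',*s(485,488)),('sd1',140+718/4,160+205/4)))
for uv in [(345,420),(485,487)]: W('peak sc',s(*uv),.11,'sc1')
for n,uv in dict(Afr=(345,588),Al=(293,547),Ar=(408,543),Bfr=(478,660),Bl=(420,612),Br=(535,608)).items(): W(n,s(*uv),0,'sc1')
E
python3 m1.py
```

```text
tray
fl [0.4989 0.3026 0.016 ]
fr [ 0.5557 -0.0193  0.016 ]
br [ 0.6513 -0.0035  0.016 ]
bl [0.595  0.3184 0.016 ]
centre [0.57523631 0.14956182 0.016     ]
postL [0.5461 0.2976 0.01  ]
postR [0.5988 0.0009 0.01  ]
rail scene
ring+ [0.5681 0.1946 0.247 ]
ring- [0.5839 0.1074 0.247 ]
Lend [0.5501 0.2922 0.247 ]
Rend [0.6005 0.0048 0.247 ]
bin
front bottom L [0.4879 0.41   0.    ]
R [0.5285 0.3204 0.    ]
bin top [0.4896 0.4014 0.215 ]
bin top [0.5685 0.3341 0.215 ]
bin top [0.5237 0.3164 0.215 ]
hook top [0.4941 0.3955 0.218 ]
hook top [0.5105 0.3685 0.218 ]
hook top [0.5288 0.3381 0.218 ]
timer
btn [0.3554 0.3127 0.05  ]
stylus handle top [0.393  0.3361 0.1   ]
top corner [0.4287 0.3245 0.05  ]
top corner [0.3616 0.2807 0.05  ]
top corner [0.3296 0.3135 0.05  ]
btn sc [0.3554 0.311  0.05  ]
sty top sc [0.393  0.3353 0.1   ]
basketA
rim bl [0.4808 0.1681 0.046 ]
rim br [0.4828 0.126  0.046 ]
rim fr [0.4313 0.117  0.046 ]
rim fl [0.4241 0.1638 0.046 ]
base [0.4251 0.1662 0.    ]
base [0.4266 0.1171 0.    ]
(array([0.45255988, 0.14464746, 0.10917335]), [0.0014205987232328197, 0.0013761609691655666, 0.0004076004462116751])
basketB
rim bl [0.5    0.0697 0.046 ]
rim br [0.503  0.0271 0.046 ]
rim fr [0.4459 0.0273 0.046 ]
rim fl [0.439  0.0722 0.046 ]
(array([0.47087244, 0.04978346, 0.11121868]), [0.004132131299058601, 0.002160363173051377, 0.003096810753565324])
peak sc [0.4529 0.1452 0.11  ]
peak sc [0.4724 0.0487 0.11  ]
Afr [0.4286 0.1185 0.    ]
Al [0.4277 0.167  0.    ]
Ar [0.4855 0.1183 0.    ]
Bfr [0.4486 0.0232 0.    ]
Bl [0.4496 0.0725 0.    ]
Br [0.5046 0.0259 0.    ]
```

```bash
cat log.txt
cat > kin.py <<'E'
import numpy as np
from scipy.optimize import least_squares
from scipy.spatial.transform import Rotation as Rn
def fk(q,P,full=False):
    d1,L2,L3,Lt,e,a2=P
    Rz=Rn.from_euler('z',q[0]).as_matrix()
    Ry=lambda a:Rn.from_euler('y',a).as_matrix()
    Rzz=lambda a:Rn.from_euler('z',a).as_matrix()
    R1=Rz@Ry(q[1]); p0=np.array([0,0,d1]); p1=p0+R1@np.array([0,0,L2])
    R2=R1@Ry(q[2]); p2=p1+R2@np.array([a2,0,L3])+Rz@np.array([0,e,0])
    R3=R2@Rzz(q[3])@Ry(q[4]); R=R3@Rzz(q[5]); p3=p2+R@np.array([0,0,Lt])
    R=R@Rzz(np.pi/2*SG)
    return (p0,p1,p2,p3,R) if full else (p3,R)
SG=-1
def load():
    D=[]
    for l in open('log.txt'): D.append(eval(l))
    return D
def fit():
    D=load()
    f=lambda P:np.concatenate([fk(q,P)[0]-np.array(p) for q,p,r in D]+[0.002*(P-P0)])
    P0=np.array([.3,.4,.45,.25,.057,0]);s=least_squares(f,P0)
    return s.x,f(s.x)[:-6].reshape(-1,3)
if __name__=='__main__':
    P,r=fit();print(P.round(4));print((r*1000).round(1))
    for q,p,e in load(): print(fk(q,P)[1].round(2).tolist(),Rn.from_euler('xyz',e).as_matrix().round(2).tolist())
E
python3 kin.py
```

```text
([np.float64(-1.2660917392174365), np.float64(0.08783022871920694), np.float64(1.3718925358404206), np.float64(7.411850194096947e-06), np.float64(1.6835415971832968), np.float64(-0.10309207559634229)], [np.float64(0.2180097355164654), np.float64(-0.5045299518515081), np.float64(0.21255579830035562)], [np.float64(-3.1399305790443233), np.float64(-0.0001793617421603777), np.float64(0.40779734184336514)])
([np.float64(-0.37386013288559294), np.float64(-0.5128325586091117), np.float64(1.8609826808789), np.float64(0.00014114512097197933), np.float64(1.7922930972832012), np.float64(1.2001186443890168)], [np.float64(0.29046275146786227), np.float64(-0.053101186992896135), np.float64(0.21335217029978976)], [np.float64(3.141304585006195), np.float64(-0.0011212362162305034), np.float64(-0.0031512016645462992)])
([np.float64(0.28611718343373593), np.float64(-0.7562954675646851), np.float64(2.1233403777879776), np.float64(-0.08037663945492086), np.float64(1.1501601668231447), np.float64(1.6950466121957373)], [np.float64(0.37659774089260434), np.float64(0.14361314044903795), np.float64(0.20471169164421757)], [np.float64(3.13450119527615), np.float64(-0.6292730937832962), np.float64(0.17332068246754262)])
[0.1528 0.449  0.4998 0.3427 0.0566 0.1009]
[[-0.  0.  0.]
 [ 0. -0. -0.]
 [ 0. -0. -0.]]
[[-0.92, -0.4, -0.0], [-0.4, 0.92, 0.0], [-0.0, 0.0, -1.0]] [[0.92, 0.4, -0.0], [0.4, -0.92, 0.0], [0.0, -0.0, -1.0]]
[[-1.0, 0.0, 0.0], [0.0, 1.0, -0.0], [-0.0, -0.0, -1.0]] [[1.0, -0.0, 0.0], [-0.0, -1.0, -0.0], [0.0, 0.0, -1.0]]
[[-0.8, -0.17, 0.58], [-0.14, 0.99, 0.09], [-0.59, -0.01, -0.81]] [[0.8, 0.17, 0.58], [0.14, -0.99, 0.09], [0.59, 0.01, -0.81]]
```

```bash
sed -i 's/^SG=-1/SG=1/' kin.py
cat >> kin.py <<'E'
LO=np.array([-3.1,-.76,.27,-1.08,.17,-2.57]);HI=np.array([3.1,2.03,2.55,4.22,2.65,2.57])
def ik(p,R,P,q0):
    f=lambda q:(lambda a:np.concatenate([a[0]-p,.2*Rn.from_matrix(a[1].T@R).as_rotvec()]))(fk(q,P))
    s=least_squares(f,np.clip(q0,LO+.01,HI-.01),bounds=(LO,HI));return s.x,np.linalg.norm(s.fun)
E
cat > t.py <<'E'
from kin import *
from geo import Rot
P,r=fit();print(P.round(3),np.abs(r).max())
q0=np.array(load()[-1][0])
def T(n,p,th,h):
    q,e=ik(np.array(p),Rot(th,h),P,q0);a=fk(q,P,True)
    print(n,th,h,'err',round(e*1000,1),q.round(2),'elbow',a[1].round(2),'wrist',a[2].round(3))
for th in (0,15,30,40):
    T('hook grip',(.515,.335,.175),th,23);T('hook lift',(.515,.335,.25),th,23);T('hook2 lift',(.50,.36,.25),th,23)
    T('rail mid',(.565,.148,.24),th,10);T('rail -90',(.58,.06,.24),th,10)
for th in (35,40,45,55):
    T('bask A',(.45,.145,.03),th,0);T('bask B',(.47,.05,.03),th,0);T('hang mid',(.575,.15,.053+.015),th,10);T('hang-90',(.591,.061,.068),th,0)
T('stylus',(.393,.336,.08),0,30);T('stylus',(.393,.336,.08),20,30);T('press',(.355,.313,.1),0,30)
E
python3 t.py
```

```text
[0.153 0.449 0.5   0.343 0.057 0.101] 3.2628434853132493e-06
hook grip 0 23 err 0.0 [0.48 0.24 1.27 0.   1.63 1.65] elbow [0.09 0.05 0.59] wrist [0.515 0.335 0.518]
hook lift 0 23 err 0.0 [0.48 0.23 1.14 0.   1.78 1.65] elbow [0.09 0.05 0.59] wrist [0.515 0.335 0.593]
hook2 lift 0 23 err 0.0 [0.53 0.23 1.13 0.   1.78 1.7 ] elbow [0.09 0.05 0.59] wrist [0.5   0.36  0.593]
rail mid 0 10 err 0.0 [0.16 0.16 1.24 0.   1.74 1.56] elbow [0.07 0.01 0.6 ] wrist [0.565 0.148 0.583]
rail -90 0 10 err 0.0 [0.01 0.16 1.24 0.   1.74 1.4 ] elbow [0.07 0.   0.6 ] wrist [0.58  0.06  0.583]
hook grip 15 23 err 0.0 [ 0.5   0.05  1.51 -0.03  1.32  1.67] elbow [0.02 0.01 0.6 ] wrist [0.433 0.3   0.506]
hook lift 15 23 err 0.0 [ 0.5   0.03  1.38 -0.03  1.47  1.67] elbow [0.01 0.01 0.6 ] wrist [0.433 0.3   0.581]
hook2 lift 15 23 err 0.0 [ 0.55  0.04  1.37 -0.04  1.47  1.72] elbow [0.01 0.01 0.6 ] wrist [0.418 0.325 0.581]
rail mid 15 10 err 0.0 [ 0.16 -0.04  1.47  0.    1.45  1.55] elbow [-0.02 -0.    0.6 ] wrist [0.478 0.133 0.571]
rail -90 15 10 err 0.0 [-0.02 -0.04  1.47  0.05  1.45  1.37] elbow [-0.02
[... 2581 characters left out ...]
 -0.06  0.56] wrist [0.179 0.123 0.243]
bask B 55 0 err 4.6 [-0.06 -0.49  2.53  0.37  0.17  1.17] elbow [-0.21  0.01  0.55] wrist [0.192 0.045 0.233]
hang mid 55 10 err 6.8 [ 0.13 -0.18  2.23  0.25  0.17  1.3 ] elbow [-0.08 -0.01  0.59] wrist [0.305 0.098 0.275]
hang-90 55 0 err 7.1 [ 0.02 -0.18  2.23 -0.11  0.17  1.69] elbow [-0.08 -0.    0.59] wrist [0.317 0.062 0.276]
stylus 0 30 err 0.0 [ 0.6   0.08  1.65 -0.    1.41  1.64] elbow [0.03 0.02 0.6 ] wrist [0.393 0.336 0.423]
stylus 20 30 err 0.0 [ 0.62 -0.16  1.93 -0.04  1.03  1.68] elbow [-0.06 -0.04  0.6 ] wrist [0.292 0.277 0.402]
press 0 30 err 0.0 [ 0.6  -0.03  1.72  0.    1.45  1.65] elbow [-0.01 -0.01  0.6 ] wrist [0.355 0.313 0.443]
```

```bash
python3 -c "
from geo import *
rows([.415,.30,.14],Rot(38,23),6)"
```

```text
0.31, -2.44, 1.49, 1.3, 0.4, -1.7, 0,
0.37, -2.4, 1.55, 1.3, 0.4, -1.7, 0,
0.43, -2.35, 1.6, 1.3, 0.4, -1.7, 0,
0.49, -2.3, 1.66, 1.3, 0.4, -1.7, 0,
0.54, -2.24, 1.72, 1.3, 0.4, -1.7, 0,
0.6, -2.18, 1.78, 1.3, 0.4, -1.7, 0,
```

arm_command:
  plan: [0.3,-2.4,1.5,1.3,0.4,-1.7,0,0.4,-2.4,1.5,1.3,0.4,-1.7,0,0.4,-2.4,1.6,1.3,0.4,-1.7,0,0.5,-2.3,1.7,1.3,0.4,-1.7,0.5,0.5,-2.2,1.7,1.3,0.4,-1.7,0.5,0.6,-2.2,1.8,1.3,0.4,-1.7,0.77,0,0,0,0,0,0,0.77]

```text
time: 2.92
tool_pos: [0.4187, 0.2962, 0.1405]
ee_rot: [3.135, -0.663, 0.394]
wrist_force: [-0.3, -1.0, -0.5]
width: 0.057
```

```bash
python3 -c "
from geo import *
from snap import *
st();snap('wrist','w2');snap('scene','sc2');zoom('w2',100,0,500,300,2,'wz2')
zoom('sc2',190,130,410,320,3.6,'scz2')"; python3 kin.py | head -2
```

```text
t 2.92 q [ 0.59  -0.412  2.09  -0.173  0.819  1.845] p [0.4187 0.2962 0.1405] rpy [ 3.135 -0.663  0.394] F [-0.3 -1.  -0.5] w 0.057
[0.1526 0.449  0.4998 0.3426 0.0566 0.1007]
[[-0.  0. -0.]
```

View pics/w2.png

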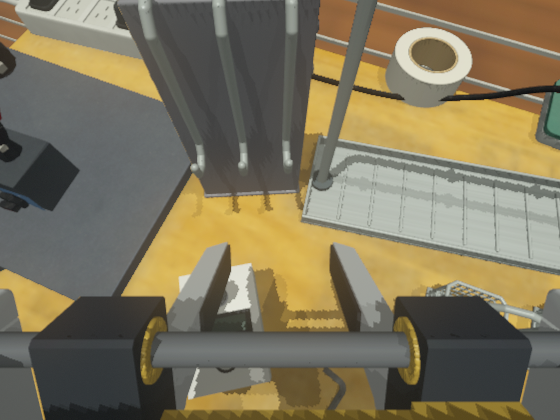

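View pics/scz2.png

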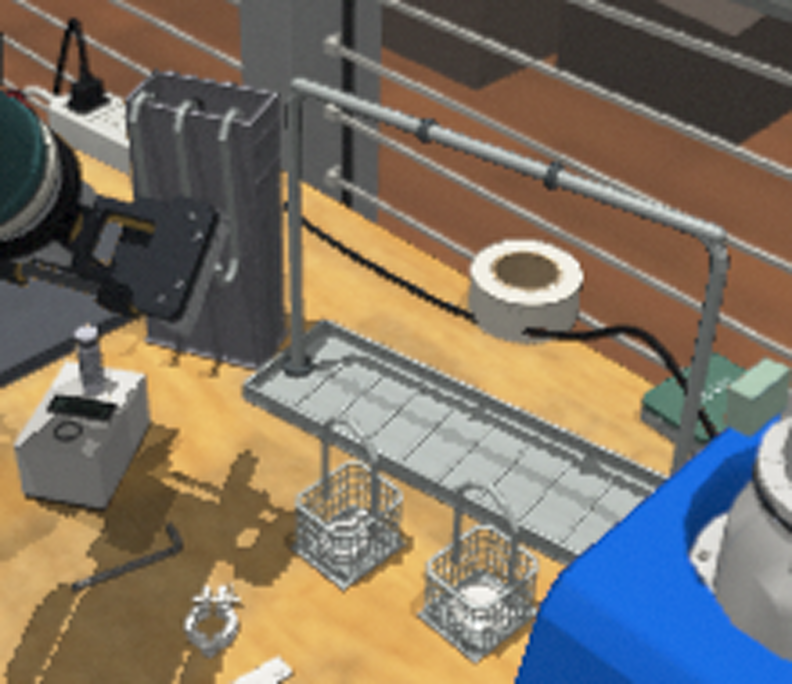

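```bash
python3 -c "
from geo import *
zoom('w2',130,90,330,230,4,'wz2');zoom('sc2',215,140,285,260,6,'scz2b')"
```

```text
(no output)
```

View pics/wz2.png

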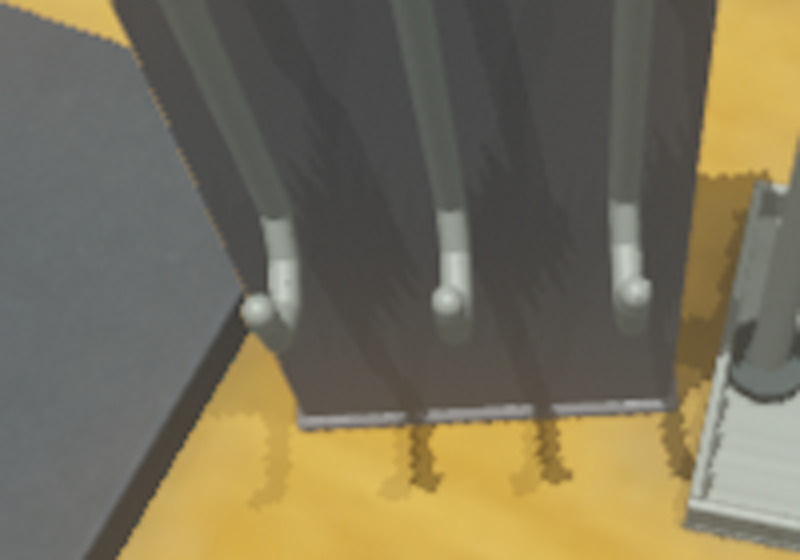

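View pics/scz2b.png

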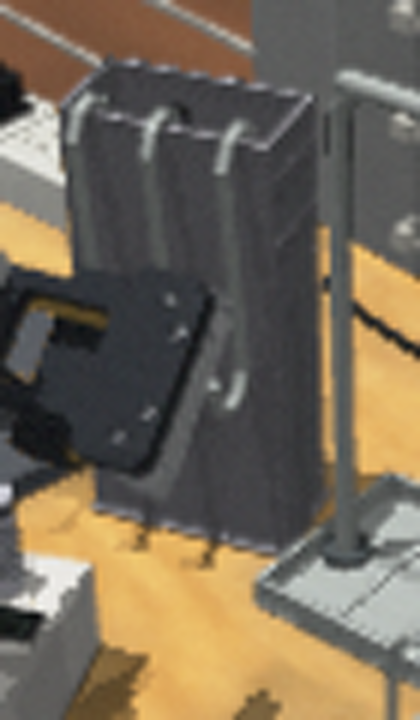

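```bash
python3 -c "
from geo import *
z=lambda u,v:(130+u/4,90+v/4); s=lambda u,v:(215+u/6,140+v/6)
A=plane('w2',*z(300,428),0);B=plane('w2',*z(677,408),0);print(A,B,np.linalg.norm(A-B),np.degrees(np.arctan2(-(A-B)[0],(A-B)[1])))
for uv in [(258,308),(446,300),(634,291)]: print('tip',plane('w2',*z(*uv),.113).round(4))
print('scene tip R',plane('sc2',*s(213,384),.113))
print('tri tip R',tri(('w2',*z(634,291)),('sc2',*s(213,384))))
print('tri curl bottom R',tri(('w2',*z(632,328)),('sc2',*s(235,402))))
for uv in [(97,95),(160,110),(240,123)]: print('top',plane('sc2',*s(*uv),.221).round(4))
for uv in [(70,108),(268,150),(313,95)]: print('bintop',plane('sc2',*s(*uv),.215).round(4))
print('binbot sc',plane('sc2',*s(277,552),0),plane('sc2',*s(95,512),0))
for uv in [(258,308),(446,300),(634,291)]:
  pass
"
```

```text
[0.48609126 0.40903297 0.        ] [0.53017654 0.31795315 0.        ] 0.10118816679363972 25.82832971012807
tip [0.4663 0.3818 0.113 ]
tip [0.4808 0.3511 0.113 ]
tip [0.4956 0.3203 0.113 ]
scene tip R [0.49584823 0.32060375 0.113     ]
tri tip R (array([0.49549994, 0.32022481, 0.11332376]), [5.7295623509730174e-05, 5.729562350969247e-05])
tri curl bottom R (array([0.50091665, 0.31929367, 0.09877136]), [0.004651326459199252, 0.004651326459199281])
top [0.4986 0.3916 0.221 ]
top [0.5096 0.3637 0.221 ]
top [0.5266 0.3331 0.221 ]
bintop [0.49   0.3995 0.215 ]
bintop [0.5273 0.3167 0.215 ]
bintop [0.5712 0.3395 0.215 ]
binbot sc [0.52990446 0.32444896 0.        ] [0.48626764 0.40512112 0.        ]
```

```bash
python3 -c "
from geo import *
rows([.4725,.3092,.1466],Rot(38,25.7),2,.75)"
```

```text
2.29, 0.41, 1.51, 1.2, -0.1, -1.2, 0.75,
2.28, 0.49, 1.5, 1.2, -0.1, -1.2, 0.75,
```

arm_command:
  plan: [1.2,0.2,0.8,0.6,0,-0.6,0.75,1.2,0.2,0.8,0.6,0,-0.6,0.75,1.1,0.2,0.7,0.6,0,-0.6,0.75,1.1,0.2,0.7,0.6,0,-0.6,0.75,0,0,0,0,0,0,0.75,0,0,0,0,0,0,0.75]

```text
time: 3.78
tool_pos: [0.4712, 0.3115, 0.147]
ee_rot: [-3.138, -0.667, 0.448]
wrist_force: [0.0, -0.1, -0.6]
width: 0.0238
```

```bash
python3 -c "
from geo import *
from snap import *
st();snap('wrist','w3');zoom('w3',130,0,430,225,2.6,'wz3');go([.5058,.3252,.0993],Rot(38,25.7))"
```

```text
t 3.77 q [ 0.502 -0.296  1.999 -0.043  0.773  1.644] p [0.4712 0.3115 0.147 ] rpy [-3.138 -0.667  0.448] F [ 0.  -0.1 -0.6] w 0.0238
shift cm [-0.01  0.31  6.04] rot deg [-0.2 -0.2 -0. ] | rows>= 1.0
```

View pics/w3.png

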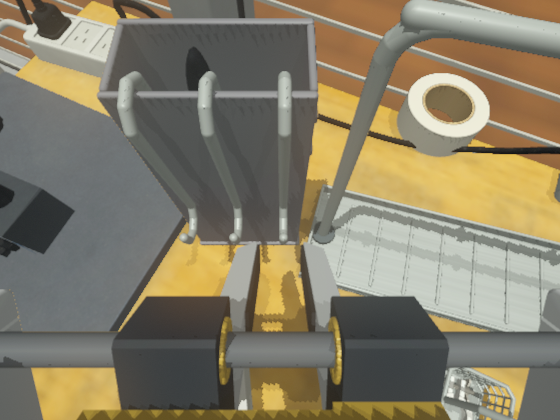

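```bash
python3 -c "
from geo import *
zoom('w3',170,200,330,260,5,'wz3')
print(plane('w3',283.5,239.5,.113)); print(plane('w3',187,239,.113),plane('w3',236,238,.113))"
```

```text
[0.4940766  0.31937826 0.113     ]
[0.46582255 0.37890508 0.113     ] [0.48096661 0.34909113 0.113     ]
```

View pics/wz3.png

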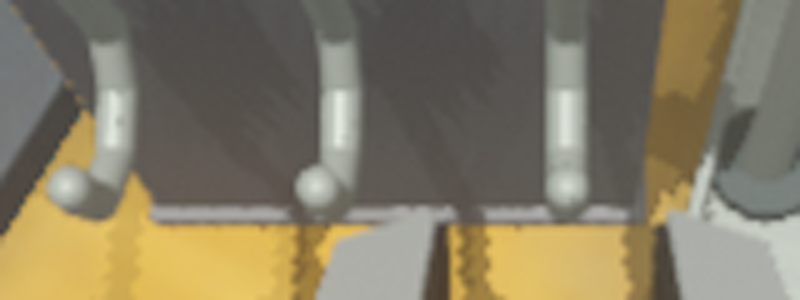

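arm_command:
  plan: [0,0.3,1.5,0,0,0,0.75,0,0,1.5,0,0,0,0.75,0,0,1.5,0,0,0,0.75,0,0,1.5,0,0,0,0.75,0,0,0,0,0,0,0.75]

```text
time: 4.45
tool_pos: [0.5055, 0.3257, 0.097]
ee_rot: [-3.138, -0.662, 0.449]
wrist_force: [-0.1, 0.6, -0.9]
width: 0.0234
```

```bash
python3 -c "
from geo import *
from snap import *
st();snap('wrist','w4');go([.5058,.3252,.0993],Rot(38,25.7));zoom('w4',200,100,360,330,3.2,'wz4')"
```

```text
t 4.45 q [ 0.491 -0.149  1.988 -0.037  0.641  1.633] p [0.5055 0.3257 0.097 ] rpy [-3.138 -0.662  0.449] F [-0.1  0.6 -0.9] w 0.0234
shift cm [ 0.06  0.06 -0.11] rot deg [-0.2 -0.1  0. ] | rows>= 0.0
```

View pics/wz4.png

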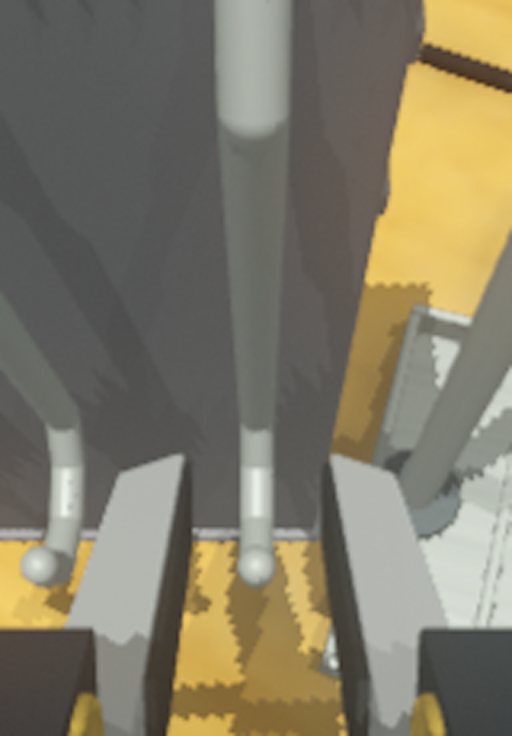

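arm_command:
  plan: [0,0,0,0,0,0,1,0,0,0,0,0,0,1,0,0,0,0,0,0,1,0,0,0,0,0,0,1]

```text
time: 5.0
tool_pos: [0.5061, 0.326, 0.1001]
ee_rot: [-3.138, -0.668, 0.449]
wrist_force: [0.6, -0.2, 0.0]
width: 0.0053
```

```bash
python3 -c "
from geo import *
o=st();p=o['tool_pos']
rows([p[0],p[1],p[2]+.04],None,4,1)"
```

```text
t 5.0 q [ 0.491 -0.153  1.987 -0.037  0.641  1.633] p [0.5061 0.326  0.1001] rpy [-3.138 -0.668  0.449] F [ 0.6 -0.2  0. ] w 0.0053
0.62, -0, -0.79, 0, 0, 0, 1,
0.62, -0, -0.79, 0, 0, 0, 1,
0.62, -0, -0.79, 0, 0, 0, 1,
0.62, -0, -0.79, 0, 0, 0, 1,
```

arm_command:
  plan: [0.6,0,-0.8,0,0,0,1,0.6,0,-0.8,0,0,0,1,0.6,0,-0.8,0,0,0,1,0.6,0,-0.8,0,0,0,1,0.6,0,-0.8,0,0,0,1]

```text
time: 5.62
tool_pos: [0.505, 0.3253, 0.1504]
ee_rot: [-3.138, -0.667, 0.449]
wrist_force: [0.6, -0.6, -0.7]
width: 0.0052
```

```bash
python3 -c "
from geo import *
from snap import *
st();snap('wrist','w5');snap('scene','sc5');zoom('sc5',190,120,410,280,3.6,'scz5')"
```

```text
t 5.62 q [ 0.49  -0.209  1.925 -0.032  0.759  1.626] p [0.505  0.3253 0.1504] rpy [-3.138 -0.667  0.449] F [ 0.6 -0.6 -0.7] w 0.0052
```

View pics/w5.png

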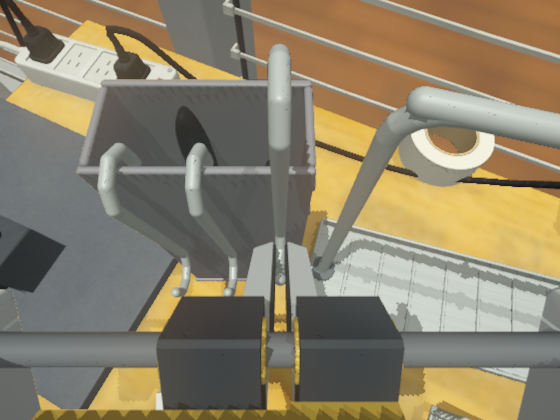

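View pics/scz5.png

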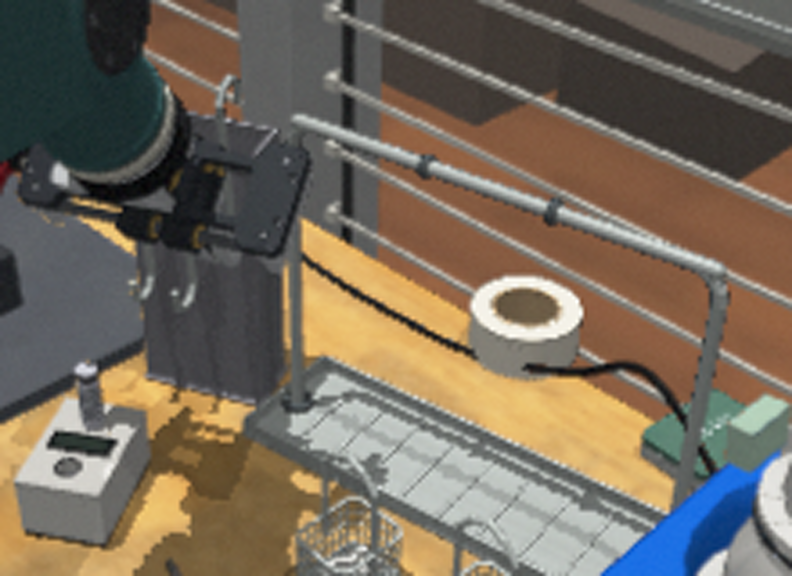

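```bash
python3 -c "
from geo import *
from bench import robot
import pickle
o,_=pickle.load(open('pics/w5.pkl','rb'));p=o['tool_pos'];y=o['ee_rot'][2];h=np.array([np.cos(y),np.sin(y),0]);Z=np.array([0,0,1])
f=.18
ux=np.cos(f)*h-np.sin(f)*Z*-1;  ux=h*np.cos(f)-Z*np.sin(f); uz=h*np.sin(f)+Z*np.cos(f)
C=p+h*.0024+Z*.0062
P=lambda x,z:C+ux*x/1000+uz*(z+50)/1000
for n,(x,z) in dict(apex=(0,67),back=(-17,50),tip=(15,46),orig=(0,0),ltip=(-15,-46),far=(17,52)).items(): print(n,P(x,z).round(4),proj('w5',P(x,z)).round(1),proj('sc5',P(x,z)).round(1))
"
python3 -c "
from geo import *
zoom('w5',230,30,330,310,2.1,'wz5');zoom('sc5',230,130,300,210,6,'scz5b')"
```

```text
apex [0.526  0.3354 0.2717] [277.4  51.2] [253.3 141.2]
back [0.5082 0.3268 0.258 ] [277.5 148.7] [250. 150.]
tip [0.5359 0.3402 0.2483] [278.2  85.6] [255.6 148.1]
orig [0.5152 0.3302 0.2057] [278.7 202.7] [252.4 168. ]
ltip [0.4945 0.3202 0.1632] [279. 278.] [249.2 187.6]
far [0.5386 0.3415 0.2539] [278.1  65.2] [256.1 145.5]
```

View pics/wz5.png

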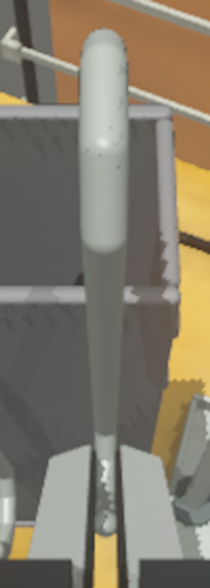

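View pics/scz5b.png

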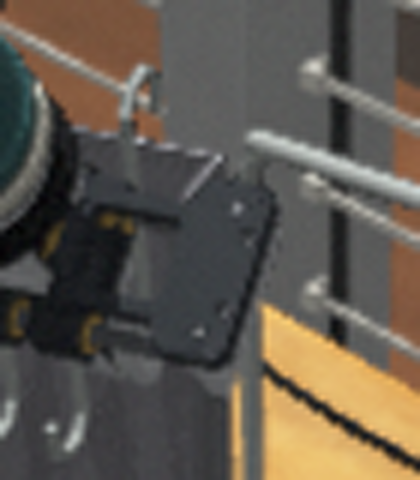

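```bash
python3 -c "
from geo import *
rows([.455,.25,.168],Rot(43,18),4,1);
o=dict(tool_pos=np.array([.455,.25,.168]),ee_rot=Rn.from_matrix(Rot(43,18)).as_euler('xyz'))
rows([.525,.141,.168],Rot(48.6,10.1),4,1,o)"
```

```text
-1.29, 1.15, -1.54, -1.3, 1.2, 1.5, 1,
-1.23, 1.22, -1.54, -1.3, 1.2, 1.5, 1,
-1.17, 1.28, -1.54, -1.3, 1.2, 1.5, 1,
-1.1, 1.35, -1.53, -1.3, 1.2, 1.5, 1,
0.6, 3.13, 0.56, -1.4, 1.4, 1.4, 1,
0.66, 3.1, 0.65, -1.4, 1.4, 1.4, 1,
0.72, 3.07, 0.75, -1.4, 1.4, 1.4, 1,
0.77, 3.03, 0.84, -1.4, 1.4, 1.4, 1,
```

arm_command:
  plan: [-1.3,1.2,-1.5,-1.3,1.2,1.5,1,-1.2,1.2,-1.5,-1.3,1.2,1.5,1,-1.2,1.3,-1.5,-1.3,1.2,1.5,1,-1.1,1.3,-1.5,-1.3,1.2,1.5,1,0.6,3.1,0.6,-1.4,1.4,1.4,1,0.7,3.1,0.6,-1.4,1.4,1.4,1,0.7,3.1,0.8,-1.4,1.4,1.4,1,0.8,3,0.8,-1.4,1.4,1.4,1]

```text
time: 6.72
tool_pos: [0.5251, 0.1401, 0.164]
ee_rot: [-3.136, -0.847, 0.169]
wrist_force: [0.1, 0.4, -1.3]
width: 0.0055
```

```bash
python3 -c "
from geo import *
from snap import *
st();snap('wrist','w6');snap('scene','sc6');snap('side','sd6');zoom('sc6',190,120,410,280,3.6,'scz6');go([.525,.141,.168],Rot(48.6,10.1))"
```

```text
t 6.72 q [ 0.138 -0.462  2.161  0.052  0.596  1.507] p [0.5251 0.1401 0.164 ] rpy [-3.136 -0.847  0.169] F [ 0.1  0.4 -1.3] w 0.0055
shift cm [ 0.35 -0.09 -0.27] rot deg [ 0.   0.2 -0.3] | rows>= 0.1
```

View pics/w6.png

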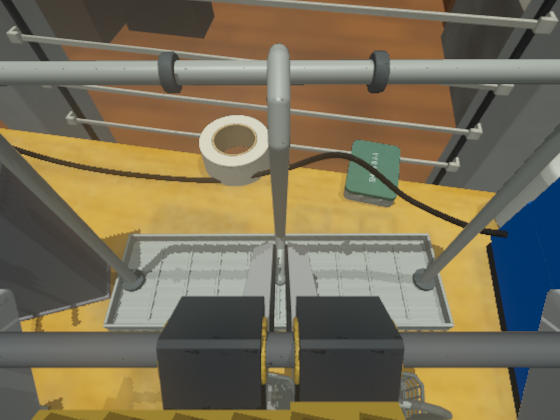

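View pics/scz6.png

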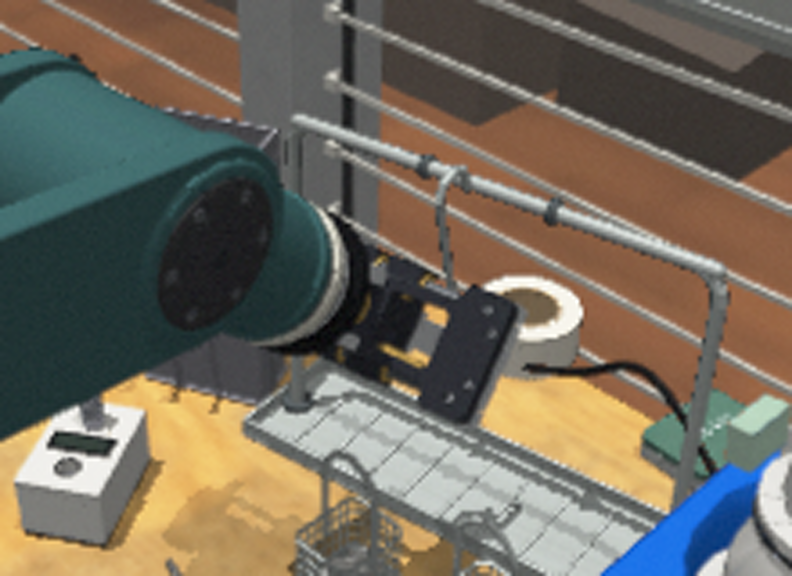

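View pics/sd6.png

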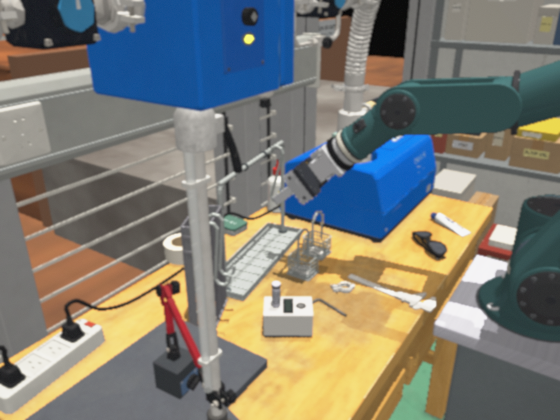

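```bash
python3 -c "
from geo import *
for a,b in [((170,72),(308.6,166.1)),((378,70.5),(343.6,178.3))]:
  print(plane('w6',*a,.247).round(4),plane('sc6',*b,.247).round(4),tri(('w6',*a),('sc6',*b)))
for n,uv in dict(tl=(133,237),tr=(428,237),bl=(107,327),br=(449,328)).items(): print(n,plane('w6',*uv,.016).round(4))
for uv in [(132,281),(426,281)]: print('post',plane('w6',*uv,.01).round(4))
"
```

```text
[0.5691 0.1959 0.247 ] [0.5681 0.1947 0.247 ] (array([0.57066341, 0.19683318, 0.24546812]), [0.0003163661600914325, 0.0003163661600915738])
[0.5854 0.1061 0.247 ] [0.5848 0.1083 0.247 ] (array([0.58248085, 0.10651231, 0.2488301 ]), [6.232943175807201e-05, 6.232943175811402e-05])
tl [0.5933 0.315  0.016 ]
tr [ 0.6481 -0.0024  0.016 ]
bl [0.4988 0.2997 0.016 ]
br [ 0.5526 -0.0151  0.016 ]
post [0.5473 0.2984 0.01  ]
post [0.5989 0.0007 0.01  ]
```

```bash
python3 -c "
from geo import *
st();rows([.525,.142,.172],Rot(48.6,10.2),1,1);rows([.575,.151,.172],Rot(48.6,10.2),4,1)"
```

```text
t 6.88 q [ 0.139 -0.461  2.16   0.05   0.598  1.51 ] p [0.5249 0.14   0.1636] rpy [-3.135 -0.846  0.168] F [ 1.   0.9 -0.6] w 0.005
0.66, -0.19, -0.52, 0.1, 0.2, -0.4, 1,
1.01, -0.06, 0.82, 0, 0, -0.1, 1,
1.01, -0.05, 0.82, 0, 0, -0.1, 1,
1.01, -0.05, 0.82, 0, 0, -0.1, 1,
1.01, -0.05, 0.82, 0, 0, -0.1, 1,
```

arm_command:
  plan: [0.7,-0.2,-0.5,0,0.2,-0.4,1,0,0,0,0,0,0,1,0.8,0,0.9,0,0,0,1,0.8,0,0.9,0,0,0,1,0.8,0,0.9,0,0,0,1,0.8,0,1,0,0,0,1,0,0,0,0,0,0,1]

```text
time: 7.75
tool_pos: [0.5744, 0.152, 0.1721]
ee_rot: [3.139, -0.85, 0.181]
wrist_force: [0.5, 0.8, -0.4]
width: 0.0056
```

```bash
python3 -c "
from geo import *
from snap import *
o=st();snap('wrist','w7');snap('scene','sc7');snap('side','sd7')
zoom('sc7',270,130,360,220,6,'scz7');zoom('w7',180,0,380,150,4,'wz7');go([.575,.151,.172],Rot(48.6,10.2))"
```

```text
t 7.75 q [ 0.152 -0.326  2.058  0.037  0.56   1.521] p [0.5744 0.152  0.1721] rpy [ 3.139 -0.85   0.181] F [ 0.5  0.8 -0.4] w 0.0056
shift cm [0.05 0.12 0.12] rot deg [ 0.  -0.1  0.1] | rows>= 0.0
```

View pics/scz7.png

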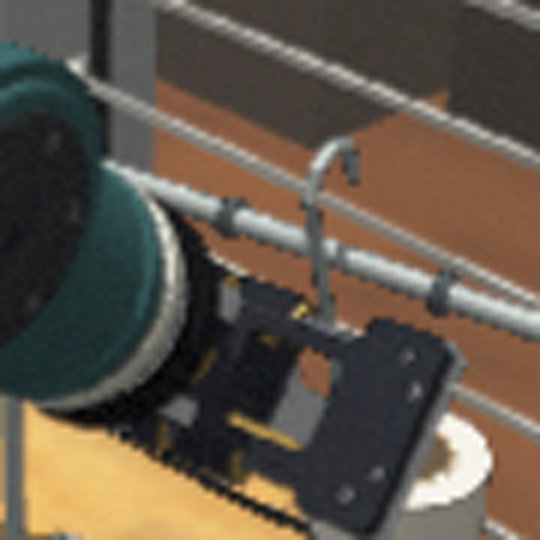

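View pics/wz7.png

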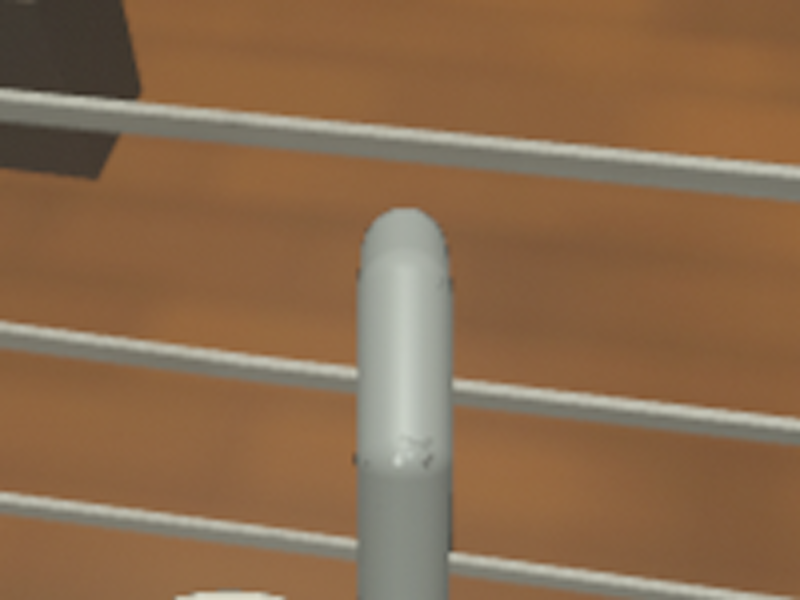

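arm_command:
  plan: [-0.65,0,0.6,0,0,0,1,-0.65,0,0.6,0,0,0,1,-0.65,0,0.5,0,0,0,1,-0.6,0,0.5,0,0,0,1,0,0,0,0,0,0,1]

```text
time: 8.52
tool_pos: [0.5731, 0.1518, 0.1381]
ee_rot: [3.139, -0.85, 0.181]
wrist_force: [1.5, 0.6, 0.1]
width: 0.0054
```

```bash
python3 -c "
from geo import *
from snap import *
o=st();snap('wrist','w8');snap('scene','sc8');snap('side','sd8')
zoom('sc8',270,130,360,220,6,'scz8');zoom('w8',180,0,380,150,4,'wz8');go([.575,.151,.1345],Rot(48.6,10.2))"
```

```text
t 8.53 q [ 0.152 -0.29   2.105  0.043  0.478  1.514] p [0.5731 0.1518 0.1381] rpy [ 3.139 -0.85   0.181] F [1.5 0.6 0.1] w 0.0054
shift cm [-0.26  0.11  0.41] rot deg [-0.  -0.2  0.1] | rows>= 0.1
```

View pics/scz8.png

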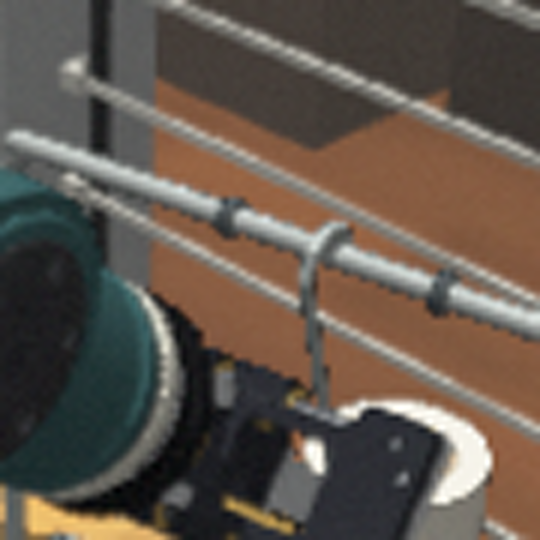

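View pics/wz8.png

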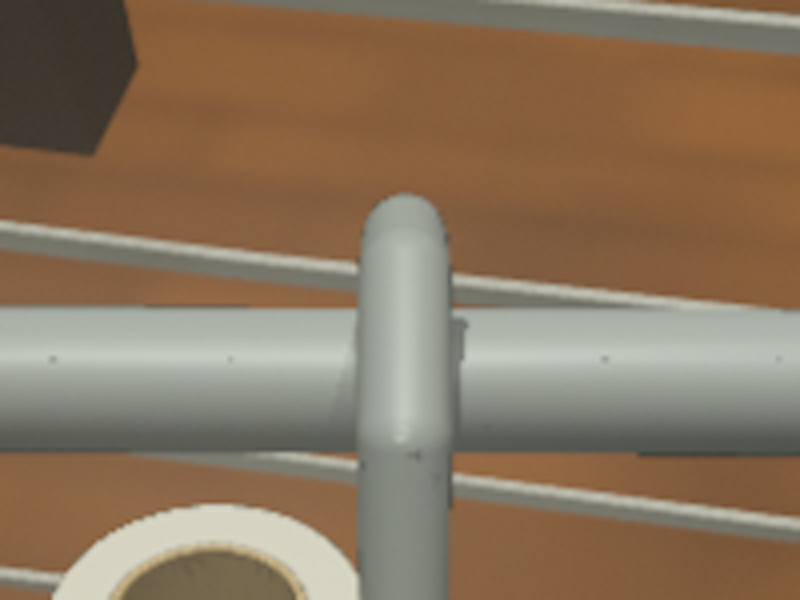

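arm_command:
  plan: [-0.2,0,0.4,0,0,0,1,0,0,0,0,0,0,1]

```text
time: 8.93
tool_pos: [0.5758, 0.1523, 0.136]
ee_rot: [3.139, -0.853, 0.181]
wrist_force: [0.6, -0.1, 1.7]
width: 0.0055
```

arm_command:
  plan: [0,0,0,0,0,0,0.9,0,0,0,0,0,0,0.8,0,0,0,0,0,0,0.75,0,0,0,0,0,0,0.75]

```text
time: 9.43
tool_pos: [0.5749, 0.1521, 0.1346]
ee_rot: [3.139, -0.85, 0.181]
wrist_force: [0.0, -0.5, 0.7]
width: 0.0233
```

```bash
python3 -c "
from geo import *
from snap import *
o=st();snap('wrist','w9');zoom('w9',180,0,380,330,1.8,'wz9')"
```

```text
t 9.43 q [ 0.152 -0.281  2.106  0.043  0.466  1.513] p [0.5749 0.1521 0.1346] rpy [ 3.139 -0.85   0.181] F [ 0.  -0.5  0.7] w 0.0233
```

View pics/wz9.png

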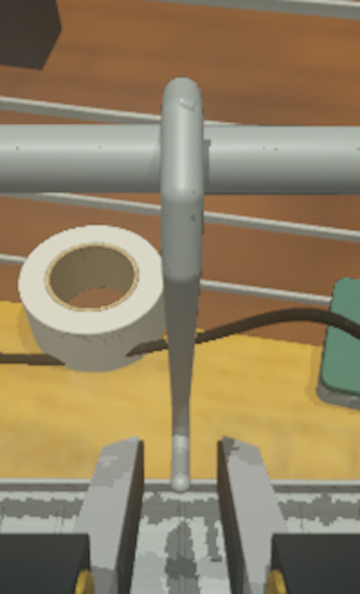

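arm_command:
  plan: [0,0,-0.8,0,0,0,0.75,0,0,-1.5,0,0,0,0.75,0,0,-2,0,0,0,0.75,0,0,-2.5,0,0,0,0.75,0,0,-2,0,0,0,0.75]

```text
time: 10.1
tool_pos: [0.5092, 0.1404, 0.1942]
ee_rot: [3.139, -0.852, 0.181]
wrist_force: [0.1, 0.2, -0.3]
width: 0.0235
```

```bash
python3 -c "
from geo import *
st();rows([.44,.31,.165],Rot(38,25.7),6,.75)"
```

```text
t 10.1 q [ 0.146 -0.536  2.143  0.039  0.683  1.518] p [0.5092 0.1404 0.1942] rpy [ 3.139 -0.852  0.181] F [ 0.1  0.2 -0.3] w 0.0235
-0.78, -2.99, -0.16, 1.8, -1.8, -1.9, 0.75,
-0.68, -3.02, -0.04, 1.8, -1.8, -1.9, 0.75,
-0.58, -3.04, 0.07, 1.8, -1.8, -1.9, 0.75,
-0.48, -3.05, 0.18, 1.8, -1.8, -1.9, 0.75,
-0.38, -3.06, 0.29, 1.8, -1.8, -1.9, 0.75,
-0.27, -3.05, 0.4, 1.8, -1.8, -1.9, 0.75,
```

arm_command:
  plan: [-0.8,-3,-0.2,1.8,-1.8,-1.9,0.75,-0.7,-3,0,1.8,-1.8,-1.9,0.75,-0.6,-3,0.1,1.8,-1.8,-1.9,0.75,-0.5,-3,0.2,1.8,-1.8,-1.9,0.75,-0.4,-3.1,0.3,1.8,-1.8,-1.9,0.75,-0.3,-3.1,0.4,1.8,-1.8,-1.9,0.75,0,0,0,0,0,0,0.75]

```text
time: 10.98
tool_pos: [0.4393, 0.3108, 0.1628]
ee_rot: [3.14, -0.661, 0.456]
wrist_force: [0.2, 0.6, -0.2]
width: 0.0235
```

```bash
python3 -c "
from geo import *
from snap import *
st();snap('wrist','w10');snap('scene','sc10');zoom('w10',130,130,330,260,4,'wz10');zoom('sc10',190,120,410,320,3.6,'scz10');rows([.458,.3408,.1474],Rot(38,25.7),1,.75)"
```

```text
t 10.97 q [ 0.547 -0.373  2.018 -0.076  0.839  1.694] p [0.4393 0.3108 0.1628] rpy [ 3.14  -0.661  0.456] F [ 0.2  0.6 -0.2] w 0.0235
1.45, -2.02, 3.05, -0.1, 0.1, 0.2, 0.75,
```

View pics/wz10.png

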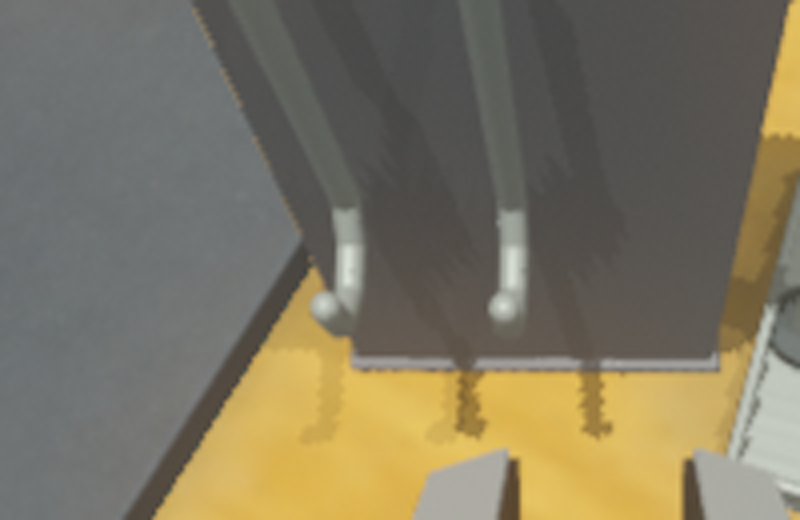

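View pics/scz10.png

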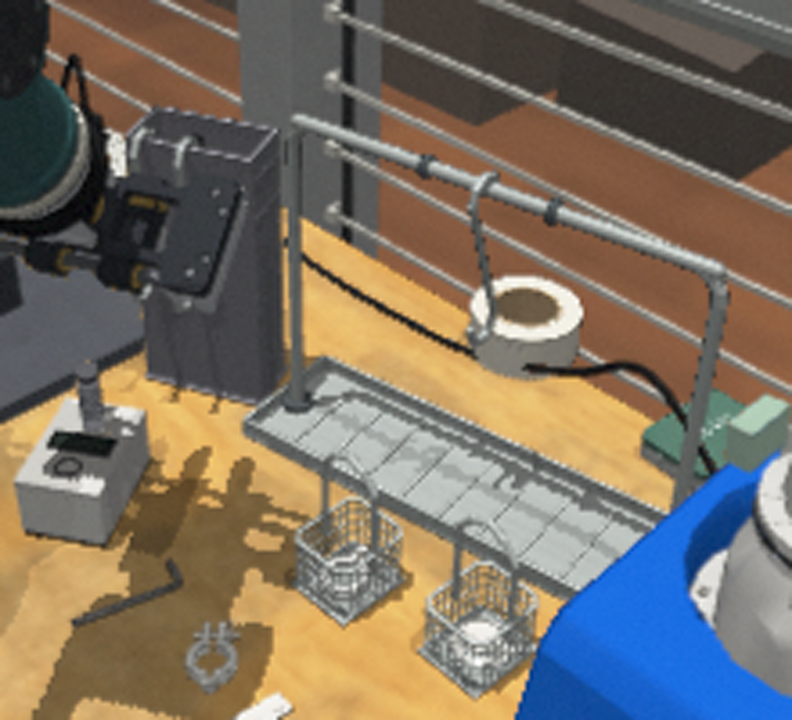

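```bash
python3 -c "
from geo import *
print(plane('w10',130+503/4,130+306/4,.113))"
```

```text
[0.4808299  0.35104725 0.113     ]
```

arm_command:
  plan: [0.75,-1,1.5,0,0,0,0.75,0.7,-1,1.5,0,0,0,0.75,0,0,0,0,0,0,0.75]

```text
time: 11.45
tool_pos: [0.458, 0.34, 0.1467]
ee_rot: [3.14, -0.659, 0.453]
wrist_force: [0.1, 0.1, 0.0]
width: 0.0234
```

```bash
python3 -c "
from geo import *
from snap import *
st();snap('wrist','w11');zoom('w11',130,130,430,330,2.6,'wz11');rows([.4913,.3568,.1001],Rot(38.2,25.7),1,.75)"
```

```text
t 11.45 q [ 0.591 -0.269  1.977 -0.122  0.783  1.767] p [0.458  0.34   0.1467] rpy [ 3.14  -0.659  0.453] F [0.1 0.1 0. ] w 0.0234
0.07, -0.07, 6.02, -0.1, 0.4, 0.2, 0.75,
```

View pics/wz11.png

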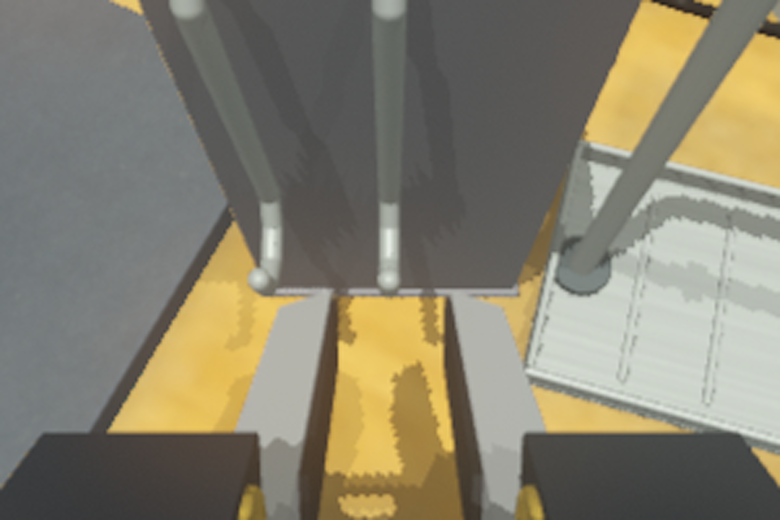

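Centred; advance and grip.

arm_command:
  plan: [0,0,1.5,0,0.4,0,0.75,0,0,1.5,0,0,0,0.75,0,0,1.5,0,0,0,0.75,0,0,1.5,0,0,0,0.75,0,0,0,0,0,0,0.75]

```text
time: 12.12
tool_pos: [0.491, 0.3566, 0.0983]
ee_rot: [3.14, -0.665, 0.454]
wrist_force: [0.6, 0.2, -1.0]
width: 0.0237
```

arm_command:
  plan: [0,0,0,0,0,0,1,0,0,0,0,0,0,1,0,0,0,0,0,0,1,0,0,0,0,0,0,1]

```text
time: 12.62
tool_pos: [0.4913, 0.3572, 0.101]
ee_rot: [3.141, -0.669, 0.454]
wrist_force: [0.4, -0.5, 0.1]
width: 0.005
```

arm_command:
  plan: [0.6,0,-0.8,0,0,0,1,0.6,0,-0.8,0,0,0,1,0.6,0,-0.8,0,0,0,1,0.6,0,-0.8,0,0,0,1,0.6,0,-0.8,0,0,0,1]

```text
time: 13.25
tool_pos: [0.4901, 0.3565, 0.1513]
ee_rot: [3.141, -0.668, 0.454]
wrist_force: [0.3, -0.2, -0.6]
width: 0.0052
```

```bash
python3 -c "
from geo import *
from snap import *
st();snap('wrist','w12')
rows([.435,.25,.17],Rot(43,18),4,1);
o=dict(tool_pos=np.array([.435,.25,.17]),ee_rot=Rn.from_matrix(Rot(43,18)).as_euler('xyz'))
rows([.541,.053,.172],Rot(48.6,10.1),6,1,o)"
```

```text
t 13.25 q [ 0.58  -0.19   1.909 -0.115  0.762  1.754] p [0.4901 0.3565 0.1513] rpy [ 3.141 -0.668  0.454] F [ 0.3 -0.2 -0.6] w 0.0052
-1.65, 1.79, -1.83, -1.3, 1.1, 1.5, 1,
-1.56, 1.88, -1.82, -1.3, 1.1, 1.5, 1,
-1.47, 1.96, -1.81, -1.3, 1.1, 1.5, 1,
-1.39, 2.04, -1.79, -1.3, 1.1, 1.5, 1,
0.51, 3.67, 0.43, -0.9, 0.9, 0.9, 1,
0.56, 3.65, 0.5, -0.9, 0.9, 0.9, 1,
0.61, 3.63, 0.57, -0.9, 0.9, 0.9, 1,
0.66, 3.61, 0.64, -0.9, 0.9, 0.9, 1,
0.71, 3.59, 0.71, -0.9, 0.9, 0.9, 1,
0.75, 3.57, 0.78, -0.9, 0.9, 0.9, 1,
```

View pics/w12.png

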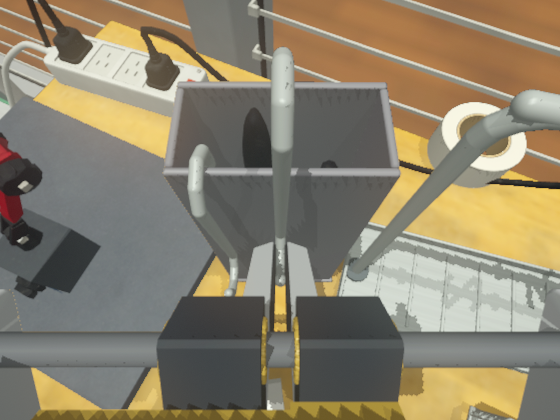

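arm_command:
  plan: [-1.6,1.8,-1.8,-1.3,1.1,1.5,1,-1.6,1.9,-1.8,-1.3,1.1,1.5,1,-1.5,2,-1.8,-1.3,1.1,1.5,1,-1.4,2,-1.8,-1.3,1.1,1.5,1,0.5,3.7,0.4,-0.9,0.9,0.9,1,0.6,3.6,0.5,-0.9,0.9,0.9,1,0.6,3.6,0.6,-0.9,0.9,0.9,1,0.7,3.6,0.6,-0.9,0.9,0.9,1]

```text
time: 14.3
tool_pos: [0.5056, 0.1177, 0.169]
ee_rot: [3.137, -0.809, 0.228]
wrist_force: [0.4, -0.6, -0.8]
width: 0.0051
```

arm_command:
  plan: [0.7,3.6,0.7,-0.9,0.9,0.9,1,0.7,3.6,0.8,-0.9,0.9,0.9,1,0,0,0,0,0,0,1]

```text
time: 14.68
tool_pos: [0.5411, 0.0505, 0.1685]
ee_rot: [3.141, -0.839, 0.178]
wrist_force: [0.1, -0.2, -0.1]
width: 0.0051
```

```bash
python3 -c "
from geo import *
from snap import *
st();snap('wrist','w13');snap('scene','sc13');zoom('sc13',260,120,460,280,4,'scz13');go([.5912,.0622,.172],Rot(48.6,10.2))"
```

```text
t 14.68 q [-0.176 -0.463  2.147  0.414  0.693  1.003] p [0.5411 0.0505 0.1685] rpy [ 3.141 -0.839  0.178] F [ 0.1 -0.2 -0.1] w 0.0051
shift cm [ 3.72 -0.01  3.61] rot deg [-0.1  0.6  0.1] | rows>= 0.8
```

View pics/w13.png

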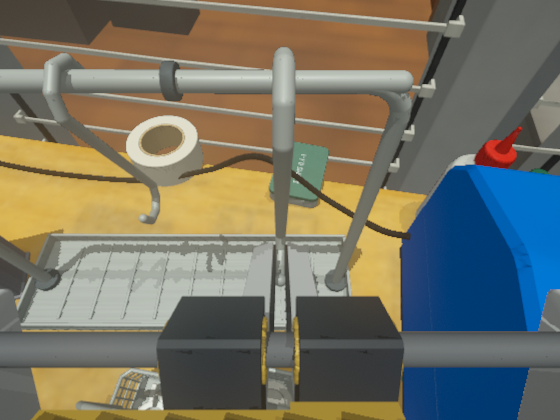

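View pics/scz13.png

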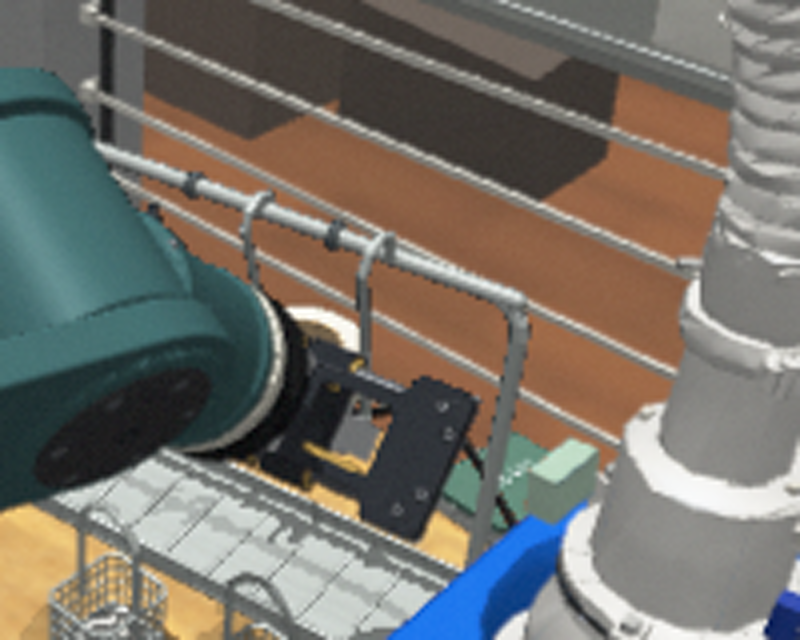

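arm_command:
  plan: [0.4,0,-0.3,0,0.6,0,1,0,0,0,0,0,0,1,0.8,0,1,0,0,0,1,0.8,0,1,0,0,0,1,0.8,0,0.9,0,0,0,1,0.9,0,1,0,0,0,1,0,0,0,0,0,0,1]

```text
time: 15.65
tool_pos: [0.5921, 0.0624, 0.1725]
ee_rot: [3.14, -0.849, 0.183]
wrist_force: [-1.3, 0.5, -0.9]
width: 0.0053
```

```bash
python3 -c "
from geo import *
from snap import *
st();snap('wrist','w14');snap('scene','sc14');zoom('sc14',300,120,420,220,6,'scz14');go([.5912,.0622,.1345],Rot(48.6,10.2))"
```

```text
t 15.65 q [-0.12  -0.323  2.055  0.393  0.621  1.042] p [0.5921 0.0624 0.1725] rpy [ 3.14  -0.849  0.183] F [-1.3  0.5 -0.9] w 0.0053
shift cm [-2.88 -0.01  2.5 ] rot deg [-0.1 -0.1  0.2] | rows>= 0.6
```

View pics/scz14.png

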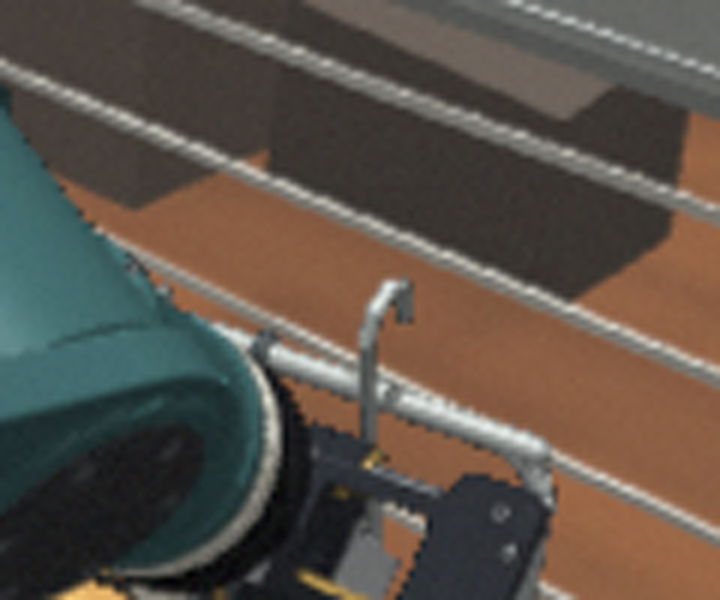

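arm_command:
  plan: [-0.65,0,0.6,0,0,0,1,-0.65,0,0.6,0,0,0,1,-0.65,0,0.5,0,0,0,1,-0.6,0,0.5,0,0,0,1,0,0,0,0,0,0,1,-0.2,0,0.3,0,0,0,1,0,0,0,0,0,0,1]

```text
time: 16.62
tool_pos: [0.5928, 0.062, 0.1369]
ee_rot: [3.139, -0.852, 0.182]
wrist_force: [-0.8, -0.1, 2.5]
width: 0.0052
```

```bash
python3 -c "
from geo import *
from snap import *
st();snap('wrist','w15');snap('scene','sc15');zoom('sc15',300,120,420,220,6,'scz15');zoom('w15',180,0,380,330,1.8,'wz15')
go([.5912,.0622,.1345],Rot(48.6,10.2))"
```

```text
t 16.62 q [-0.121 -0.281  2.103  0.451  0.536  0.973] p [0.5928 0.062  0.1369] rpy [ 3.139 -0.852  0.182] F [-0.8 -0.1  2.5] w 0.0052
shift cm [-0.27 -0.04  0.05] rot deg [-0.1 -0.2  0.2] | rows>= 0.0
```

View pics/scz15.png

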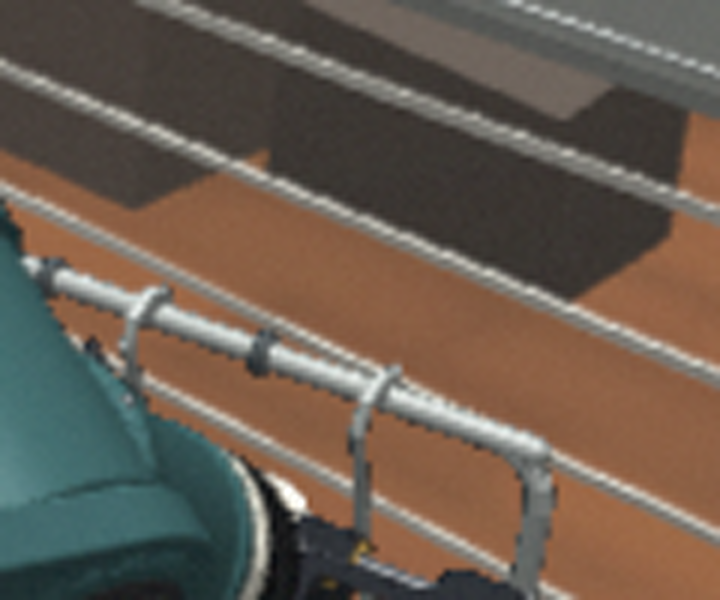

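View pics/wz15.png

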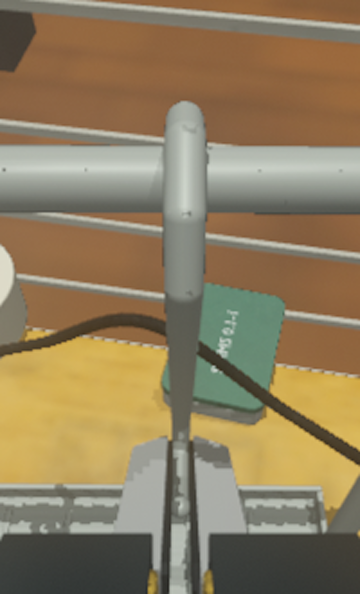

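Contact with 2.5 N up; release and retreat.

arm_command:
  plan: [0,0,0,0,0,0,0.9,0,0,0,0,0,0,0.8,0,0,0,0,0,0,0.75,0,0,-0.8,0,0,0,0.75,0,0,-1.5,0,0,0,0.75,0,0,-2,0,0,0,0.75,0,0,-2.5,0,0,0,0.75,0,0,-2,0,0,0,0.5]

```text
time: 17.73
tool_pos: [0.5262, 0.0502, 0.1948]
ee_rot: [3.139, -0.851, 0.183]
wrist_force: [0.1, -0.2, -0.2]
width: 0.0304
```

```bash
python3 -c "
from geo import *
from snap import *
st();snap('wrist','w16');snap('scene','sc16');zoom('sc16',240,140,440,320,4,'scz16')"
```

```text
t 17.73 q [-0.194 -0.536  2.141  0.408  0.764  1.013] p [0.5262 0.0502 0.1948] rpy [ 3.139 -0.851  0.183] F [ 0.1 -0.2 -0.2] w 0.0304
```

View pics/w16.png

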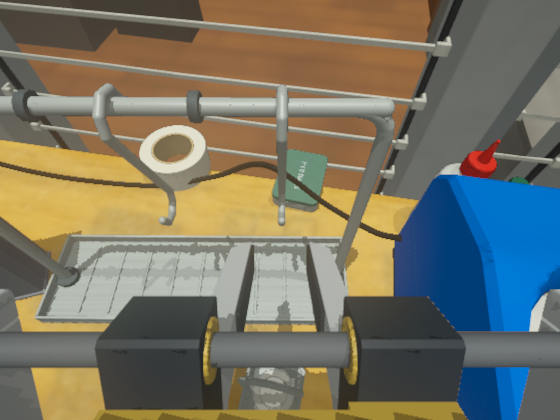

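View pics/scz16.png

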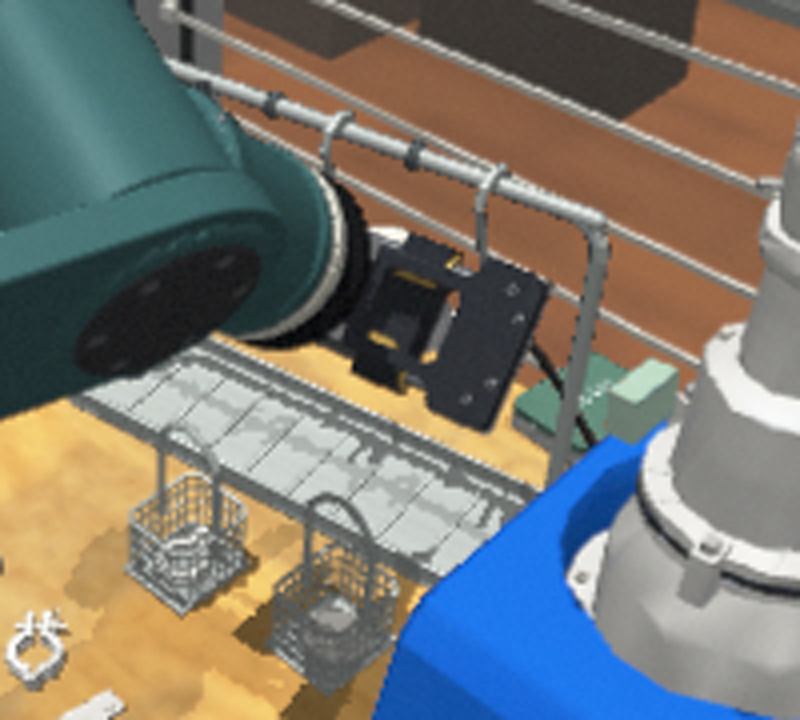

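```bash
cat > t2.py <<'E'
from kin import *
from geo import Rot
P,r=fit();print(P.round(4),np.abs(r).max())
q0=np.array(load()[-1][0])
def T(n,p,th,h):
    q,e=ik(np.array(p),Rot(th,h),P,q0);a=fk(q,P,True)
    print(n,th,h,'err',round(e*1000,1),q.round(2),'elbow',a[1].round(2),'wrist',a[2].round(3))
for th in (35,40):
  T('pre',(.41,.049,.094),th,0);T('hi',(.40,.05,.16),th,0);T('grip',(.4655,.049,.025),th,0);T('lift',(.4655,.049,.08),th,0)
  T('preA',(.39,.145,.094),th,0);T('gripA',(.447,.145,.025),th,0);T('pre-hang',(.53,.06,.075),th,0);
E
python3 t2.py
```

```text
[0.1526 0.449  0.4998 0.3426 0.0566 0.1007] 6.86619241352382e-07
pre 35 0 err 0.0 [-0.04 -0.68  2.3   0.03  0.91  1.53] elbow [-0.28  0.01  0.5 ] wrist [0.213 0.049 0.375]
hi 35 0 err 0.0 [-0.03 -0.75  2.2   0.02  1.08  1.53] elbow [-0.31  0.01  0.48] wrist [0.203 0.05  0.441]
grip 35 0 err 0.0 [-0.03 -0.39  2.3   0.03  0.62  1.52] elbow [-0.17  0.    0.57] wrist [0.269 0.049 0.306]
lift 35 0 err 0.0 [-0.03 -0.47  2.23  0.02  0.77  1.53] elbow [-0.21  0.01  0.55] wrist [0.269 0.049 0.361]
preA 35 0 err 0.0 [ 0.41 -0.6   2.27 -0.29  0.92  2.09] elbow [-0.23 -0.1   0.52] wrist [0.193 0.145 0.375]
gripA 35 0 err 0.0 [ 0.33 -0.34  2.27 -0.31  0.65  2.09] elbow [-0.14 -0.05  0.58] wrist [0.25  0.145 0.306]
pre-hang 35 0 err 0.0 [ 0.01 -0.27  2.11 -0.01  0.69  1.59] elbow [-0.12 -0.    0.58] wrist [0.333 0.06  0.356]
pre 40 0 err 0.0 [-0.04 -0.75  2.37  0.04  0.83  1.52] elbow [-0.31  0.01  0.48] wrist [0.19  0.049 0.356]
hi 40 0 err 11.6 [ 0.01 -0.76  2.22 -0.03  1.02  1.59] elbow [-0.31 -0.    0.48] wrist [0.198 0.058 0.431]
grip 40 0 err 0.0 [-0.03 -0.43  2.37  0.04  0.51  1.51] elbow [-0.19  0.01  0.56] wrist [0.245 0.049 0.287]
lift 40 0 err 0.0 [-0.03 -0.53  2.3   0.03  0.67  1.52] elbow [-0.23  0.01  0.54] wrist [0.245 0.049 0.342]
preA 40 0 err 0.0 [ 0.45 -0.64  2.33 -0.38  0.85  2.18] elbow [-0.24 -0.12  0.51] wrist [0.17  0.145 0.356]
gripA 40 0 err 0.0 [ 0.36 -0.36  2.33 -0.44  0.55  2.23] elbow [-0.15 -0.06  0.57] wrist [0.227 0.145 0.287]
pre-hang 40 0 err 0.0 [ 0.01 -0.31  2.18 -0.01  0.58  1.59] elbow [-0.14 -0.    0.58] wrist [0.31  0.06  0.337]
```

```bash
python3 -c "
from geo import *
rows([.425,.049,.15],Rot(37,0),5,.2)"
```

```text
-2.02, -0.35, -0.9, -1.4, -2.4, 1.5, 0.2,
-2.07, -0.28, -0.83, -1.4, -2.4, 1.5, 0.2,
-2.11, -0.2, -0.75, -1.4, -2.4, 1.5, 0.2,
-2.14, -0.13, -0.66, -1.4, -2.4, 1.5, 0.2,
-2.17, -0.05, -0.57, -1.4, -2.4, 1.5, 0.2,
```

arm_command:
  plan: [-2,-0.3,-0.9,-1.4,-2.4,1.5,0.5,-2.1,-0.3,-0.8,-1.4,-2.4,1.5,0.3,-2.1,-0.2,-0.7,-1.4,-2.4,1.5,0.2,-2.1,-0.1,-0.7,-1.4,-2.4,1.5,0.2,-2.2,-0.1,-0.6,-1.4,-2.4,1.5,0.2,0,0,0,0,0,0,0.2]

```text
time: 18.58
tool_pos: [0.4246, 0.05, 0.1469]
ee_rot: [3.139, -0.64, 0.006]
wrist_force: [0.5, 0.5, -0.1]
width: 0.0751
```

```bash
python3 -c "
from geo import *
from snap import *
st();snap('wrist','w17');snap('scene','sc17');snap('side','sd17');zoom('sc17',240,140,440,320,4,'scz17');zoom('w17',150,130,450,350,2.6,'wz17')"
```

```text
t 18.57 q [-0.032 -0.689  2.214  0.024  0.978  1.526] p [0.4246 0.05   0.1469] rpy [ 3.139 -0.64   0.006] F [ 0.5  0.5 -0.1] w 0.0751
```

View pics/w17.png

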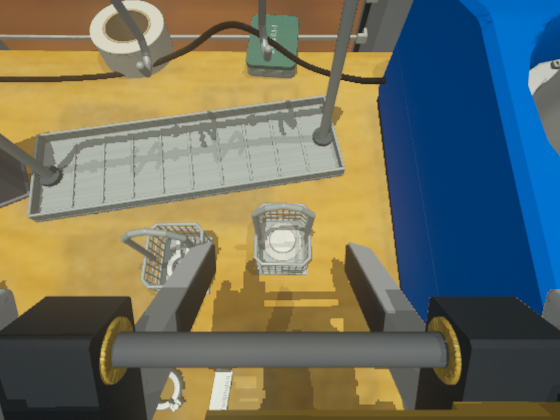

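View pics/scz17.png

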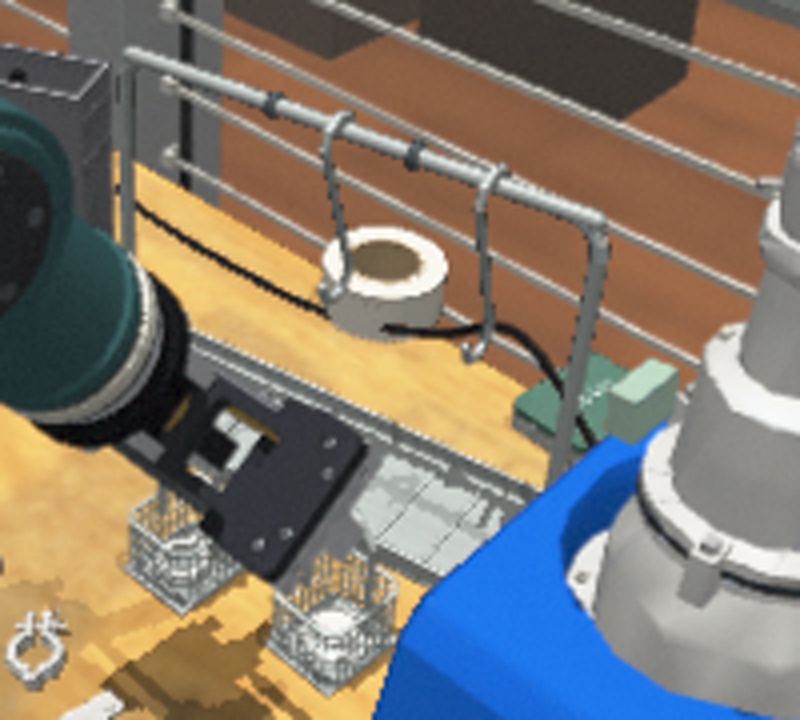

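View pics/wz17.png

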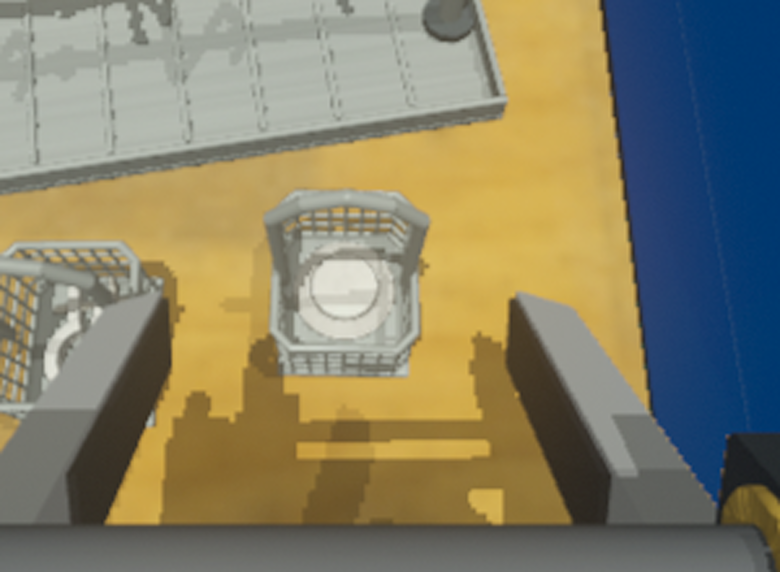

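```bash
python3 -c "
from geo import *
z=lambda u,v:(150+u/2.6,130+v/2.6)
for n,uv,h in [('base fl',(283,374),0),('base fr',(408,375),0),('rim fl',(278,337),.046),('rim fr',(418,340),.046),('bail L',(275,215),.095),('bail R',(421,220),.095),('peakc',(347,203),.11),('postR base',(448,18),.012),('pump',(648,405),0)]: print(n,plane('w17',*z(*uv),h).round(4))
"
```

```text
base fl [0.4454 0.0699 0.    ]
base fr [0.4452 0.0222 0.    ]
rim fl [0.4492 0.0691 0.046 ]
rim fr [0.4484 0.0223 0.046 ]
bail L [0.4741 0.0677 0.095 ]
bail R [0.4727 0.0251 0.095 ]
peakc [0.472  0.0469 0.11  ]
postR base [0.5976 0.0019 0.012 ]
pump [ 0.4343 -0.0682  0.    ]
```

```bash
python3 -c "
from geo import *
rows([.4254,.0463,.081],Rot(37,0),2,.2)
o=dict(tool_pos=np.array([.4254,.0463,.081]),ee_rot=Rn.from_matrix(Rot(37,0)).as_euler('xyz'))
rows([.4675,.0463,.025],Rot(37,0),4,.2,o)"
```

```text
-2, 0.14, 2.67, -0, 0.1, 0.1, 0.2,
-2, 0.14, 2.67, -0, 0.1, 0.1, 0.2,
-0, -0, 1.75, 0, 0, 0, 0.2,
-0, -0, 1.75, 0, 0, 0, 0.2,
-0, -0, 1.75, 0, 0, 0, 0.2,
-0, -0, 1.75, 0, 0, 0, 0.2,
```

arm_command:
  plan: [-1,0.1,1.3,0,0.2,0.2,0.2,-1,0.1,1.3,0,0,0,0.2,-1,0.1,1.3,0,0,0,0.2,-1,0,1.4,0,0,0,0.2,0,0,0,0,0,0,0.2]

```text
time: 19.35
tool_pos: [0.4239, 0.0459, 0.0793]
ee_rot: [-3.141, -0.64, -0.001]
wrist_force: [0.1, 0.0, -0.2]
width: 0.0751
```

```bash
python3 -c "
from geo import *
from snap import *
st();snap('wrist','w18');go([.4675,.0463,.025],Rot(37,0))"
```

```text
t 19.35 q [-0.049 -0.639  2.328  0.04   0.813  1.506] p [0.4239 0.0459 0.0793] rpy [-3.141e+00 -6.400e-01 -1.000e-03] F [ 0.1  0.  -0.2] w 0.0751
shift cm [ 0.08 -0.04  7.03] rot deg [ 0.   0.2 -0. ] | rows>= 1.1
```

View pics/w18.png

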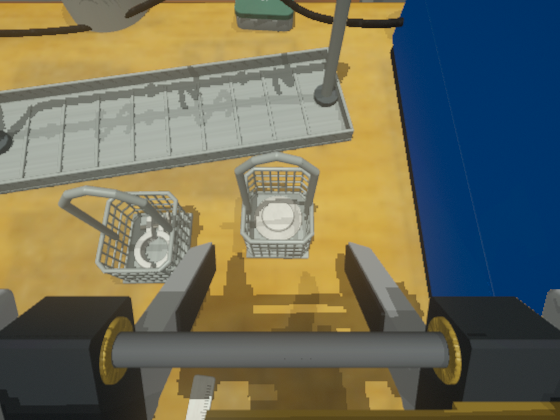

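arm_command:
  plan: [0,0,1.4,0,0.2,0,0.2,0,0,1.4,0,0,0,0.2,0,0,1.4,0,0,0,0.2,0,0,1.4,0,0,0,0.2,0,0,1.4,0,0,0,0.2,0,0,0,0,0,0,0.2]

```text
time: 20.15
tool_pos: [0.4674, 0.046, 0.0256]
ee_rot: [-3.141, -0.647, -0.001]
wrist_force: [0.1, -0.2, -0.2]
width: 0.0757
```

```bash
python3 -c "
from geo import *
from snap import *
st();snap('wrist','w19');go([.4675,.0463,.025],Rot(37,0))"
```

```text
t 20.15 q [-0.04  -0.402  2.325  0.044  0.573  1.502] p [0.4674 0.046  0.0256] rpy [-3.141e+00 -6.470e-01 -1.000e-03] F [ 0.1 -0.2 -0.2] w 0.0757
shift cm [-0.06 -0.02  0.08] rot deg [ 0.  -0.1 -0. ] | rows>= 0.0
```

View pics/w19.png

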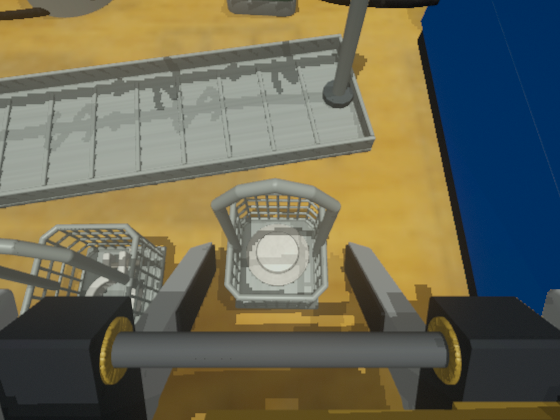

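arm_command:
  plan: [0,0,0,0,0,0,0.7,0,0,0,0,0,0,0.7,0,0,0,0,0,0,0.7,0,0,0,0,0,0,0.7,0,0,0,0,0,0,0.7]

```text
time: 20.82
tool_pos: [0.4672, 0.0463, 0.026]
ee_rot: [-3.141, -0.648, -0.0]
wrist_force: [-2.4, 0.2, 3.2]
width: 0.0501
```

```bash
python3 -c "
from geo import *
from snap import *
o=st();snap('wrist','w20');p=o['tool_pos'];rows([p[0],p[1],p[2]+.03],None,3,.7)"
```

```text
t 20.82 q [-0.04  -0.404  2.326  0.044  0.572  1.502] p [0.4672 0.0463 0.026 ] rpy [-3.141 -0.648 -0.   ] F [-2.4  0.2  3.2] w 0.0501
0.6, -0, -0.8, 0, 0, 0, 0.7,
0.6, -0, -0.8, 0, 0, 0, 0.7,
0.6, -0, -0.8, 0, 0, 0, 0.7,
```

View pics/w20.png

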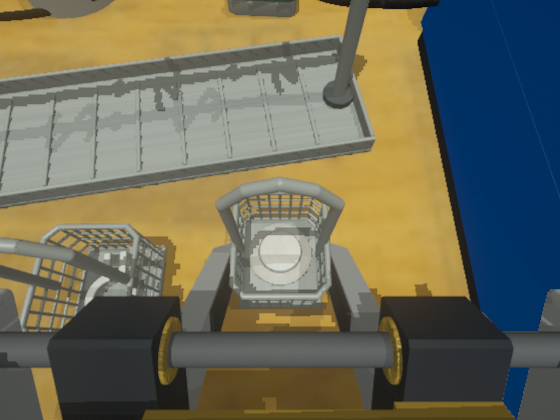

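```bash
python3 -c "
from geo import *
print('bail peak',plane('w20',280,184,.11),plane('w20',221,206,.095),plane('w20',340,208,.095))
zoom('w17',220,0,300,80,8,'a');zoom('sc17',330,200,390,245,10,'b')"
```

```text
bail peak [0.47423477 0.04557792 0.11      ] [0.47257181 0.06756615 0.095     ] [0.47172492 0.02325603 0.095     ]
```

View pics/a.png

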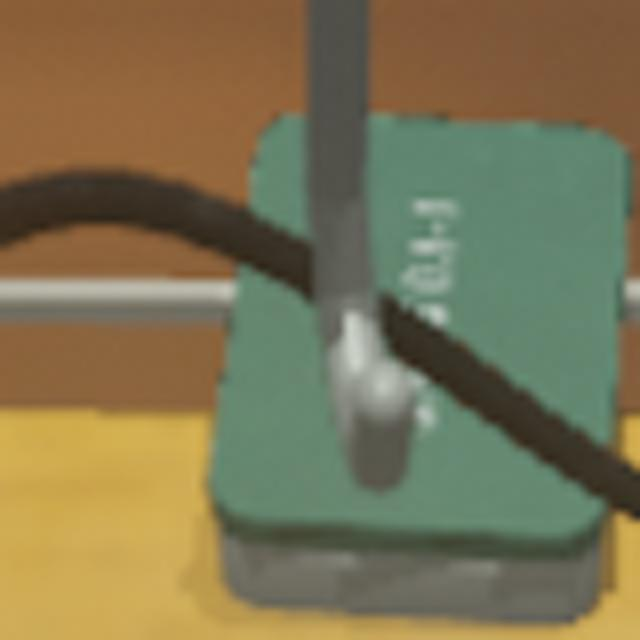

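View pics/b.png

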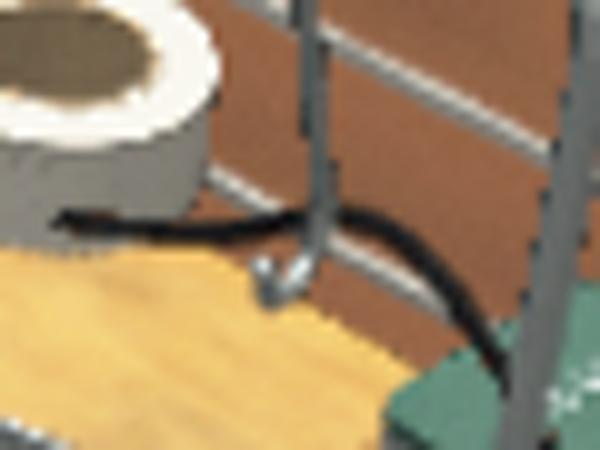

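arm_command:
  plan: [0.6,0,-0.8,0,0,0,0.7,0.6,0,-0.8,0,0,0,0.7,0.6,0,-0.8,0,0,0,0.7]

```text
time: 21.25
tool_pos: [0.4666, 0.0462, 0.0559]
ee_rot: [-3.142, -0.647, -0.0]
wrist_force: [0.5, -0.6, -2.1]
width: 0.05
```

```bash
python3 -c "
from geo import *
print(tri(('w17',268.1,48.5),('sc17',356.2,226.3)), plane('w17',268.1,48.5,.145))
h=np.array([np.cos(.178),np.sin(.178)]);print('expected tip',np.array([.5924,.0624])-h*.0145)
from snap import *
st();snap('wrist','w21');snap('scene','sc21');zoom('sc21',240,140,440,320,4,'scz21')"
```

```text
(array([0.58243104, 0.05857193, 0.14748064]), [5.679728941913172e-05, 5.6797289419121303e-05]) [0.58503437 0.05869056 0.145     ]
expected tip [0.5781291  0.05983261]
t 21.25 q [-0.04  -0.459  2.29   0.039  0.665  1.509] p [0.4666 0.0462 0.0559] rpy [-3.142 -0.647 -0.   ] F [ 0.5 -0.6 -2.1] w 0.05
```

View pics/scz21.png

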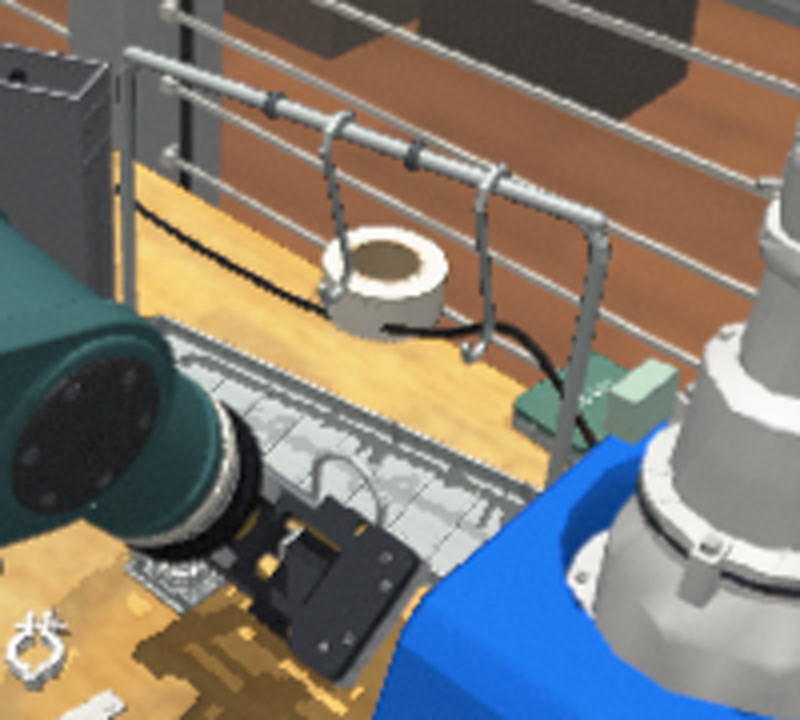

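View pics/w21.png

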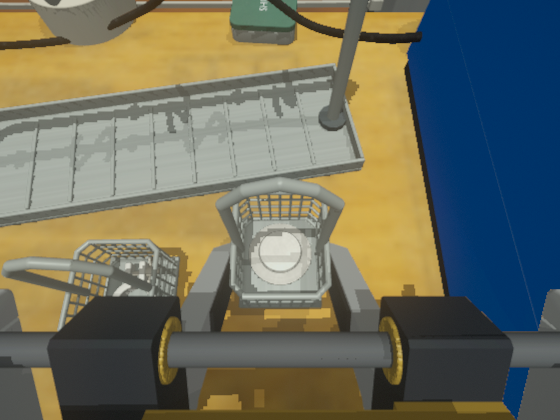

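```bash
python3 -c "
from geo import *
rows([.54,.056,.081],Rot(37,8),4,.7)"
```

```text
1.79, -0.25, 0.63, 1.2, -0.1, -1.6, 0.7,
1.79, -0.18, 0.63, 1.2, -0.1, -1.6, 0.7,
1.8, -0.12, 0.63, 1.2, -0.1, -1.6, 0.7,
1.8, -0.06, 0.63, 1.2, -0.1, -1.6, 0.7,
```

arm_command:
  plan: [1.2,-0.2,0.4,0.8,0,-1.1,0.7,1.2,-0.1,0.4,0.8,0,-1.1,0.7,1.2,-0.1,0.4,0.8,0,-1.1,0.7,1.2,-0.1,0.4,0.8,0,-1.1,0.7,1.2,-0.1,0.4,0.8,0,-1.1,0.7,1.2,0,0.5,0.8,0,-1.1,0.7,0,0,0,0,0,0,0.7]

```text
time: 22.22
tool_pos: [0.5394, 0.0562, 0.0791]
ee_rot: [3.138, -0.647, 0.143]
wrist_force: [0.6, 0.2, -2.1]
width: 0.0498
```

```bash
python3 -c "
from geo import *
from snap import *
st();snap('wrist','w22');snap('scene','sc22');snap('side','sd22');zoom('sc22',300,140,420,240,6,'scz22');zoom('w22',160,0,400,260,2.3,'wz22')"
```

```text
t 22.23 q [-0.086 -0.277  2.122  0.217  0.674  1.216] p [0.5394 0.0562 0.0791] rpy [ 3.138 -0.647  0.143] F [ 0.6  0.2 -2.1] w 0.0498
```

View pics/scz22.png

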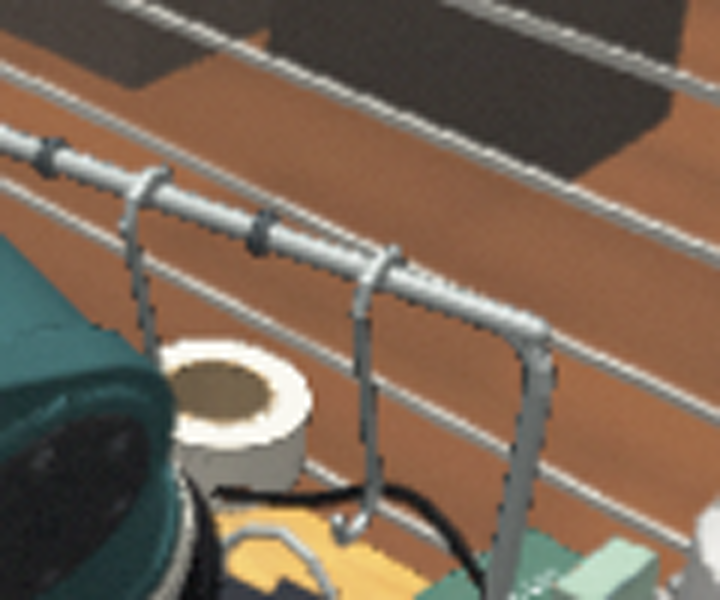

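View pics/wz22.png

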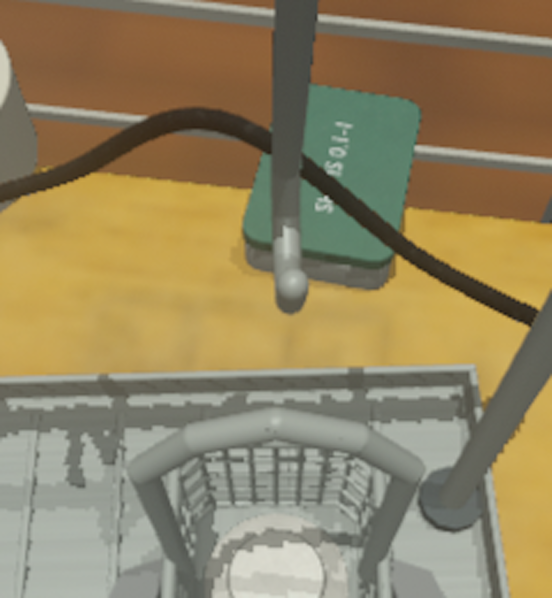

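```bash
python3 -c "
from geo import *
t,e=tri(('w22',287,124.5),('sc22',357,226.2));print('tip',t,e,plane('w22',287,124.5,.145))
import pickle
o=pickle.load(open('pics/w22.pkl','rb'))[0];T=RT(o)
y=o['ee_rot'][2];h=np.array([np.cos(y),np.sin(y),0]);pk=o['tool_pos']+h*.0065+np.array([0,0,.084]);print('peak',pk,proj('w22',pk),proj('sc22',pk))
print('peak by img', plane('w22',280,183.5,pk[2]))
"
```

```text
tip [0.58379186 0.05849508 0.14634984] [0.0011600793640840312, 0.0011600793640840084] [0.58347659 0.05904233 0.145     ]
peak [0.54586748 0.05717126 0.16305066] [278.83914582 185.3565275 ] [346.7443645  228.23105091]
peak by img [0.54660142 0.05688576 0.16305066]
```

arm_command:
  plan: [0.7,0.1,0.5,0,0,0,0.7,0.8,0.1,0.6,0,0,0,0.7,0.8,0.1,0.6,0,0,0,0.7,0.8,0,0.6,0,0,0,0.7,0.8,0,0.6,0,0,0,0.7,0,0,0,0,0,0,0.7]

```text
time: 23.12
tool_pos: [0.5881, 0.0606, 0.0792]
ee_rot: [3.138, -0.647, 0.144]
wrist_force: [0.2, -0.3, -2.1]
width: 0.0497
```

```bash
python3 -c "
from geo import *
from snap import *
st();snap('wrist','w23');snap('scene','sc23');snap('side','sd23');zoom('sc23',310,160,400,250,6,'scz23');zoom('w23',160,0,400,260,2.3,'wz23')
import pickle
o=pickle.load(open('pics/w23.pkl','rb'))[0]
y=o['ee_rot'][2];h=np.array([np.cos(y),np.sin(y),0]);pk=o['tool_pos']+h*.007+np.array([0,0,.084]);print('peak',pk)"
```

```text
t 23.12 q [-0.064 -0.15   2.021  0.204  0.644  1.239] p [0.5881 0.0606 0.0792] rpy [ 3.138 -0.647  0.144] F [ 0.2 -0.3 -2.1] w 0.0497
peak [0.59504679 0.06158858 0.16323183]
```

View pics/scz23.png

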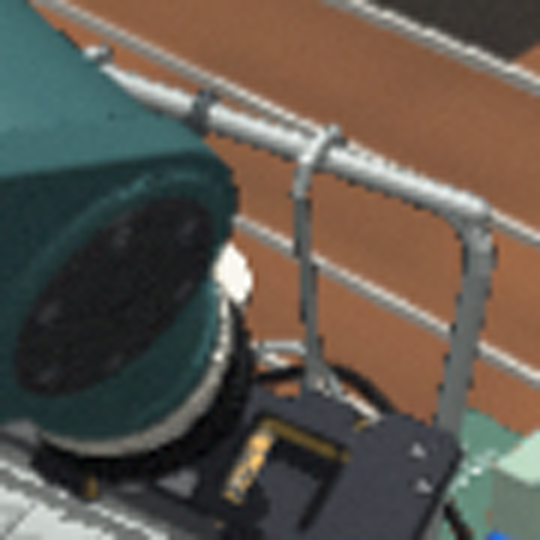

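View pics/wz23.png

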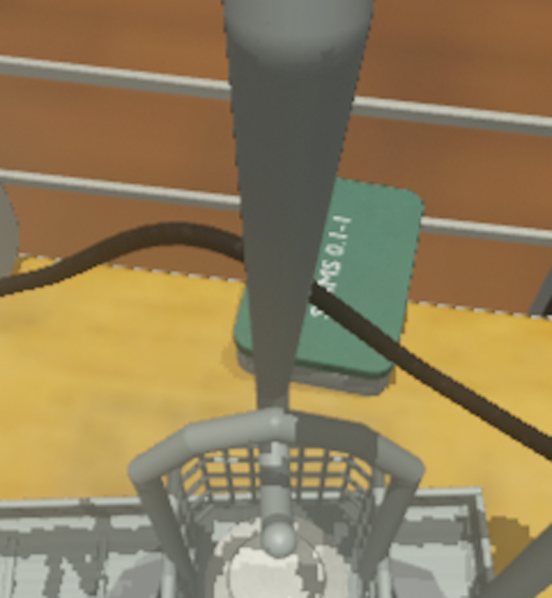

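arm_command:
  plan: [-0.4,0,0.5,0,0,0,0.7,-0.4,0,0.5,0,0,0,0.7,-0.4,0,0.6,0,0,0,0.7,-0.4,0,0.5,0,0,0,0.7,0,0,0,0,0,0,0.7]

```text
time: 23.9
tool_pos: [0.5876, 0.0603, 0.0528]
ee_rot: [3.138, -0.648, 0.144]
wrist_force: [-0.2, -0.6, -0.2]
width: 0.0503
```

```bash
python3 -c "
from geo import *
from snap import *
st();snap('wrist','w24');snap('scene','sc24');zoom('sc24',310,160,400,250,6,'scz24');zoom('w24',160,0,400,260,2.3,'wz24')"
```

```text
t 23.9 q [-0.065 -0.114  2.05   0.225  0.58   1.214] p [0.5876 0.0603 0.0528] rpy [ 3.138 -0.648  0.144] F [-0.2 -0.6 -0.2] w 0.0503
```

View pics/wz24.png

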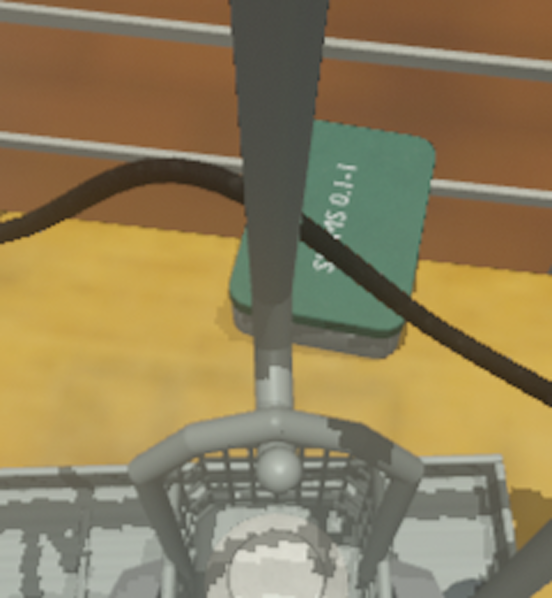

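arm_command:
  plan: [-0.1,0,0.3,0,0,0,0.7,0,0,0,0,0,0,0.7]

```text
time: 24.25
tool_pos: [0.5901, 0.0604, 0.0521]
ee_rot: [3.137, -0.652, 0.144]
wrist_force: [0.1, 0.4, 5.1]
width: 0.0498
```

arm_command:
  plan: [0.1,0,-0.1,0,0,0,0.7,0,0,0,0,0,0,0.6,0,0,0,0,0,0,0.4,0,0,0,0,0,0,0.33,0,0,0,0,0,0,0.33]

```text
time: 24.88
tool_pos: [0.5877, 0.0606, 0.0501]
ee_rot: [3.139, -0.645, 0.144]
wrist_force: [0.8, -0.8, 0.3]
width: 0.063
```

```bash
python3 -c "
from geo import *
from snap import *
st();snap('wrist','w25')"
```

```text
t 24.88 q [-0.064 -0.108  2.05   0.225  0.576  1.214] p [0.5877 0.0606 0.0501] rpy [ 3.139 -0.645  0.144] F [ 0.8 -0.8  0.3] w 0.063
```

View pics/w25.png

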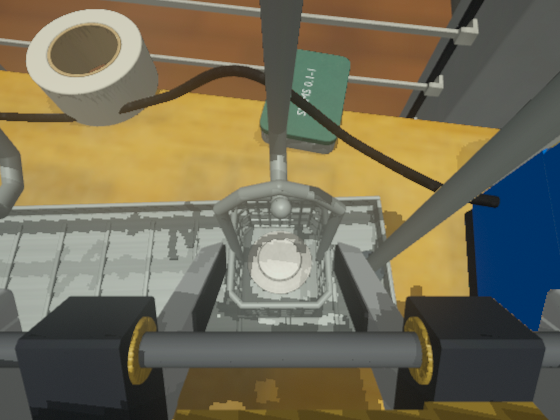

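Released, hanging. Retreat along the tool axis.

arm_command:
  plan: [0,0,0,0,0,0,0.3,0,0,-0.7,0,0,0,0.3,0,0,-1,0,0,0,0.3,0,0,-1.5,0,0,0,0.3,0,0,-1.5,0,0,0,0.3,0,0,-2,0,0,0,0.3,0,0,-2,0,0,0,0.3,0,0,-2,0,0,0,0.3]

```text
time: 25.92
tool_pos: [0.524, 0.0515, 0.1379]
ee_rot: [3.138, -0.648, 0.144]
wrist_force: [1.3, -0.8, 0.5]
width: 0.0658
```

```bash
python3 -c "
from geo import *
from snap import *
st();snap('wrist','w26');snap('scene','sc26');zoom('sc26',220,140,440,320,3.6,'scz26')
rows([.395,.145,.145],Rot(37,0),5,.2)"
```

```text
t 25.93 q [-0.106 -0.389  2.074  0.199  0.833  1.235] p [0.524  0.0515 0.1379] rpy [ 3.138 -0.648  0.144] F [ 1.3 -0.8  0.5] w 0.0658
-1.77, -2.22, -1.49, -0.9, -0.1, 1.3, 0.2,
-1.83, -2.16, -1.52, -0.9, -0.1, 1.3, 0.2,
-1.88, -2.09, -1.56, -0.9, -0.1, 1.3, 0.2,
-1.93, -2.02, -1.59, -0.9, -0.1, 1.3, 0.2,
-1.98, -1.95, -1.62, -0.9, -0.1, 1.3, 0.2,
```

View pics/w26.png

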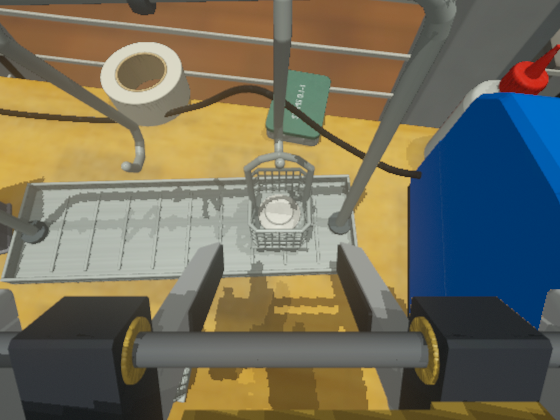

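View pics/scz26.png

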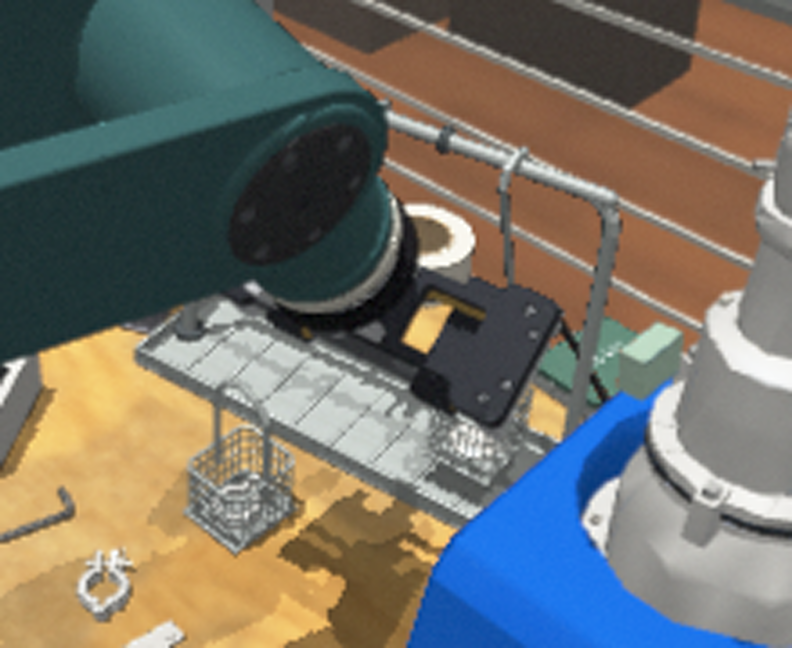

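```bash
python3 -c "
from geo import *
rows([.415,.06,.15],Rot(37,3),4,.2)
o=dict(tool_pos=np.array([.415,.06,.15]),ee_rot=Rn.from_matrix(Rot(37,3)).as_euler('xyz'))
rows([.40,.143,.145],Rot(37,0),3,.2,o)"
```

```text
-1.99, -0.6, -1.84, -0.7, -0.1, 1.1, 0.2,
-2.01, -0.54, -1.84, -0.7, -0.1, 1.1, 0.2,
-2.02, -0.48, -1.84, -0.7, -0.1, 1.1, 0.2,
-2.03, -0.42, -1.84, -0.7, -0.1, 1.1, 0.2,
-0.38, -2.79, -0.08, -0.6, 0, 0.8, 0.2,
-0.42, -2.78, -0.11, -0.6, 0, 0.8, 0.2,
-0.46, -2.77, -0.14, -0.6, 0, 0.8, 0.2,
```

arm_command:
  plan: [-2,-0.6,-1.8,-0.7,0,1.1,0.2,-2,-0.5,-1.8,-0.7,0,1.1,0.2,-2,-0.5,-1.8,-0.7,0,1.1,0.2,-2,-0.4,-1.8,-0.7,0,1.1,0.2,-0.4,-2.8,-0.1,-0.6,0,0.8,0.2,-0.4,-2.8,-0.1,-0.6,0,0.8,0.2,-0.4,-2.8,-0.1,-0.6,0,0.8,0.2,0,0,0,0,0,0,0.2]

```text
time: 27.02
tool_pos: [0.4007, 0.1459, 0.1407]
ee_rot: [-3.136, -0.645, 0.003]
wrist_force: [-1.2, 0.2, -0.4]
width: 0.0754
```

```bash
python3 -c "
from geo import *
from snap import *
st();snap('wrist','w27');snap('scene','sc27');zoom('sc27',220,140,440,320,3.6,'scz27');zoom('w27',150,130,450,350,2.6,'wz27')"
```

```text
t 27.02 q [ 0.399 -0.63   2.202 -0.278  0.98   2.051] p [0.4007 0.1459 0.1407] rpy [-3.136e+00 -6.450e-01  3.000e-03] F [-1.2  0.2 -0.4] w 0.0754
```

View pics/wz27.png

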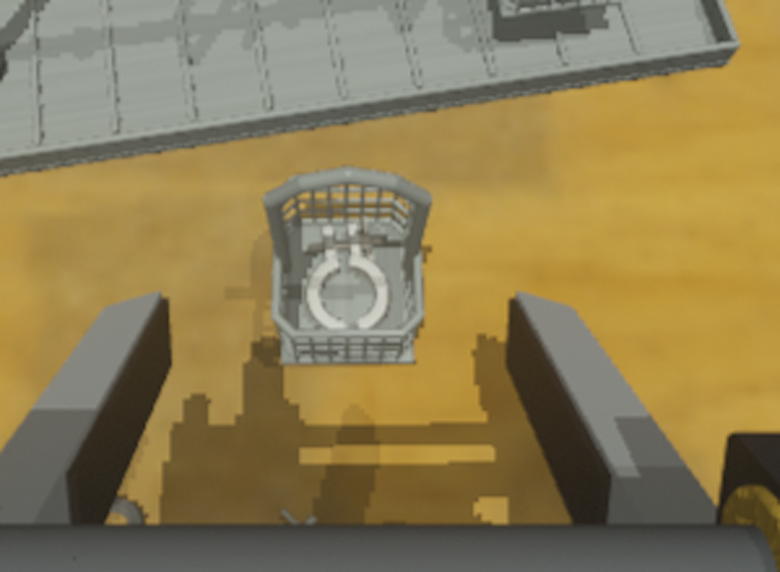

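View pics/scz27.png

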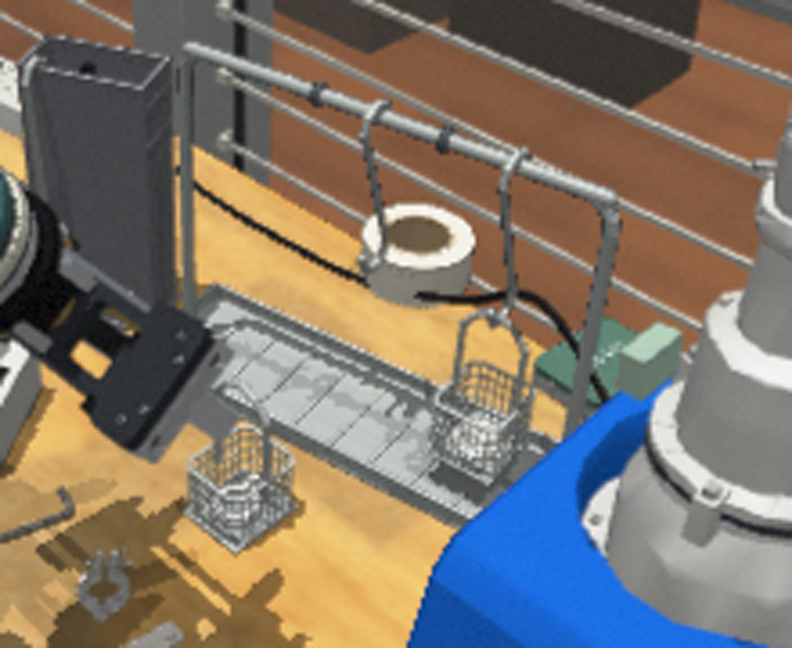

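```bash
python3 -c "
from geo import *
z=lambda u,v:(150+u/2.6,130+v/2.6)
for n,uv,h in [('base fl',(281,363),0),('base fr',(415,363),0),('rim fl',(276,322),.046),('rim fr',(422,322),.046),('bail L',(273,198),.095),('bail R',(422,200),.095),('peakc',(348,180),.11)]: print(n,plane('w27',*z(*uv),h).round(4))
rows([.3985+.006,.1455,.080],Rot(37,0),2,.2)
"
```

```text
base fl [0.4253 0.1673 0.    ]
base fr [0.4255 0.1168 0.    ]
rim fl [0.4294 0.1661 0.046 ]
rim fr [0.4296 0.118  0.046 ]
bail L [0.4534 0.1642 0.095 ]
bail R [0.4529 0.1215 0.095 ]
peakc [0.4525 0.1428 0.11  ]
-1.71, -0.09, 2.53, -0.1, -0, -0.1, 0.2,
-1.71, -0.09, 2.53, -0.1, -0, -0.1, 0.2,
```

```bash
python3 -c "
from geo import *
rows([.4056,.1425,.081],Rot(37,0),4,.2)
"
```

```text
-0.82, 0.03, 1.26, -0.1, -0, -0, 0.2,
-0.82, 0.03, 1.26, -0.1, -0, -0, 0.2,
-0.82, 0.03, 1.26, -0.1, -0, -0, 0.2,
-0.82, 0.03, 1.26, -0.1, -0, -0, 0.2,
```

arm_command:
  plan: [-0.8,0.1,1.3,0,0,0,0.2,-0.8,0.1,1.3,0,0,0,0.2,-0.8,0.1,1.3,0,0,0,0.2,-0.8,0,1.2,0,0,0,0.2,0,0,0,0,0,0,0.2]

```text
time: 27.75
tool_pos: [0.4062, 0.1387, 0.0797]
ee_rot: [-3.137, -0.644, -0.007]
wrist_force: [-0.1, -1.1, -0.2]
width: 0.0753
```

```bash
python3 -c "
from geo import *
st();go([.4477,.1425,.025],Rot(37,0))
"
```

```text
t 27.75 q [ 0.37  -0.566  2.294 -0.3    0.825  2.084] p [0.4062 0.1387 0.0797] rpy [-3.137 -0.644 -0.007] F [-0.1 -1.1 -0.2] w 0.0753
shift cm [ 0.03 -0.38  6.86] rot deg [-0.   0.1 -0.3] | rows>= 1.1
```

arm_command:
  plan: [0,-0.4,0,0,0,-0.3,0.2,0,0,1.2,0,0,0,0.2,0,0,1.2,0,0,0,0.2,0,0,1,0,0,0,0.2,0,0,0,0,0,0,0.2]

```text
time: 28.38
tool_pos: [0.4273, 0.1447, 0.0539]
ee_rot: [-3.14, -0.646, 0.002]
wrist_force: [0.1, -0.9, -0.2]
width: 0.075
```

```bash
python3 -c "
from geo import *
from snap import *
st();snap('wrist','w28');go([.4477,.1425,.025],Rot(37,0))
"
```

```text
t 28.38 q [ 0.36  -0.458  2.293 -0.324  0.718  2.109] p [0.4273 0.1447 0.0539] rpy [-3.14e+00 -6.46e-01  2.00e-03] F [ 0.1 -0.9 -0.2] w 0.075
shift cm [-0.14  0.24  3.56] rot deg [-0.2 -0.   0.1] | rows>= 0.6
```

View pics/w28.png

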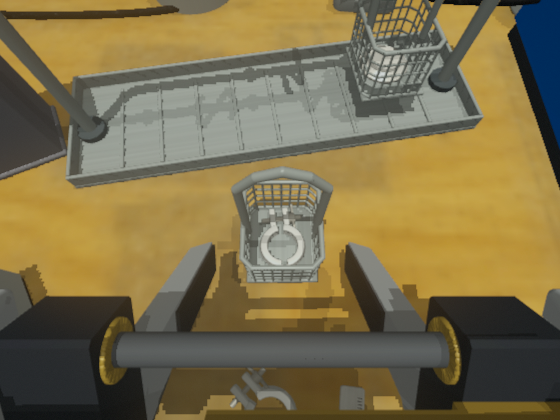

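arm_command:
  plan: [-0.1,0.1,1.2,0,0,0,0.2,0,0,1.2,0,0,0,0.2,0,0,1.2,0,0,0,0.2,0,0,0,0,0,0,0.2]

```text
time: 28.92
tool_pos: [0.448, 0.1439, 0.0246]
ee_rot: [-3.14, -0.646, 0.002]
wrist_force: [-0.5, -0.1, -0.3]
width: 0.0746
```

arm_command:
  plan: [0,0,0,0,0,0,0.7,0,0,0,0,0,0,0.7,0,0,0,0,0,0,0.7,0,0,0,0,0,0,0.7,0,0,0,0,0,0,0.7]

```text
time: 29.55
tool_pos: [0.4484, 0.1441, 0.0255]
ee_rot: [-3.139, -0.648, 0.002]
wrist_force: [-2.7, -0.8, 3.2]
width: 0.0497
```

```bash
python3 -c "
from geo import *
from snap import *
st();snap('wrist','w29');zoom('w29',150,130,450,350,2.6,'wz29')
"
```

```text
t 29.55 q [ 0.331 -0.35   2.293 -0.346  0.604  2.125] p [0.4484 0.1441 0.0255] rpy [-3.139e+00 -6.480e-01  2.000e-03] F [-2.7 -0.8  3.2] w 0.0497
```

View pics/wz29.png

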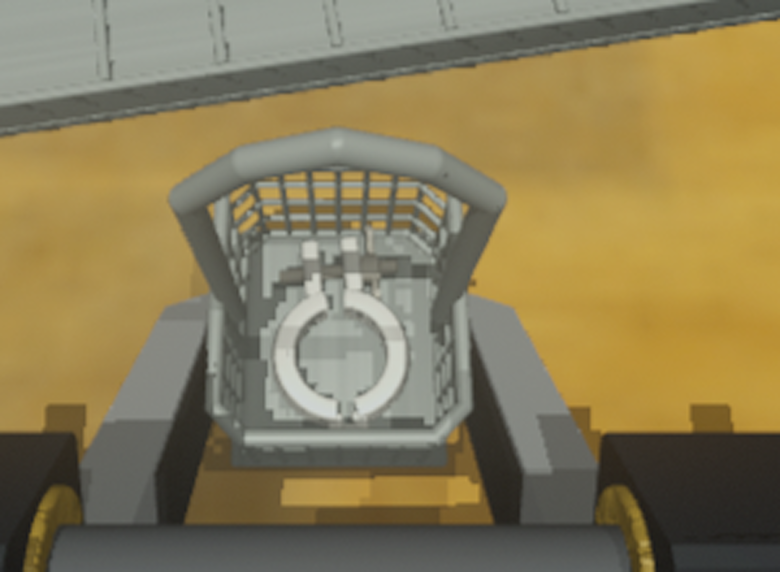

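```bash
python3 -c "
from geo import *
print('peak',plane('w29',280,187,.11))
zoom('w26',90,130,170,190,8,'a');zoom('sc27',300,180,350,230,10,'b')
"
```

```text
peak [0.45411267 0.14333438 0.11      ]
```

View pics/a.png

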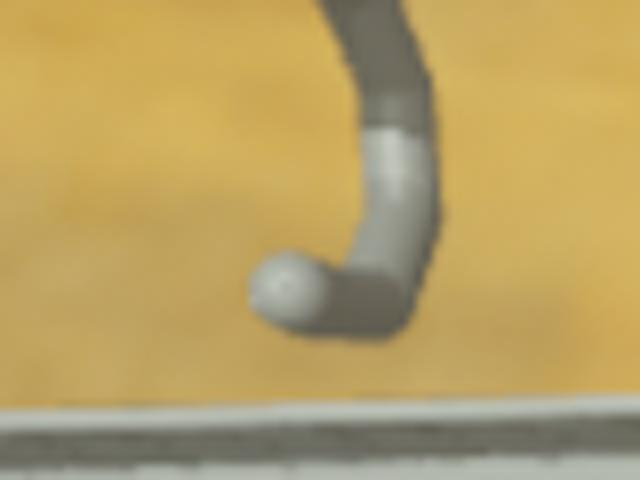

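View pics/b.png

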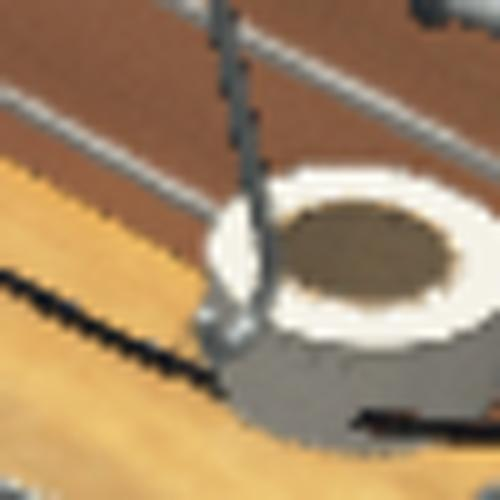

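arm_command:
  plan: [0.6,0,-0.8,0,0,0,0.7,0.6,0,-0.8,0,0,0,0.7,0.6,0,-0.8,0,0,0,0.7]

```text
time: 29.98
tool_pos: [0.448, 0.1439, 0.0556]
ee_rot: [-3.139, -0.647, 0.002]
wrist_force: [-0.7, 0.3, -0.8]
width: 0.0493
```

```bash
python3 -c "
from geo import *
print(tri(('w26',126,165.9),('sc27',320.5,211.5)),plane('w26',126,165.9,.145))
rows([.525,.141,.081],Rot(37,8),6,.7)"
```

```text
(array([0.56682053, 0.1497355 , 0.14639144]), [0.00019051416208323385, 0.0001905141620833475]) [0.56744269 0.15076265 0.145     ]
1.28, 0.05, 0.44, 0.8, -0, -1.1, 0.7,
1.28, 0.08, 0.43, 0.8, -0, -1.1, 0.7,
1.28, 0.11, 0.43, 0.8, -0, -1.1, 0.7,
1.27, 0.14, 0.43, 0.8, -0, -1.1, 0.7,
1.27, 0.17, 0.43, 0.8, -0, -1.1, 0.7,
1.27, 0.2, 0.43, 0.8, -0, -1.1, 0.7,
```

arm_command:
  plan: [1.2,0,0.4,0.8,0,-1.1,0.7,1.2,0,0.4,0.8,0,-1.1,0.7,1.2,0.1,0.4,0.8,0,-1.1,0.7,1.2,0.1,0.4,0.8,0,-1.1,0.7,1.2,0.1,0.4,0.8,0,-1.1,0.7,1.2,0.1,0.5,0.8,0,-1.1,0.7,0,0,0,0,0,0,0.7]

```text
time: 30.85
tool_pos: [0.5216, 0.1442, 0.0794]
ee_rot: [3.141, -0.648, 0.145]
wrist_force: [-0.2, -0.6, -2.6]
width: 0.05
```

```bash
python3 -c "
from geo import *
from snap import *
st();snap('wrist','w30');snap('scene','sc30');zoom('sc30',270,140,420,260,5,'scz30');zoom('w30',160,0,400,260,2.3,'wz30')"
```

```text
t 30.85 q [ 0.178 -0.274  2.119 -0.034  0.649  1.625] p [0.5216 0.1442 0.0794] rpy [ 3.141 -0.648  0.145] F [-0.2 -0.6 -2.6] w 0.05
```

View pics/wz30.png

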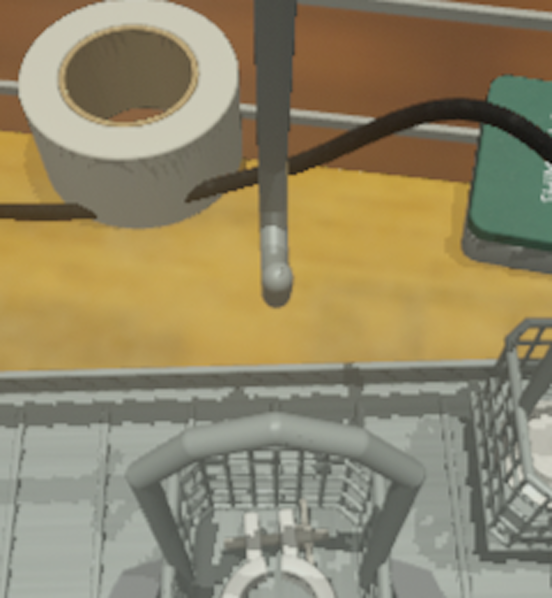

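View pics/scz30.png

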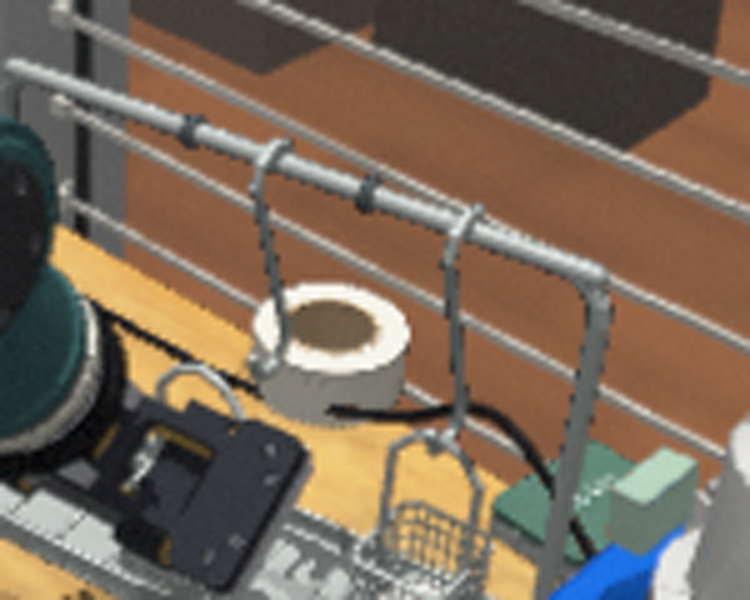

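```bash
python3 -c "
from geo import *
t=plane('w30',280.4,120,.146);p=plane('w30',280,185,.1634);print(t,p)
h=np.array([np.cos(.178),np.sin(.178),0]);c=t+h*.0145;d=(c-p)[:2];y=.145
print('centre',c,'along',d@[np.cos(y),np.sin(y)],'left',d@[-np.sin(y),np.cos(y)])"
```

```text
[0.56706654 0.15003774 0.146     ] [0.52821701 0.14461932 0.1634    ]
centre [0.58133744 0.15260514 0.146     ] along 0.053716860766605715 left 0.00022651321805751054
```

arm_command:
  plan: [0.8,0,0.6,0,0,0,0.7,0.8,0,0.6,0,0,0,0.7,0.8,0,0.6,0,0,0,0.7,0.8,0,0.6,0,0,0,0.7,0.9,0,0.7,0,0,0,0.7,0,0,0,0,0,0,0.7]

```text
time: 31.7
tool_pos: [0.5724, 0.152, 0.0784]
ee_rot: [3.141, -0.647, 0.146]
wrist_force: [0.3, 1.0, -1.6]
width: 0.0498
```

```bash
python3 -c "
from geo import *
from snap import *
st();snap('wrist','w31');zoom('w31',160,0,400,260,2.3,'wz31')"
```

```text
t 31.7 q [ 0.174 -0.141  2.015 -0.031  0.621  1.619] p [0.5724 0.152  0.0784] rpy [ 3.141 -0.647  0.146] F [ 0.3  1.  -1.6] w 0.0498
```

View pics/wz31.png

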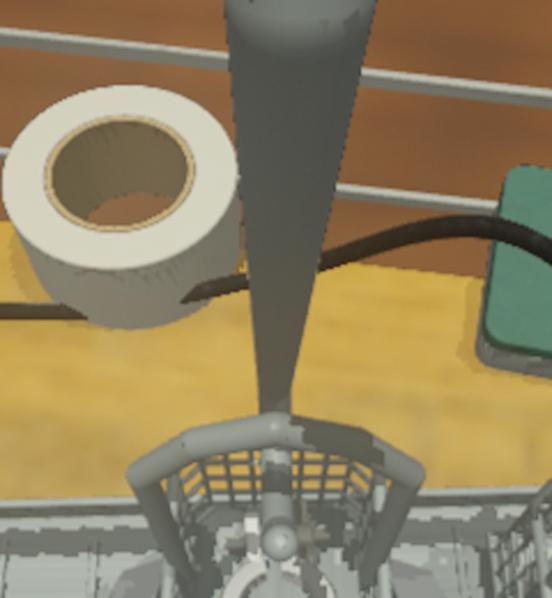

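Same picture as with basket B; lower.

arm_command:
  plan: [-0.4,0,0.5,0,0,0,0.7,-0.4,0,0.5,0,0,0,0.7,-0.4,0,0.6,0,0,0,0.7,-0.4,0,0.5,0,0,0,0.7,0,0,0,0,0,0,0.7,-0.1,0,0.2,0,0,0,0.7,0,0,0,0,0,0,0.7]

```text
time: 32.62
tool_pos: [0.5734, 0.1523, 0.0518]
ee_rot: [3.141, -0.651, 0.146]
wrist_force: [0.2, 1.1, 5.0]
width: 0.0499
```

```bash
python3 -c "
from geo import *
from snap import *
st();snap('wrist','w32');zoom('w32',160,0,400,260,2.3,'wz32')"
```

```text
t 32.62 q [ 0.174 -0.102  2.044 -0.034  0.55   1.623] p [0.5734 0.1523 0.0518] rpy [ 3.141 -0.651  0.146] F [0.2 1.1 5. ] w 0.0499
```

View pics/wz32.png

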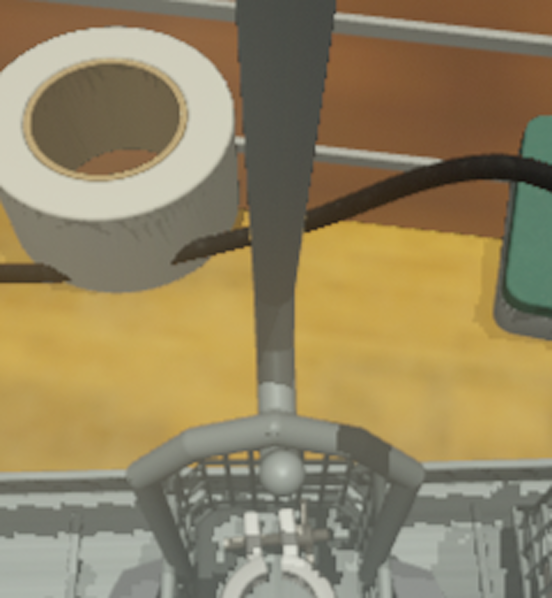

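Seated. Ease off 1 mm, release, retreat.

arm_command:
  plan: [0.1,0,-0.1,0,0,0,0.7,0,0,0,0,0,0,0.6,0,0,0,0,0,0,0.4,0,0,0,0,0,0,0.33,0,0,0,0,0,0,0.33,0,0,0,0,0,0,0.33,0,0,-0.7,0,0,0,0.33,0,0,-1,0,0,0,0.33]

```text
time: 33.67
tool_pos: [0.5615, 0.1505, 0.0649]
ee_rot: [3.141, -0.646, 0.146]
wrist_force: [0.4, 0.8, 0.4]
width: 0.0632
```

arm_command:
  plan: [0,0,-1.5,0,0,0,0.33,0,0,-2,0,0,0,0.33,0,0,-2,0,0,0,0.33,0,0,-2,0,0,0,0.33,0,0,-2,0,0,0,0.33]

```text
time: 34.3
tool_pos: [0.5046, 0.1423, 0.1419]
ee_rot: [3.141, -0.648, 0.146]
wrist_force: [-0.3, -0.2, 0.6]
width: 0.0634
```

```bash
python3 -c "
from geo import *
from snap import *
st();snap('wrist','w33');snap('scene','sc33')"
python3 - <<'E'
import sys;sys.path.insert(0,'.')
from kin import *
from geo import Rot
P,r=fit();q0=np.array(load()[-1][0])
for n,p,th,h in [('sty',(.393,.336,.08),0,30),('sty',(.393,.336,.08),0,0),('styup',(.393,.336,.14),0,30),('press',(.355,.313,.13),0,30),('press15',(.355,.313,.13),15,30)]:
    q,e=ik(np.array(p),Rot(th,h),P,q0);a=fk(q,P,True);print(n,round(e*1000,1),q.round(2),a[2].round(3))
E
```

```text
t 34.3 q [ 0.181 -0.391  2.067 -0.03   0.818  1.619] p [0.5046 0.1423 0.1419] rpy [ 3.141 -0.648  0.146] F [-0.3 -0.2  0.6] w 0.0634
sty 0.0 [0.6  0.08 1.65 0.   1.41 1.64] [0.393 0.336 0.423]
sty 0.0 [ 0.6   0.08  1.65 -0.    1.41  2.17] [0.393 0.336 0.423]
styup 0.0 [0.6  0.04 1.57 0.   1.53 1.64] [0.393 0.336 0.483]
press 0.0 [ 0.6  -0.05  1.68  0.    1.52  1.65] [0.355 0.313 0.473]
press15 0.0 [ 0.62 -0.25  1.87 -0.03  1.26  1.67] [0.278 0.269 0.461]
```

View pics/w33.png

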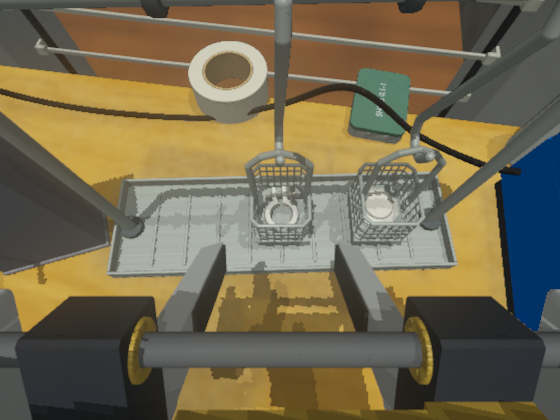

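View pics/sc33.png

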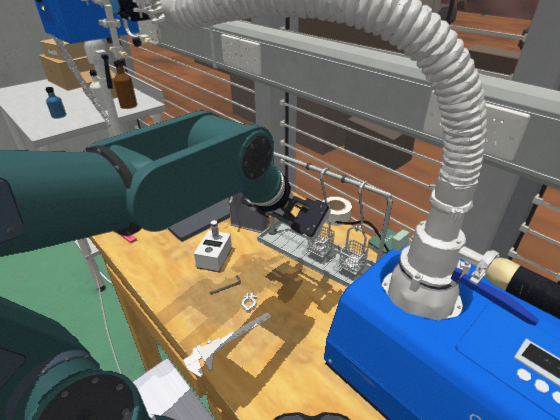

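```bash
python3 - <<'E'
import sys;sys.path.insert(0,'.')
from kin import *
from geo import Rot
P,r=fit();q0=np.array(load()[-1][0])
for th in (20,30,37):
  for n,p in [('view',(.36,.315,.16)),('sty',(.393,.336,.08)),('styup',(.393,.336,.135)),('pressup',(.355,.313,.135)),('press',(.355,.313,.1))]:
    q,e=ik(np.array(p),Rot(th,32.5),P,q0);a=fk(q,P,True);print(th,n,round(e*1000,1),q.round(2),a[2].round(3))
E
python3 -c "
from geo import *
zoom('w33',0,0,560,420,1,'a')
rows([.36,.31,.15],Rot(30,32.5),7,.33)"
```

```text
20 view 0.0 [ 0.61 -0.32  1.88 -0.02  1.23  1.62] [0.261 0.252 0.482]
20 sty 0.0 [ 0.61 -0.17  1.93 -0.02  1.03  1.62] [0.294 0.273 0.402]
20 styup 0.0 [ 0.61 -0.21  1.85 -0.01  1.15  1.61] [0.294 0.273 0.457]
20 pressup 0.0 [ 0.61 -0.32  1.93 -0.02  1.18  1.62] [0.256 0.25  0.457]
20 press 0.0 [ 0.61 -0.3   1.99 -0.02  1.1   1.62] [0.256 0.25  0.422]
30 view 0.0 [ 0.62 -0.45  2.02 -0.03  1.05  1.63] [0.216 0.223 0.457]
30 sty 0.0 [ 0.61 -0.27  2.07 -0.03  0.83  1.63] [0.249 0.244 0.377]
30 styup 0.0 [ 0.61 -0.33  1.99 -0.03  0.96  1.63] [0.249 0.244 0.432]
30 pressup 0.0 [ 0.62 -0.45  2.07 -0.03  1.    1.64] [0.211 0.221 0.432]
30 press 0.0 [ 0.62 -0.42  2.12 -0.04  0.91  1.64] [0.211 0.221 0.397]
37 view 0.0 [ 0.63 -0.53  2.11 -0.04  0.92  1.64] [0.186 0.204 0.434]
37 sty 0.0 [ 0.62 -0.34  2.16 -0.05  0.67  1.65] [0.219 0.225 0.354]
37 styup 0.0 [ 0.62 -0.4   2.09 -0.04  0.81  1.64] [0.219 0.225 0.409]
37 pressup 0.0 [ 0.63 -0.53  2.16 -0.05  0.87  1.65] [0.181 0.202 0.409]
37 press 0.0 [ 0.63 -0.5   2.22 -0.05  0.78  1.66] [0.181 0.202 0.374]
-1.31, -2.67, -1.11, 1.9, -1, -2.9, 0.33,
-1.19, -2.77, -0.99, 1.9, -1, -2.9, 0.33,
-1.07, -2.86, -0.88, 1.9, -1, -2.9, 0.33,
-0.94, -2.93, -0.76, 1.9, -1, -2.9, 0.33,
-0.8, -3, -0.65, 1.9, -1, -2.9, 0.33,
-0.66, -3.06, -0.53, 1.9, -1, -2.9, 0.33,
-0.52, -3.1, -0.42, 1.9, -1, -2.9, 0.33,
```

arm_command:
  plan: [-1.3,-2.7,-1.1,1.9,-1,-2.9,0.4,-1.2,-2.8,-1,1.9,-1,-2.9,0.5,-1.1,-2.9,-0.9,1.9,-1,-2.9,0.57,-0.9,-2.9,-0.8,1.9,-1,-2.9,0.57,-0.8,-3,-0.6,1.9,-1,-2.9,0.57,-0.7,-3,-0.5,1.9,-1,-2.9,0.57,-0.5,-3.1,-0.4,1.9,-1,-2.9,0.57,0,0,0,0,0,0,0.57]

```text
time: 35.4
tool_pos: [0.3591, 0.3109, 0.1459]
ee_rot: [3.138, -0.522, 0.573]
wrist_force: [0.5, -0.0, -0.2]
width: 0.0405
```

```bash
python3 -c "
from geo import *
from snap import *
st();snap('wrist','w34');snap('scene','sc34');snap('side','sd34');zoom('sc34',190,120,410,300,3.6,'scz34');zoom('w34',200,100,400,260,4,'wz34')"
```

```text
t 35.4 q [ 0.61  -0.45   2.047 -0.025  1.022  1.616] p [0.3591 0.3109 0.1459] rpy [ 3.138 -0.522  0.573] F [ 0.5 -0.  -0.2] w 0.0405
```

View pics/w34.png

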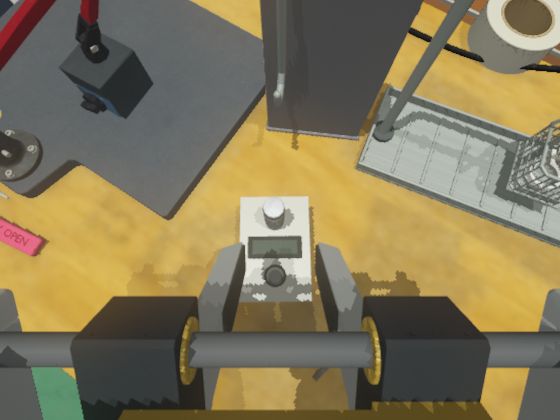

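View pics/scz34.png

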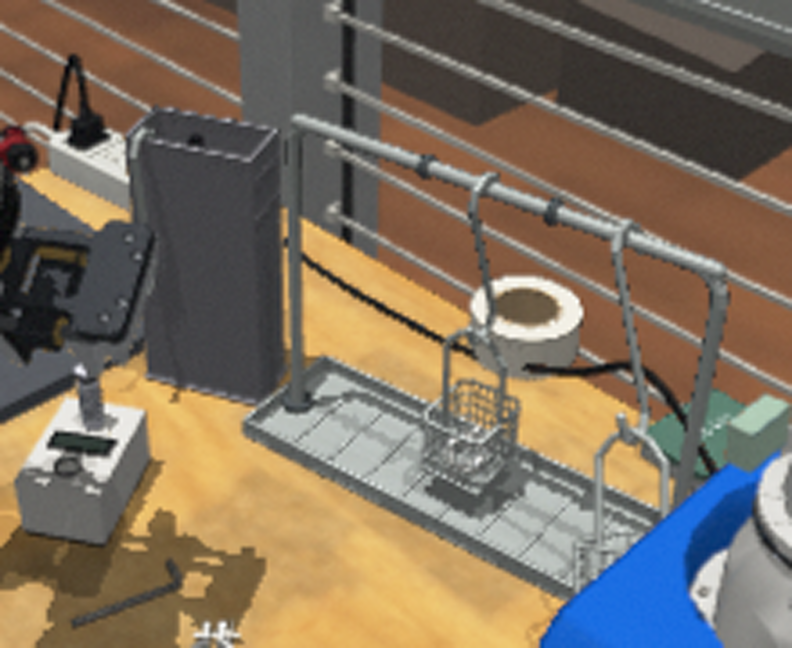

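View pics/sd34.png

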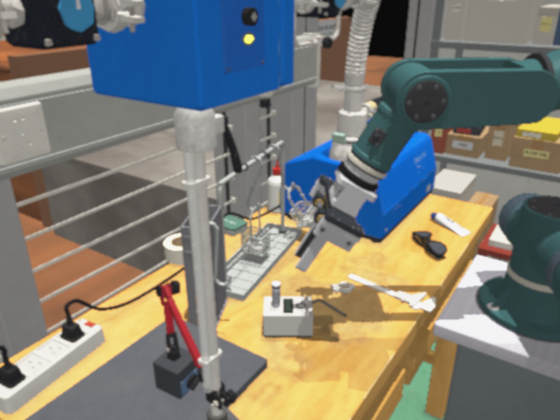

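View pics/wz34.png

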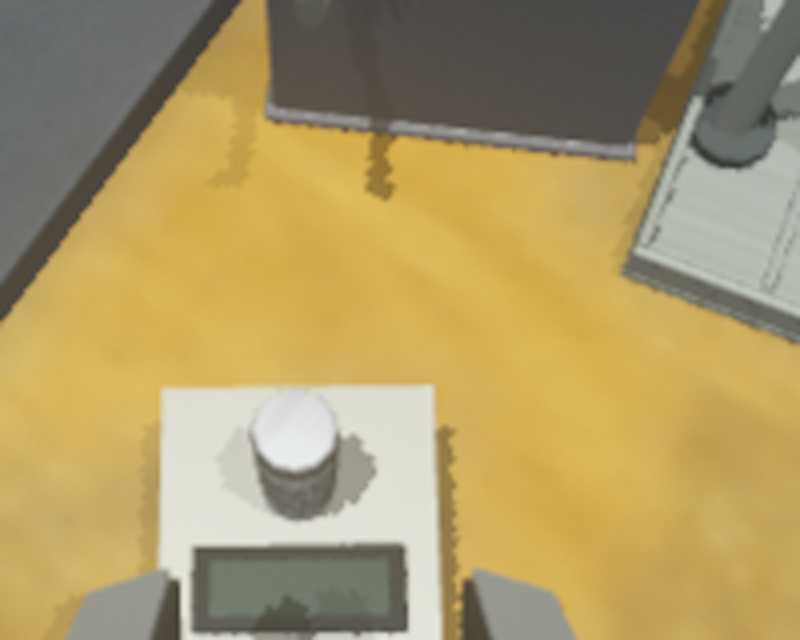

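```bash
python3 -c "
from snap import *
from geo import *
snap('scene','sc35');zoom('sc35',250,120,450,300,4,'scz35')"
```

```text
(no output)
```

View pics/scz35.png

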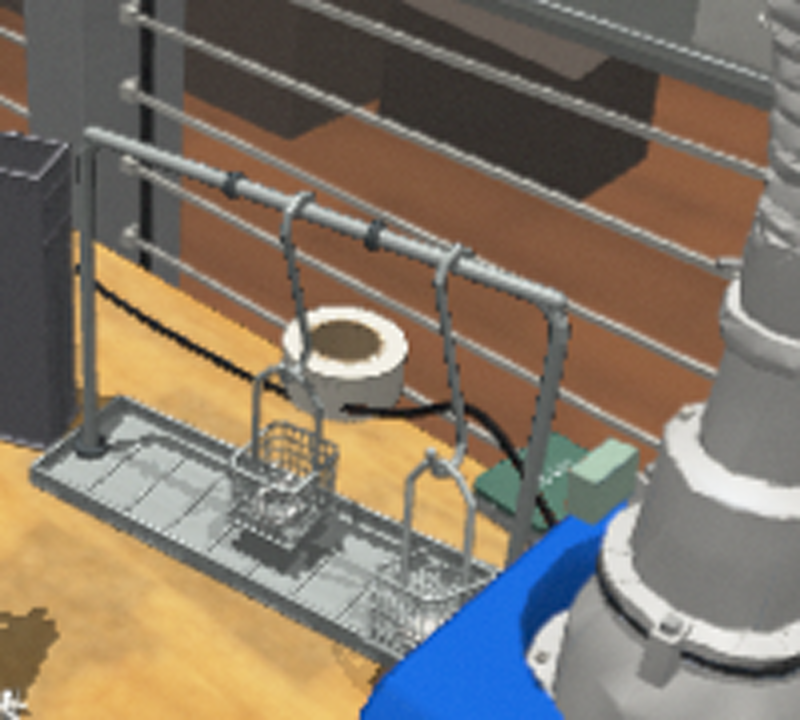

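```bash
python3 -c "
from geo import *
s=plane('w34',273.7,207.3,.1);b=plane('w34',275,275,.05);print('sty',s,'btn',b)
a=plane('w34',240.5,197,.05);c=plane('w34',308.5,196.5,.05);print(a,c,np.linalg.norm(a-c),np.degrees(np.arctan2((c-a)[0],-(c-a)[1])))
zoom('w34',220,180,330,310,5,'a')
rows([s[0],s[1],.13],Rot(30,32.5),3,.57)"
```

```text
sty [0.39384182 0.33797184 0.1       ] btn [0.35610253 0.31308456 0.05      ]
[0.39679647 0.37591133 0.05      ] [0.42988046 0.32532093 0.05      ] 0.060447819745391804 33.182998406319854
1.01, -0.2, 1.18, 0, 0, 0, 0.57,
1.01, -0.2, 1.18, 0, 0, 0, 0.57,
1.01, -0.2, 1.18, 0, 0, 0, 0.57,
```

View pics/a.png

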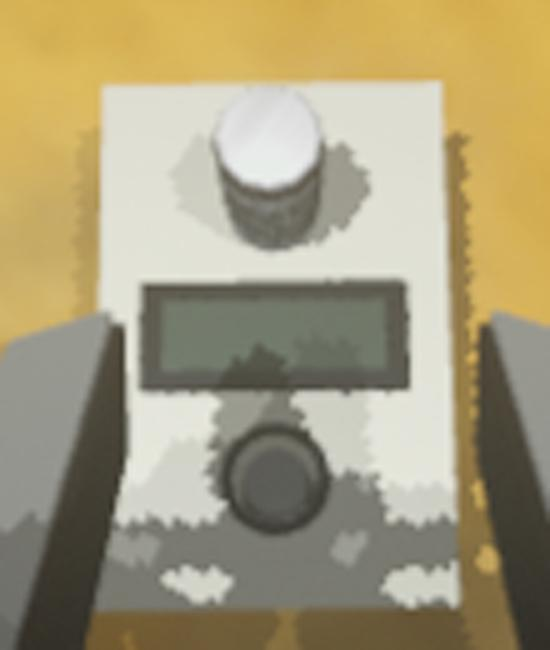

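```bash
python3 -c "
from geo import *
rows([.3728,.3245,.123],Rot(30,33),1,.57)"
```

```text
0.51, -0.6, 2.9, 0.4, 0.1, -0.3, 0.57,
```

arm_command:
  plan: [0.3,-0.3,1.5,0.4,0,-0.3,0.57,0.2,-0.3,1.4,0,0,0,0.57,0,0,0,0,0,0,0.57]

```text
time: 35.98
tool_pos: [0.3718, 0.3247, 0.1208]
ee_rot: [-3.141, -0.518, 0.576]
wrist_force: [0.1, 0.2, 0.4]
width: 0.0402
```

```bash
python3 -c "
from geo import *
from snap import *
st();snap('wrist','w36');zoom('w36',200,150,360,320,4,'a');go([.3938,.338,.080],Rot(30,33))"
```

```text
t 35.98 q [ 0.616 -0.376  2.05  -0.024  0.95   1.619] p [0.3718 0.3247 0.1208] rpy [-3.141 -0.518  0.576] F [0.1 0.2 0.4] w 0.0402
shift cm [0.14 0.1  4.89] rot deg [-0.1  0.3  0. ] | rows>= 0.8
```

View pics/a.png

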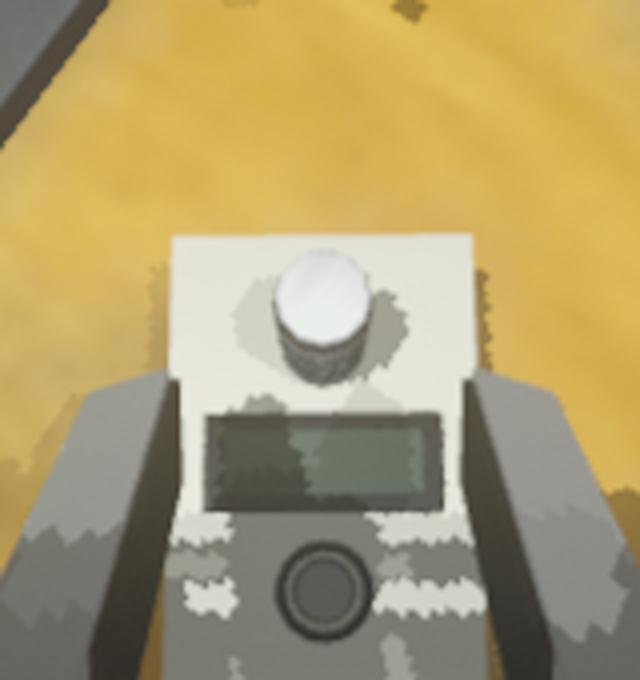

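arm_command:
  plan: [0.1,0.1,1.2,0,0.3,0,0.57,0,0,1.2,0,0,0,0.57,0,0,1.2,0,0,0,0.57,0,0,1.2,0,0,0,0.57,0,0,0,0,0,0,0.57,0,0,0,0,0,0,0.57]

```text
time: 36.78
tool_pos: [0.3938, 0.3381, 0.0824]
ee_rot: [-3.141, -0.527, 0.577]
wrist_force: [-1.0, 0.5, 1.1]
width: 0.0403
```

```bash
python3 -c "
from geo import *
from snap import *
st();snap('wrist','w37');go([.3938,.338,.080],Rot(30,33));zoom('w37',200,150,360,320,4,'a')"
```

```text
t 36.77 q [ 0.611 -0.275  2.064 -0.022  0.826  1.616] p [0.3938 0.3381 0.0824] rpy [-3.141 -0.527  0.577] F [-1.   0.5  1.1] w 0.0403
shift cm [-0.15  0.01  0.23] rot deg [-0.1 -0.3  0. ] | rows>= 0.0
```

View pics/a.png

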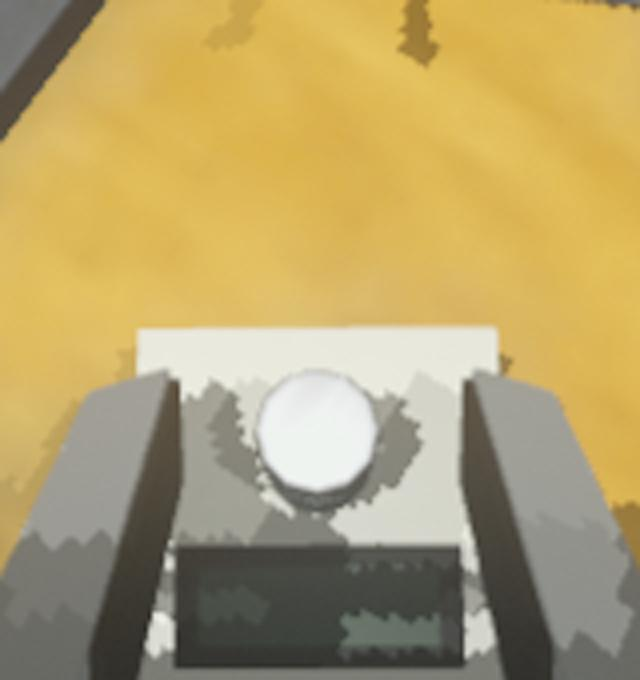

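arm_command:
  plan: [0,0,0,0,0,0,0.9,0,0,0,0,0,0,1,0,0,0,0,0,0,1,0,0,0,0,0,0,1,0,0,0,0,0,0,1]

```text
time: 37.45
tool_pos: [0.3938, 0.3381, 0.0826]
ee_rot: [-3.141, -0.528, 0.577]
wrist_force: [-1.3, 0.6, 1.4]
width: 0.0153
```

```bash
python3 -c "
from geo import *
from snap import *
o=st();snap('wrist','w38');p=o['tool_pos'];rows([p[0],p[1],p[2]+.055],None,5,1)"
```

```text
t 37.45 q [ 0.611 -0.276  2.064 -0.023  0.826  1.616] p [0.3938 0.3381 0.0826] rpy [-3.141 -0.528  0.577] F [-1.3  0.6  1.4] w 0.0153
0.55, -0, -0.95, 0, 0, 0, 1,
0.55, -0, -0.95, 0, 0, 0, 1,
0.55, -0, -0.95, 0, 0, 0, 1,
0.55, -0, -0.95, 0, 0, 0, 1,
0.55, -0, -0.95, 0, 0, 0, 1,
```

arm_command:
  plan: [0.5,0,-0.9,0,0,0,1,0.5,0,-0.9,0,0,0,1,0.6,0,-1,0,0,0,1,0.6,0,-1,0,0,0,1,0.6,0,-1,0,0,0,1,0,0,0,0,0,0,1]

```text
time: 38.25
tool_pos: [0.3945, 0.3385, 0.1399]
ee_rot: [-3.141, -0.53, 0.576]
wrist_force: [-0.6, -0.4, -1.0]
width: 0.0155
```

```bash
python3 -c "
from geo import *
from snap import *
o=st();snap('wrist','w39');snap('scene','sc39');snap('side','sd39');zoom('w39',180,150,380,300,4,'a');zoom('sc39',180,130,280,230,6,'b');zoom('sd39',220,220,340,350,5,'c')
rows([.3552,.313,.139],Rot(30,33),4,1)"
```

```text
t 38.25 q [ 0.611 -0.33   1.984 -0.02   0.958  1.612] p [0.3945 0.3385 0.1399] rpy [-3.141 -0.53   0.576] F [-0.6 -0.4 -1. ] w 0.0155
-0.96, -0, -0.61, -0, -0, 0, 1,
-0.96, -0, -0.61, -0, -0, 0, 1,
-0.96, -0, -0.61, -0, -0, 0, 1,
-0.96, -0, -0.61, -0, -0, 0, 1,
```

View pics/a.png

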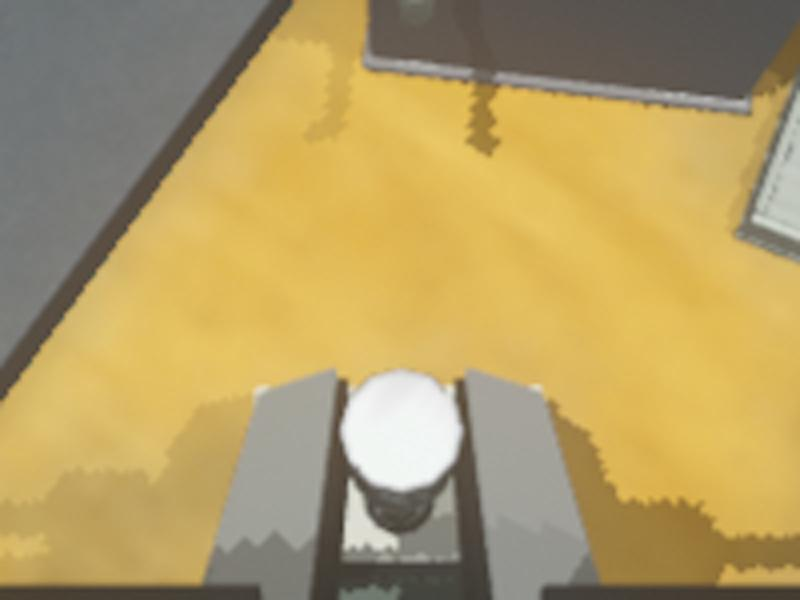

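View pics/b.png

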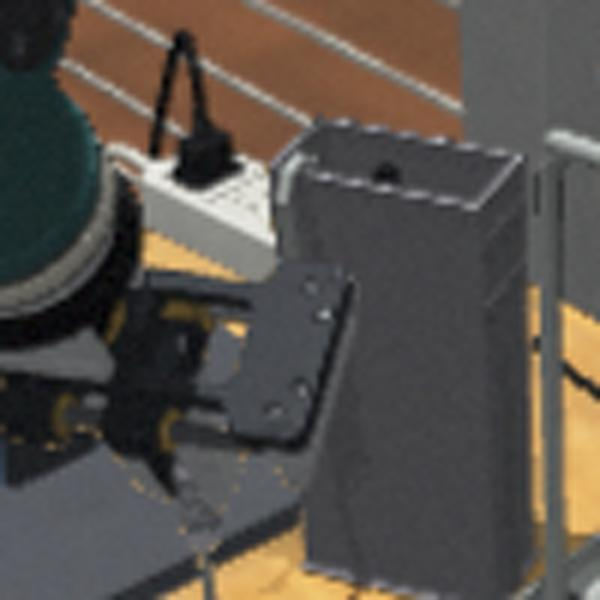

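View pics/c.png

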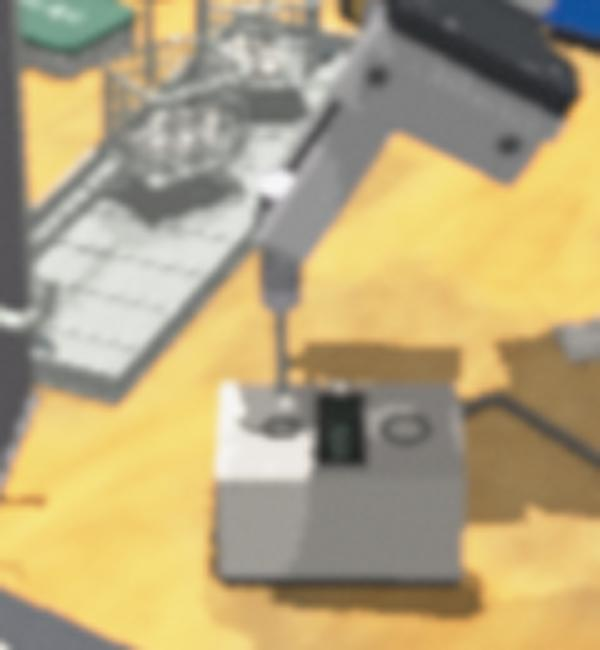

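arm_command:
  plan: [-1,0,-0.6,0,0,0,1,-1,0,-0.6,0,0,0,1,-1,0,-0.6,0,0,0,1,-0.9,0,-0.6,0,0,0,1,0,0,0,0,0,0,1]

```text
time: 39.02
tool_pos: [0.3548, 0.3128, 0.1394]
ee_rot: [-3.141, -0.528, 0.577]
wrist_force: [0.3, 0.2, 0.1]
width: 0.0154
```

```bash
python3 -c "
from geo import *
from snap import *
o=st();snap('wrist','w40');snap('scene','sc40');snap('side','sd40');zoom('sc40',180,150,260,230,7,'b');zoom('sd40',220,220,340,350,5,'c')
go([.3552,.313,.139],Rot(30,33))
tip=o['tool_pos']-np.array([0,0,.0726]);print('tip',tip,proj('sd40',tip),proj('sd40',[.3555,.313,.05]),proj('sc40',tip))"
```

```text
t 39.02 q [ 0.616 -0.456  2.066 -0.023  1.003  1.617] p [0.3548 0.3128 0.1394] rpy [-3.141 -0.528  0.577] F [0.3 0.2 0.1] w 0.0154
shift cm [-0.05 -0.01  0.01] rot deg [-0.1 -0.3  0. ] | rows>= 0.0
tip [0.35484759 0.31278816 0.06676579] [301.83820303 298.0058454 ] [301.34951169 305.47734045] [207.46273408 244.48969641]
```

View pics/b.png

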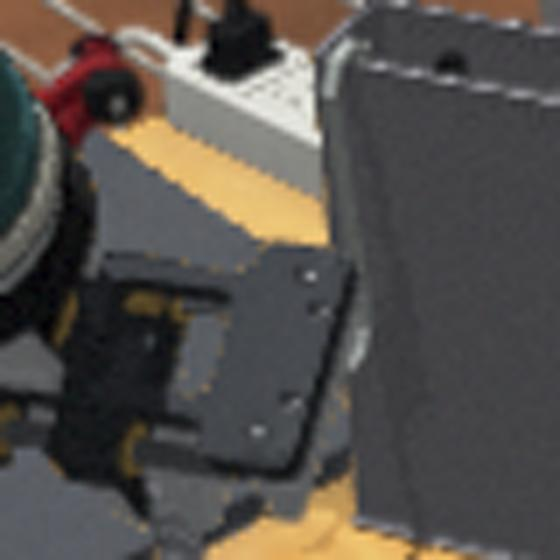

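View pics/c.png

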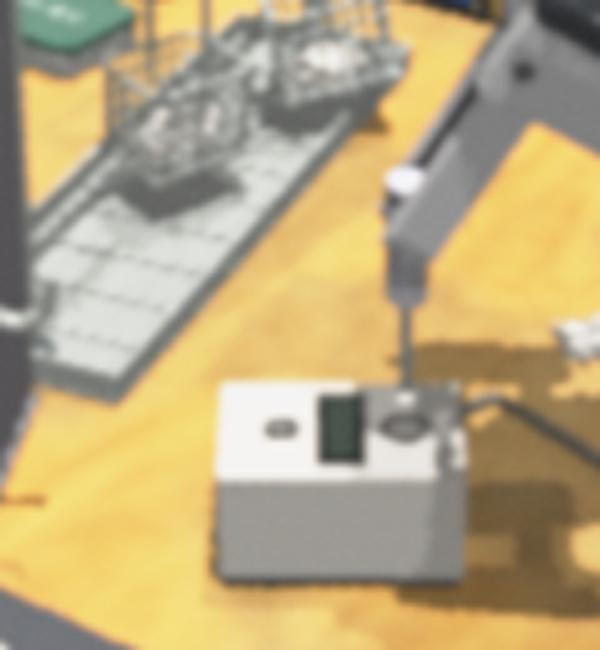

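arm_command:
  plan: [0,0,0,0,0,0,1,0,0,0,0,0,0,1,0,0,0,0,0,0,1,0,0,0,0,0,0,1,0,0,0,0,0,0,1,0,0,0,0,0,0,1,0,0,0,0,0,0,1,0,0,0,0,0,0,1]

```text
time: 40.17
tool_pos: [0.3553, 0.313, 0.139]
ee_rot: [-3.141, -0.527, 0.577]
wrist_force: [0.4, -0.9, -0.4]
width: 0.0152
```

```bash
python3 -c "
from geo import *
from snap import *
o=st();snap('scene','sc41');zoom('sc40',290,150,390,290,5,'a');zoom('sc41',290,150,390,290,5,'b')
import cv2;a=cv2.imread('pics/a.png');b=cv2.imread('pics/b.png');import numpy as np
cv2.imwrite('pics/ab.png',cv2.resize(np.hstack([a,b]),None,fx=.78,fy=.78))"
```

```text
t 40.17 q [ 0.616 -0.453  2.065 -0.023  1.003  1.617] p [0.3553 0.313  0.139 ] rpy [-3.141 -0.527  0.577] F [ 0.4 -0.9 -0.4] w 0.0152
```

View pics/ab.png

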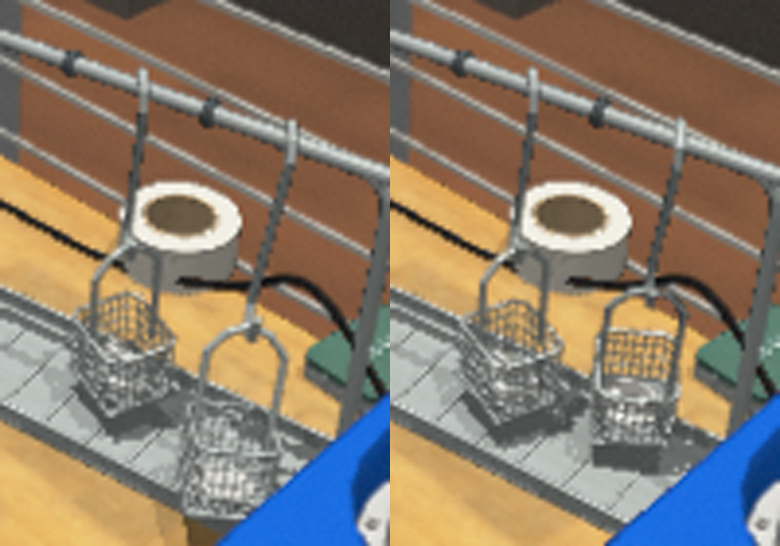

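arm_command:
  plan: [0,0,0,0,0,0,1,0,0,0,0,0,0,1,0,0,0,0,0,0,1,0,0,0,0,0,0,1,0,0,0,0,0,0,1,0,0,0,0,0,0,1,0,0,0,0,0,0,1,0,0,0,0,0,0,1]

```text
time: 41.22
tool_pos: [0.3554, 0.313, 0.139]
ee_rot: [-3.141, -0.527, 0.576]
wrist_force: [0.3, -1.0, -1.0]
width: 0.0153
```

arm_command:
  plan: [0,0,0,0,0,0,1,0,0,0,0,0,0,1,0,0,0,0,0,0,1,0,0,0,0,0,0,1,0,0,0,0,0,0,1,0,0,0,0,0,0,1,0,0,0,0,0,0,1,0,0,0,0,0,0,1]

```text
time: 42.22
tool_pos: [0.3554, 0.313, 0.139]
ee_rot: [-3.141, -0.527, 0.576]
wrist_force: [-0.1, 0.2, -0.9]
width: 0.0154
```

arm_command:
  plan: [0,0,0,0,0,0,1,0,0,0,0,0,0,1,0,0,0,0,0,0,1,0,0,0,0,0,0,1,0,0,0,0,0,0,1,0,0,0,0,0,0,1,0,0,0,0,0,0,1,0,0,0,0,0,0,1]

```text
time: 43.22
tool_pos: [0.3554, 0.313, 0.139]
ee_rot: [-3.141, -0.527, 0.577]
wrist_force: [0.8, 0.9, -0.9]
width: 0.0157
```

arm_command:
  plan: [0,0,0,0,0,0,1,0,0,0,0,0,0,1,0,0,0,0,0,0,1,0,0,0,0,0,0,1,0,0,0,0,0,0,1,0,0,0,0,0,0,1,0,0,0,0,0,0,1,0,0,0,0,0,0,1]

```text
time: 44.22
tool_pos: [0.3554, 0.313, 0.1391]
ee_rot: [-3.141, -0.527, 0.577]
wrist_force: [0.4, -0.6, -0.0]
width: 0.0156
```

```bash
cat > ab.py <<'E'
from geo import *
from snap import *
import sys,cv2
o=st()
n=int(sys.argv[1]);L=[]
for i in range(n):
    snap('scene',f'{sys.argv[2]}_{i}')
    if i in (0,n//2,n-1): L.append(cv2.imread(f'pics/{sys.argv[2]}_{i}.png')[150:290,290:390])
cv2.imwrite(f'pics/ab_{sys.argv[2]}.png',cv2.resize(np.hstack(L),None,fx=2.6,fy=2.6,interpolation=cv2.INTER_CUBIC))
E
python3 ab.py 15 t1
```

```text
t 44.23 q [ 0.616 -0.453  2.065 -0.023  1.003  1.617] p [0.3554 0.313  0.1391] rpy [-3.141 -0.527  0.577] F [ 0.4 -0.6 -0. ] w 0.0156
```

View pics/ab_t1.png

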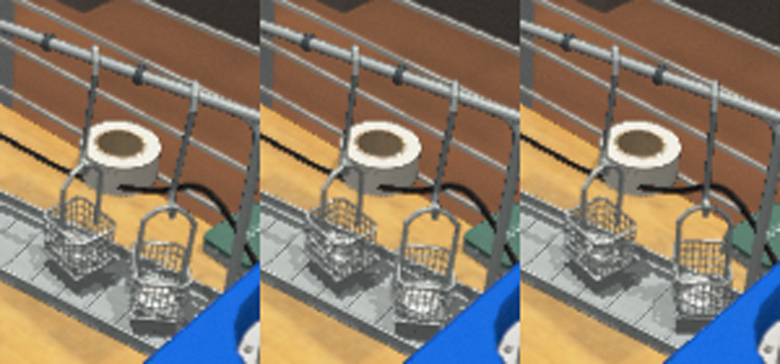

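arm_command:
  plan: [0,0,0,0,0,0,1,0,0,0,0,0,0,1,0,0,0,0,0,0,1,0,0,0,0,0,0,1,0,0,0,0,0,0,1,0,0,0,0,0,0,1,0,0,0,0,0,0,1,0,0,0,0,0,0,1]

```text
time: 45.98
tool_pos: [0.3554, 0.313, 0.139]
ee_rot: [-3.141, -0.527, 0.576]
wrist_force: [-0.6, 0.8, -0.4]
width: 0.0151
```

arm_command:
  plan: [0,0,0,0,0,0,1,0,0,0,0,0,0,1,0,0,0,0,0,0,1,0,0,0,0,0,0,1,0,0,0,0,0,0,1,0,0,0,0,0,0,1,0,0,0,0,0,0,1,0,0,0,0,0,0,1]

```text
time: 46.98
tool_pos: [0.3554, 0.313, 0.139]
ee_rot: [-3.141, -0.527, 0.576]
wrist_force: [0.3, -0.2, -0.7]
width: 0.0155
```

arm_command:
  plan: [0,0,0,0,0,0,1,0,0,0,0,0,0,1,0,0,0,0,0,0,1,0,0,0,0,0,0,1,0,0,0,0,0,0,1,0,0,0,0,0,0,1,0,0,0,0,0,0,1,0,0,0,0,0,0,1]

```text
time: 47.98
tool_pos: [0.3554, 0.313, 0.139]
ee_rot: [-3.141, -0.527, 0.577]
wrist_force: [-0.1, -0.0, -0.6]
width: 0.0154
```

arm_command:
  plan: [0,0,0,0,0,0,1,0,0,0,0,0,0,1,0,0,0,0,0,0,1,0,0,0,0,0,0,1,0,0,0,0,0,0,1,0,0,0,0,0,0,1,0,0,0,0,0,0,1,0,0,0,0,0,0,1]

```text
time: 48.98
tool_pos: [0.3554, 0.313, 0.139]
ee_rot: [-3.141, -0.527, 0.576]
wrist_force: [0.1, -0.6, -0.8]
width: 0.015
```

arm_command:
  plan: [0,0,0,0,0,0,1,0,0,0,0,0,0,1,0,0,0,0,0,0,1,0,0,0,0,0,0,1,0,0,0,0,0,0,1,0,0,0,0,0,0,1,0,0,0,0,0,0,1,0,0,0,0,0,0,1]

```text
time: 49.98
tool_pos: [0.3554, 0.313, 0.139]
ee_rot: [-3.141, -0.527, 0.577]
wrist_force: [0.2, -0.4, -0.4]
width: 0.0152
```

```bash
python3 ab.py 15 t2; python3 -c "
import cv2,numpy as np
a=[cv2.imread(f'pics/t2_{i}.png')[220:290,330:380].astype(int) for i in range(15)]
print([int((abs(x-a[0]).sum(2)>60).sum()) for x in a])"
```

```text
t 49.98 q [ 0.616 -0.453  2.065 -0.023  1.003  1.617] p [0.3554 0.313  0.139 ] rpy [-3.141 -0.527  0.577] F [ 0.2 -0.4 -0.4] w 0.0152
[0, 537, 658, 773, 847, 881, 875, 819, 754, 688, 484, 411, 598, 640, 629]
```

View pics/ab_t2.png

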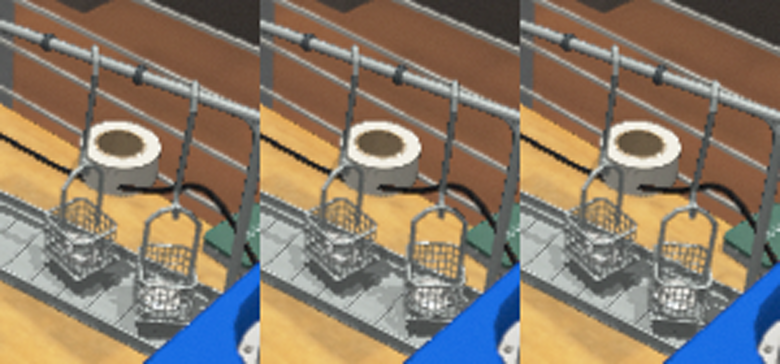

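arm_command:
  plan: [-0.3,0,0.4,0,0,0,1,-0.2,0,0.4,0,0,0,1,-0.3,0,0.5,0,0,0,1,-0.2,0,0.4,0,0,0,1,0,0,0,0,0,0,1]

```text
time: 51.35
tool_pos: [0.355, 0.3128, 0.1185]
ee_rot: [-3.141, -0.526, 0.577]
wrist_force: [-0.5, 0.2, -0.0]
width: 0.015
```

```bash
python3 -c "
from geo import *
from snap import *
o=st();snap('wrist','w42');snap('side','sd42');zoom('sd42',220,220,340,350,5,'c');zoom('w42',200,150,360,320,4,'a')"
```

```text
t 51.35 q [ 0.616 -0.438  2.097 -0.023  0.957  1.619] p [0.355  0.3128 0.1185] rpy [-3.141 -0.526  0.577] F [-0.5  0.2 -0. ] w 0.015
```

View pics/c.png

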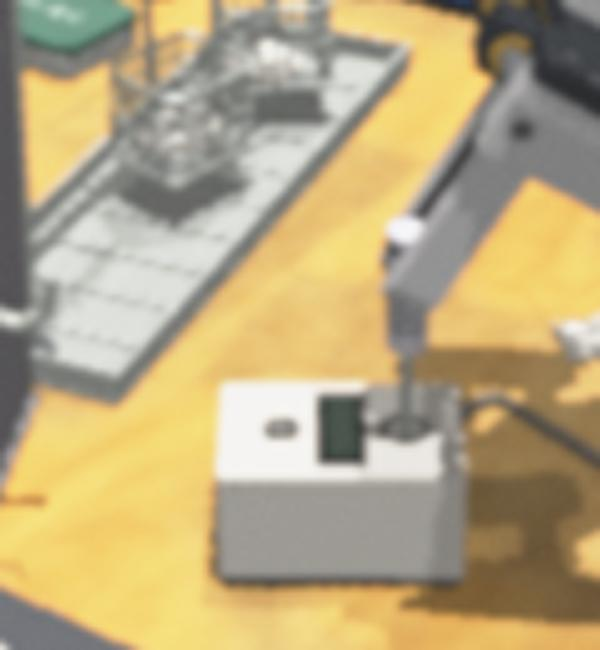

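arm_command:
  plan: [-0.15,0,0.25,0,0,0,1,-0.15,0,0.25,0,0,0,1,0,0,0,0,0,0,1]

```text
time: 51.82
tool_pos: [0.3554, 0.3131, 0.1137]
ee_rot: [-3.141, -0.528, 0.576]
wrist_force: [-0.5, -0.5, 0.6]
width: 0.0154
```

arm_command:
  plan: [-0.1,0,0.15,0,0,0,1,0,0,0,0,0,0,1]

```text
time: 52.08
tool_pos: [0.3555, 0.3131, 0.1122]
ee_rot: [-3.141, -0.529, 0.576]
wrist_force: [-0.2, -0.2, 1.9]
width: 0.0152
```

arm_command:
  plan: [-0.1,0,0.2,0,0,0,1,0,0,0,0,0,0,1]

```text
time: 52.32
tool_pos: [0.3558, 0.3133, 0.1104]
ee_rot: [-3.141, -0.529, 0.577]
wrist_force: [-0.7, -0.5, 3.4]
width: 0.0151
```

arm_command:
  plan: [-0.1,0,0.2,0,0,0,1,0,0,0,0,0,0,1]

```text
time: 52.58
tool_pos: [0.3567, 0.3141, 0.1099]
ee_rot: [-3.14, -0.532, 0.576]
wrist_force: [-1.7, -1.1, 8.5]
width: 0.015
```

arm_command:
  plan: [0,0,0,0,0,0,1,0,0,0,0,0,0,1,0.2,0,-0.3,0,0,0,1,0.2,0,-0.4,0,0,0,1,0.4,0,-0.7,0,0,0,1,0.4,0,-0.8,0,0,0,1,0.4,0,-0.7,0,0,0,1,0,0,0,0,0,0,1]

```text
time: 53.58
tool_pos: [0.3552, 0.3129, 0.1415]
ee_rot: [-3.141, -0.529, 0.576]
wrist_force: [-0.6, -0.1, -0.8]
width: 0.0156
```

```bash
python3 -c "
from geo import *
from snap import *
o=st();snap('wrist','w43');snap('side','sd43');zoom('sd43',220,220,340,350,5,'c');zoom('w43',200,150,360,320,4,'a')
rows([.3938,.3381,.14],Rot(30.2,33),4,1)"
```

```text
t 53.58 q [ 0.616 -0.457  2.063 -0.023  1.007  1.617] p [0.3552 0.3129 0.1415] rpy [-3.141 -0.529  0.576] F [-0.6 -0.1 -0.8] w 0.0156
1.01, -0, 0.59, -0, 0, 0, 1,
1.01, -0, 0.59, -0, 0, 0, 1,
1.01, -0, 0.59, -0, 0, 0, 1,
1.01, -0, 0.59, -0, 0, 0, 1,
```

View pics/c.png

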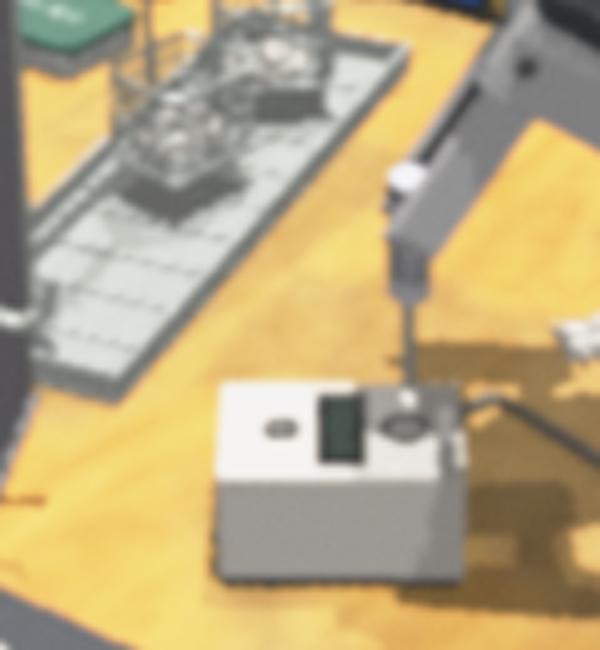

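View pics/a.png

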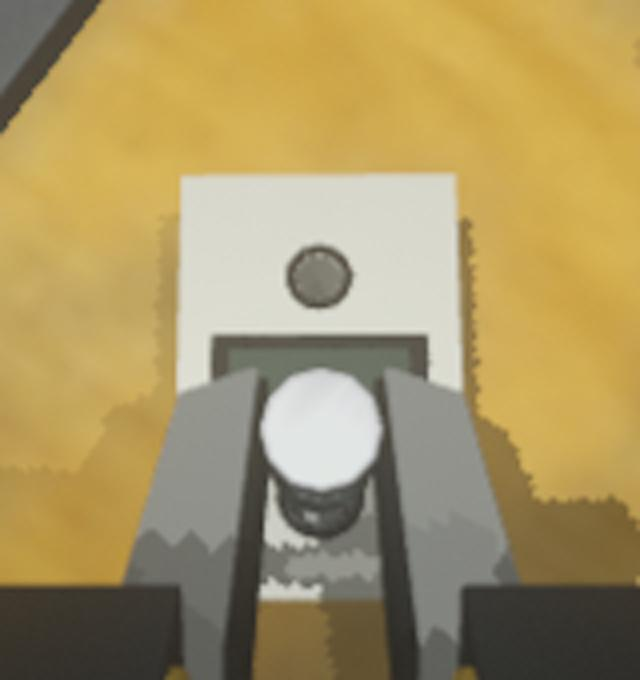

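```bash
python3 -c "
from geo import *
print(plane('w43',279.75,219.25,.05), plane('sd43',220+282/5,220+428/5,.05))
print('tip side vs', proj('sd43',[.3552,.3129,.0689]), (220+409/5,220+397/5))"
```

```text
[0.39404144 0.33797913 0.05      ] [0.39406401 0.33889152 0.05      ]
tip side vs [301.66003205 297.00787239] (301.8, 299.4)
```

arm_command:
  plan: [1,0,0.6,0,0,0,1,1,0,0.6,0,0,0,1,1,0,0.6,0,0,0,1,1.1,0,0.6,0,0,0,1,0,0,0,0,0,0,1,0,0,0,0,0,0,1]

```text
time: 54.42
tool_pos: [0.3944, 0.3385, 0.1399]
ee_rot: [-3.141, -0.526, 0.577]
wrist_force: [0.4, 0.3, -0.5]
width: 0.0153
```

```bash
python3 -c "
from geo import *
from snap import *
o=st();snap('wrist','w44');snap('side','sd44');snap('scene','sc44');zoom('sd44',250,260,310,320,10,'c')
go([.3943,.3384,.14],Rot(30.2,33))
tip=o['tool_pos']-np.array([0,0,.0726]);print(proj('sd44',tip),proj('sd44',[.394,.338,.05]))"
```

```text
t 54.42 q [ 0.611 -0.328  1.981 -0.02   0.962  1.612] p [0.3944 0.3385 0.1399] rpy [-3.141 -0.526  0.577] F [ 0.4  0.3 -0.5] w 0.0153
shift cm [-0.01  0.    0.02] rot deg [-0.1 -0.   0. ] | rows>= 0.0
[276.29127122 297.64844657] [276.69582882 305.37497628]
```

View pics/c.png

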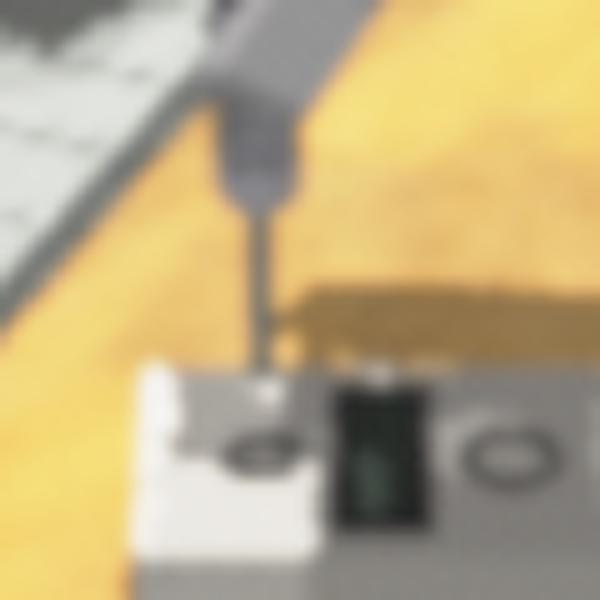

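arm_command:
  plan: [-0.4,0,0.7,0,0,0,1,-0.4,0,0.7,0,0,0,1,-0.2,0,0.4,0,0,0,1,0,0,0,0,0,0,1]

```text
time: 55.08
tool_pos: [0.3945, 0.3385, 0.1186]
ee_rot: [-3.141, -0.526, 0.577]
wrist_force: [0.3, -0.2, -0.4]
width: 0.0153
```

```bash
python3 -c "
from geo import *
from snap import *
o=st();snap('side','sd45');zoom('sd45',250,260,310,320,10,'c')"
```

```text
t 55.08 q [ 0.611 -0.31   2.012 -0.021  0.914  1.613] p [0.3945 0.3385 0.1186] rpy [-3.141 -0.526  0.577] F [ 0.3 -0.2 -0.4] w 0.0153
```

View pics/c.png

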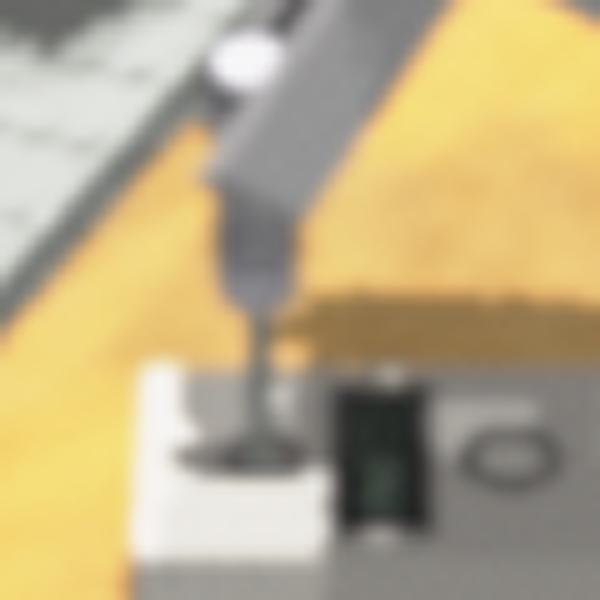

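Tip is in the hole (no contact force). Lower the remaining ~35 mm to just above rest.

arm_command:
  plan: [-0.3,0,0.5,0,0,0,1,-0.4,0,0.6,0,0,0,1,-0.4,0,0.7,0,0,0,1,-0.4,0,0.7,0,0,0,1,-0.2,0,0.3,0,0,0,1,0,0,0,0,0,0,1]

```text
time: 55.88
tool_pos: [0.3942, 0.3383, 0.0863]
ee_rot: [-3.141, -0.526, 0.577]
wrist_force: [-0.2, -0.5, -1.0]
width: 0.0152
```

```bash
python3 -c "
from geo import *
from snap import *
o=st();snap('side','sd46');zoom('sd46',250,260,310,320,10,'c');go([.3943,.3384,.0826],Rot(30.2,33))"
```

```text
t 55.88 q [ 0.611 -0.278  2.057 -0.022  0.837  1.616] p [0.3942 0.3383 0.0863] rpy [-3.141 -0.526  0.577] F [-0.2 -0.5 -1. ] w 0.0152
shift cm [-0.22  0.    0.36] rot deg [-0.1 -0.   0. ] | rows>= 0.1
```

View pics/c.png

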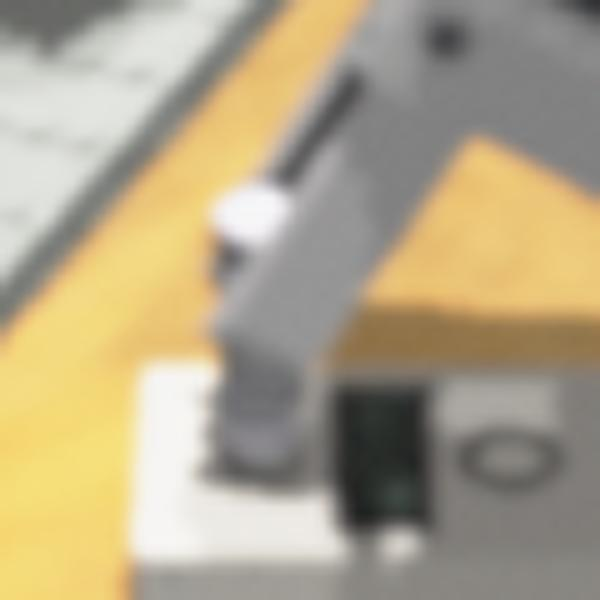

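arm_command:
  plan: [-0.15,0,0.25,0,0,0,1,0,0,0,0,0,0,1]

```text
time: 56.18
tool_pos: [0.3943, 0.3384, 0.0839]
ee_rot: [-3.141, -0.527, 0.577]
wrist_force: [0.0, -0.3, -0.1]
width: 0.0154
```

arm_command:
  plan: [-0.1,0,0.1,0,0,0,1,0,0,0,0,0,0,1]

```text
time: 56.42
tool_pos: [0.394, 0.3382, 0.0826]
ee_rot: [-3.141, -0.527, 0.576]
wrist_force: [-0.3, -0.7, -0.3]
width: 0.0151
```

arm_command:
  plan: [0,0,0,0,0,0,0.75,0,0,0,0,0,0,0.65,0,0,0,0,0,0,0.57,0,0,0,0,0,0,0.57,0,0,-1,0,0,0,0.57,0,0,-1.5,0,0,0,0.57,0,0,-2,0,0,0,0.57,0,0,-1.5,0,0,0,0.57]

```text
time: 57.42
tool_pos: [0.3686, 0.3217, 0.1365]
ee_rot: [-3.141, -0.53, 0.577]
wrist_force: [0.3, -0.7, 0.8]
width: 0.0404
```

```bash
python3 -c "
from geo import *
from snap import *
o=st();snap('wrist','w47');snap('side','sd47');zoom('w47',180,120,380,330,3,'a');zoom('sd47',220,180,340,350,4,'c')
rows([.30,.22,.16],Rot(30,33),5,.57)"
```

```text
t 57.42 q [ 0.614 -0.409  2.044 -0.022  0.978  1.616] p [0.3686 0.3217 0.1365] rpy [-3.141 -0.53   0.577] F [ 0.3 -0.7  0.8] w 0.0404
-1.74, 0.96, -1.54, -0, -0.1, 0, 0.57,
-1.74, 0.96, -1.54, -0, -0.1, 0, 0.57,
-1.74, 0.96, -1.54, -0, -0.1, 0, 0.57,
-1.74, 0.96, -1.53, -0, -0.1, 0, 0.57,
-1.75, 0.96, -1.53, -0, -0.1, 0, 0.57,
```

View pics/a.png

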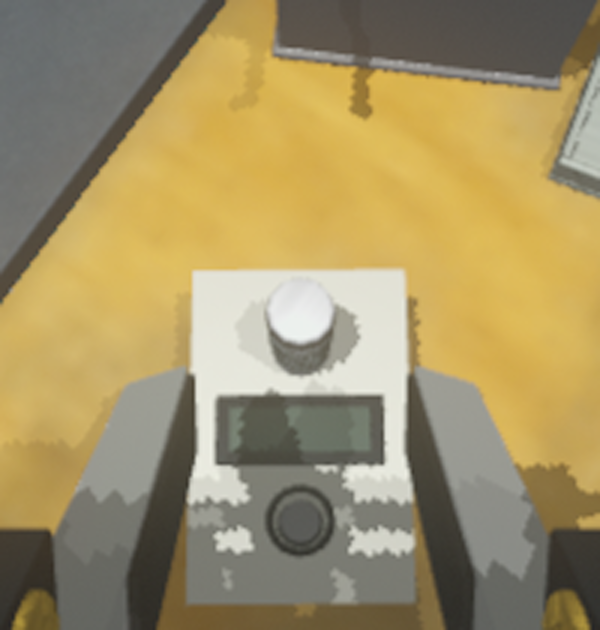

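View pics/c.png

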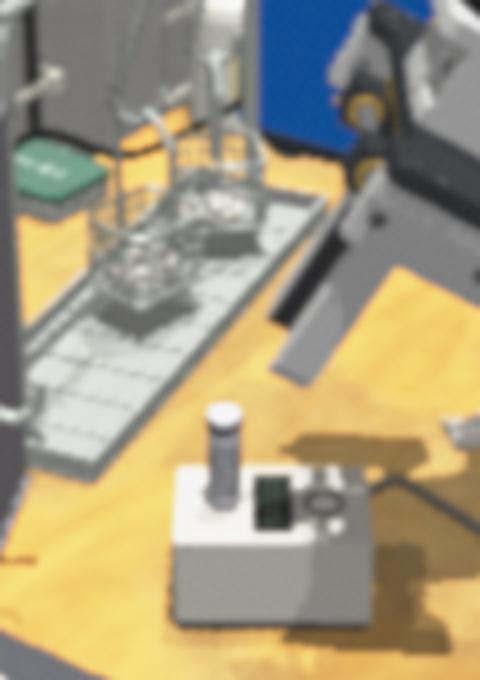

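arm_command:
  plan: [-1,0.6,-1.5,0,0,0,0.57,-1.5,0.9,-1.5,0,0,0,0.57,-1.5,0.9,-1.5,0,0,0,0.57,0,0,0,0,0,0,0.57,0,0,0,0,0,0,0.57,0,0,0,0,0,0,0.57,0,0,0,0,0,0,0.57,0,0,0,0,0,0,0.57]

```text
time: 58.52
tool_pos: [0.3339, 0.2706, 0.1529]
ee_rot: [-3.141, -0.527, 0.577]
wrist_force: [-0.3, 0.8, 0.8]
width: 0.0403
```

arm_command:
  plan: [0,0,0,0,0,0,0.57,0,0,0,0,0,0,0.57,0,0,0,0,0,0,0.57,0,0,0,0,0,0,0.57,0,0,0,0,0,0,0.57,0,0,0,0,0,0,0.57,0,0,0,0,0,0,0.57,0,0,0,0,0,0,0.57]

```text
time: 59.52
tool_pos: [0.3339, 0.2704, 0.1532]
ee_rot: [-3.141, -0.527, 0.576]
wrist_force: [-0.5, -0.7, 1.1]
width: 0.0399
```

arm_command:
  plan: [0,0,0,0,0,0,0.57,0,0,0,0,0,0,0.57,0,0,0,0,0,0,0.57,0,0,0,0,0,0,0.57,0,0,0,0,0,0,0.57,0,0,0,0,0,0,0.57,0,0,0,0,0,0,0.57,0,0,0,0,0,0,0.57]

```text
time: 60.52
tool_pos: [0.3339, 0.2704, 0.1532]
ee_rot: [-3.141, -0.527, 0.577]
wrist_force: [-0.3, 0.7, -0.3]
width: 0.0407
```

```bash
python3 ab.py 15 t3; python3 -c "
import cv2,numpy as np
a=[cv2.imread(f'pics/t3_{i}.png')[220:290,330:380].astype(int) for i in range(15)]
print([int((abs(x-a[0]).sum(2)>60).sum()) for x in a])
a=[cv2.imread(f'pics/t3_{i}.png')[210:270,290:330].astype(int) for i in range(15)]
print([int((abs(x-a[0]).sum(2)>60).sum()) for x in a])"
```

```text
t 60.52 q [ 0.528 -0.595  2.115  0.028  1.095  1.516] p [0.3339 0.2704 0.1532] rpy [-3.141 -0.527  0.577] F [-0.3  0.7 -0.3] w 0.0407
[0, 0, 0, 0, 0, 0, 0, 0, 0, 0, 0, 0, 0, 0, 0]
[0, 0, 0, 0, 0, 0, 0, 0, 0, 0, 0, 0, 0, 0, 0]
```

View pics/ab_t3.png

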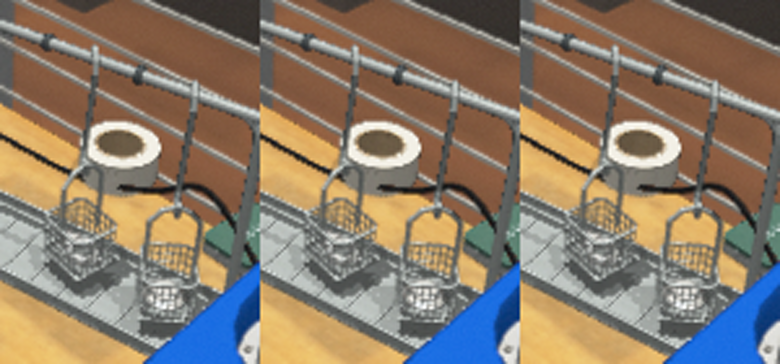

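View pics/t3_0.png

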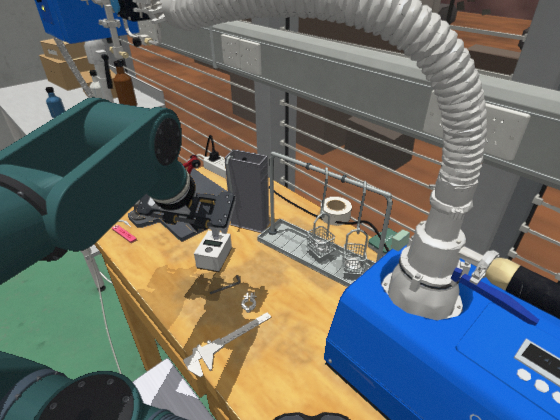

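```bash
python3 -c "
from snap import *
from geo import *
snap('side','sdF');zoom('sdF',200,170,340,345,4,'c')
from bench import close_job
print(close_job())"
```

```text
the job is handed in; nothing more can be done
None
```

View pics/c.png

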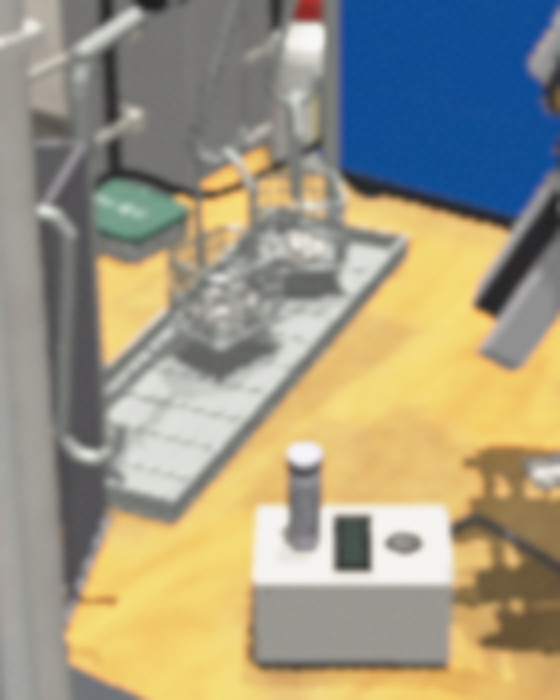

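The job is handed in at about 61 s, with both baskets that were there hanging still. They are basket_a (pipe clamp) and basket_b (flange); I saw no basket_c.

- **Hanging:** I put one S-hook over the rail in the middle bay and one in the -90 mm bay. I hung basket_b in the -90 bay first, then basket_a in the middle bay.
- **Timer:** I pressed the button with the stylus. The force rose like a spring over about 4 mm and then jumped to 8.5 N, so it bottomed out, though I had no direct reading of the button itself. The stylus is back in its hole and stands upright.
- **Last checks:** Fifteen scene pictures over 0.7 s just before handing in showed no change around either basket. The gripper was open and well clear.

- **Basket_b swung:** It started swinging after I had left it, probably the knock you announced, though I can't rule out a touch on my way out. I waited about 10 s and pressed the button while it was still swinging a little; it was at rest before I handed in.
- **Hooks turned:** Both hooks have since turned somewhat on the rail, but they hold, and the baskets hang clear of each other.

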